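Load the sticky specimen stage

TASK

Take the blue tray out of the middle of the stack, seat it flat in the pocket of the pulled-out carriage and stand every specimen jar upright in it; the trays that lay on top of it go back squarely on the bottom tray in their old order. Once the tray is loaded, push the carriage gently past its sticky spot, without letting it shoot forward, right in until it rests at its hidden end stop, with the jars still standing; leave the bottom tray and the other bench items where they are.

Things in the scene. Friction and masses are not known exactly. Their poses are not given: they have to be found in the camera images.
- carriage (a joint): aluminium carriage (plate 230 x 100 x 10 mm) on a level rail leading under the white microscope head. Value (m): 0 to 0.02 at the start (out, loading position), grows as it is pushed in. Moves with 3 N plus 20 N per m/s; jams somewhere in the first 50 mm and breaks free at 8 to 15 N; then 3 N again up to the hard stop, hidden and unmarked, somewhere from 0.12 to 0.19. Stays where left
- pocket (a point): centre of the carriage's pocket floor, 45 mm above the bench; x along the rail in the pushing direction, y across, z up. Pocket 210 x 78 mm inside (long side along x), takes one tray. Lips 8 mm high: full width at both ends, 30 mm long at the four corners; the middle 150 mm of each long side is open for fingers. Moves with the carriage
- paddle (a point): centre of the pushing face (the one away from the microscope) of the orange upright paddle at the carriage's outer end, 80 mm above the bench; x points into the face, in the pushing direction. Paddle 50 mm wide, 12 mm thick, from 35 to 110 mm above the bench. The fixed black base below is 30 mm high and 110 mm wide and reaches 20 to 45 mm out from the face at the start
- head (a point): centre of the underside of the round lamp (84 mm diameter) of the fixed, low digital microscope: 138 mm above the bench, the lowest part over the rail, 228 mm along the rail from the pocket's place at value 0. The microscope's white arm (90 mm wide) begins 185 mm along the rail from that place and its top is 200 mm above the bench; the loaded tray (jar tops 123 mm up) passes below the lamp
- tray_base_c (a point): centre (half-way up) of the white open tray at the bottom of the stack, standing on the bench; it stays there. 200 mm long (its x) x 68 mm wide (its y) x 34 mm high, walls and floor 4 mm thick, 130 g; flat floor, so stacked trays simply rest on the rims below, 34 mm apart; pick it across its width
- tray_blue_c (a point): centre (half-way up) of the blue open tray second from below in the stack; the one that goes on the carriage. 200 mm long (its x) x 68 mm wide (its y) x 34 mm high, walls and floor 4 mm thick, 130 g; flat floor, so stacked trays simply rest on the rims below, 34 mm apart; pick it across its width
- tray_mid_c (a point): centre (half-way up) of the white open tray on top of the blue tray at the start (trays can be set down on the free bench between stack and jars). 200 mm long (its x) x 68 mm wide (its y) x 34 mm high, walls and floor 4 mm thick, 130 g; flat floor, so stacked trays simply rest on the rims below, 34 mm apart; pick it across its width
- tray_top_c (a point): centre (half-way up) of the grey open tray on top of the upper white tray at the start; absent in some starts. 200 mm long (its x) x 68 mm wide (its y) x 34 mm high, walls and floor 4 mm thick, 130 g; flat floor, so stacked trays simply rest on the rims below, 34 mm apart; pick it across its width
- jar0_c (a point): centre (half-way up) of a closed specimen jar, amber with a white lid and a heavy dark steel foot (low centre of mass), a plain upright cylinder 46 mm in diameter and 74 mm high, about 120 g, z up. It stands on the bench at the start; two or three of the four jars are present
- jar1_c (a point): centre (half-way up) of a closed specimen jar, amber with a white lid and a heavy dark steel foot (low centre of mass), a plain upright cylinder 46 mm in diameter and 74 mm high, about 120 g, z up. It stands on the bench at the start; two or three of the four jars are present
- jar2_c (a point): centre (half-way up) of a closed specimen jar, amber with a white lid and a heavy dark steel foot (low centre of mass), a plain upright cylinder 46 mm in diameter and 74 mm high, about 120 g, z up. It stands on the bench at the start; two or three of the four jars are present
- jar3_c (a point): centre (half-way up) of a closed specimen jar, amber with a white lid and a heavy dark steel foot (low centre of mass), a plain upright cylinder 46 mm in diameter and 74 mm high, about 120 g, z up. It stands on the bench at the start; two or three of the four jars are present
- petri: bystander, leave it alone: stack of clear dishes, 88 mm diameter, 60 mm high; origin at the centre of its underside
- washbottle: bystander, leave it alone: white wash bottle with blue label, 68 mm diameter, 170 mm high; origin at the centre of its underside
- beaker: bystander, leave it alone: glass beaker, 72 mm diameter, 90 mm high; origin at the centre of its underside
- timer: bystander, leave it alone: white bench timer, 60 x 75 x 36 mm high, absent in some starts; origin at the centre of its underside

How it is judged (in metres and radians):
On the way, in this order (a step that is already met when the one before it is completed fails the run):
1. the blue tray is seated in the pocket of the carriage, still pulled out (x of tray_blue_c in the frame of pocket between -0.009 and 0.009 m and y of tray_blue_c in the frame of pocket between -0.009 and 0.009 m and z of tray_blue_c in the frame of pocket between 0.012 and 0.021 m and angle between the x axis of tray_blue_c and the x axis of pocket, either way round below 0.12 rad and angle between tray_blue_c's own z axis and vertical below 0.05 rad and value of joint carriage below 0.07 m), for 0.2 s.
2. every jar present stands in the blue tray, the carriage still pulled out (all of step 1 and x of jar0_c in the frame of tray_blue_c between -0.08 and 0.08 m and y of jar0_c in the frame of tray_blue_c between -0.013 and 0.013 m and z of jar0_c in the frame of tray_blue_c between 0.018 and 0.03 m and angle between each of jar0_c, jar1_c, jar2_c, jar3_c's own z axis and vertical below 0.15 rad and x of jar1_c in the frame of tray_blue_c between -0.08 and 0.08 m and y of jar1_c in the frame of tray_blue_c between -0.013 and 0.013 m and z of jar1_c in the frame of tray_blue_c between 0.018 and 0.03 m and x of jar2_c in the frame of tray_blue_c between -0.08 and 0.08 m and y of jar2_c in the frame of tray_blue_c between -0.013 and 0.013 m and z of jar2_c in the frame of tray_blue_c between 0.018 and 0.03 m and x of jar3_c in the frame of tray_blue_c between -0.08 and 0.08 m and y of jar3_c in the frame of tray_blue_c between -0.013 and 0.013 m and z of jar3_c in the frame of tray_blue_c between 0.018 and 0.03 m), for 0.2 s.
3. the carriage is at its end stop with the loaded tray (x of tray_blue_c in the frame of pocket between -0.009 and 0.009 m and y of tray_blue_c in the frame of pocket between -0.009 and 0.009 m and z of tray_blue_c in the frame of pocket between 0.012 and 0.021 m and angle between the x axis of tray_blue_c and the x axis of pocket, either way round below 0.12 rad and angle between tray_blue_c's own z axis and vertical below 0.05 rad and x of jar0_c in the frame of tray_blue_c between -0.08 and 0.08 m and y of jar0_c in the frame of tray_blue_c between -0.013 and 0.013 m and z of jar0_c in the frame of tray_blue_c between 0.018 and 0.03 m and angle between each of jar0_c, jar1_c, jar2_c, jar3_c's own z axis and vertical below 0.15 rad and x of jar1_c in the frame of tray_blue_c between -0.08 and 0.08 m and y of jar1_c in the frame of tray_blue_c between -0.013 and 0.013 m and z of jar1_c in the frame of tray_blue_c between 0.018 and 0.03 m and x of jar2_c in the frame of tray_blue_c between -0.08 and 0.08 m and y of jar2_c in the frame of tray_blue_c between -0.013 and 0.013 m and z of jar2_c in the frame of tray_blue_c between 0.018 and 0.03 m and x of jar3_c in the frame of tray_blue_c between -0.08 and 0.08 m and y of jar3_c in the frame of tray_blue_c between -0.013 and 0.013 m and z of jar3_c in the frame of tray_blue_c between 0.018 and 0.03 m and value of joint carriage above 0.156 m), for 0.3 s.
At the end, for the whole second after the job is handed in: Carriage within 4 mm of its end stop; blue tray flat in the pocket (9 mm, 7 deg); every present jar on its floor, upright (8 deg), within 80 mm along and 13 mm across of its centre; upper white tray on the bottom tray, grey one (if present) on it, each within 15 mm and 7 deg (all of step 3 and x of tray_mid_c in the frame of tray_base_c between -0.015 and 0.015 m and y of tray_mid_c in the frame of tray_base_c between -0.015 and 0.015 m and z of tray_mid_c in the frame of tray_base_c between 0.03 and 0.038 m and angle between the x axis of tray_mid_c and the x axis of tray_base_c, either way round below 0.12 rad and angle between each of tray_mid_c, tray_top_c's own z axis and vertical below 0.06 rad and x of tray_top_c in the frame of tray_mid_c between -0.015 and 0.015 m and y of tray_top_c in the frame of tray_mid_c between -0.015 and 0.015 m and z of tray_top_c in the frame of tray_mid_c between 0.03 and 0.038 m and angle between the x axis of tray_top_c and the x axis of tray_mid_c, either way round below 0.12 rad); the robot touches nothing.
It fails at once if the carriage shoots forward or is slammed (faster than 0.3 m/s) (velocity of joint carriage above 0.3 m/s).
It fails at once if the bottom tray is shifted by more than 40 mm (distance of tray_base_c from where it was at the start of the episode above 0.04 m).
It fails at once if a bystander is shifted by more than 40 mm (distance of any of petri, washbottle, beaker, timer from where it was at the start of the episode above 0.04 m).
Of jar0, jar1, jar2, jar3 only 2 to 3 are there at a start; the rules pass over those that are not, and their reading is None.
Of tray_top, timer only 1 to 2 are there at a start; the rules pass over those that are not, and their reading is None.
At some moment in a run one of jar0, jar1, jar2, jar3 may be knocked a few centimetres aside while the robot is not near it.
It also fails if it takes over 210 s, if anything falls off the work surface, if the arm or the gripper's body presses on something with over 40 N, if the wrist force passes 120 N, or if a joint passes its speed limit or range.

ROBOT

A 6-joint arm with a two-finger parallel gripper is mounted at the origin on the work surface. World frame = base frame: x ahead of the robot, y to its left, z up, the work surface at z = 0. Lengths are in mm, angles in rad, forces in N, time in s.
With the tool pointing down it reaches from about 275 to 775 mm from the base axis. Payload 14.6 kg.
Tool frame: the origin (TCP) lies at the very end of the fingers, on their centre line; the grasp point (between the pads) lies 19 mm behind it; x points along the fingers, z is the direction in which the jaws open and shut, and the axes are right-handed (so a half turn about x gives the same grasp; the last joint's range is limited). The gripper opens to 85 mm and grips with 20 to 120 N. Pads are 22 mm wide; open, the fingers measure 114 mm over their backs; the gripper's body (76 mm by 85 mm) begins 54 mm behind the grasp point. The pads swing forward as they close: fully open they stand 13 mm farther back than shut.
Start: joints at [0.982, 0.263, -0.048, 1.259, 0, 1.415], TCP at [220.674, 476.373, 231.278] pointing down, gripper open.
Joint ranges: [-2.65, 2.65], [-0.89, 1.7], [-1.18, 1.37], [-2.13, 2.11], [-1.35, 1.29], [-3.14, 3.14]. Speed limits (rad/s): [1.89, 1.89, 2.57, 2.79, 3.14, 3.14].

INTERFACE

Orientations are given as a unit quaternion [x, y, z, w].
In Python, from workcell import monitor, snapshot, manip, regions_of gives the robot as it stands.
- The arm moves only by the tool step_arm, never from a script. Its argument "rows" is a list of rows, each a list of 7 numbers: the shift along the tool's x, y, z normalised to -1 to 1, where 1 is 3 cm, then the turn, a rotation vector about the tool's x, y, z normalised to -1 to 1, where 1 is 5 degrees, then the opening in per cent of the stroke, from 0 (shut) to 100 (fully open). In form: [[tx, ty, tz, ax, ay, az, claw], ...]. A call has 1 to 10 rows; each row shifts and turns the pose as measured when the row begins, along the tool's axes as they then stand; what a row does not reach is not made up. A row lasts 1/12 s, in which the tool goes at most 41.7 mm and 7.16 degrees, less where a joint would pass 70% of its speed; a pose out of reach is approached as far as the arm can. A call with a number of a shift or a turn outside -1 to 1 is refused whole. A call with a gripper value outside its range is refused whole. The fingers move at their own pace and stop on an object; "squeeze" is the grip in N (left out, the last holds). Time passes only in rows, so rows that do not move let the fingers close. It gives the time, the measured TCP pose, the force and the opening at its end, in the units of the state.
- monitor.sense(): the state, without advancing time (a new reading comes with each control period).
- snapshot(name): name is "side" or "top"; returns a dict with "image" (384x512x3 uint8, blue, green, red), "K" (3x3 intrinsics, pixels), "rvec" (rotation vector, rad) and "tvec" (3), from world to camera coordinates, as OpenCV has them. Camera axes: x right, y down, z forward; pixel columns grow to the right and rows downward; lengths in mm; the calibration is good to about 2 mm. A picture is of the moment at which its call begins. There is no depth.
- manip.finish_job(): hands the job in, once; it reports no verdict.
Trained networks look in the newest picture that a camera, given by its name, has taken for a name from the list of things; names that differ only in an ending like _2 or _b are one class to them, and where a whole thing is asked for, a point or a joint stands for the part that bears it (a point fixed in the world has none). Each returns a list of dicts, best first, with "p" (0 to 1); they miss things now and then, are a little off and sometimes report something else, mostly with a low value. They report only what shows in the picture. A call takes as long as a camera call.
- regions_of(camera, thing): "region" (384x512 bool, what is visible of it) and "rect" ([left, top, right, bottom] in pixels, round what is visible of it).
The state is a dict: "time": time; "qpos": joint angles; "dq": joint speeds; "tau": joint torques, N m; "tool_pos": TCP position; "tcp_rot": TCP orientation; "wrist_force": force on the tool from outside, world axes, zero at the start; "moment": the same for the moment, N m; "opening": finger opening in mm.
Only numpy, scipy, OpenCV 4.12 (cv2) and the standard library are available. Lean on these libraries where they do the work, as an engineer would, in place of code of your own. Each camera call takes 0.05 s, during which the arm holds its last target.

## Working session

There is one attempt and no reset: what is moved stays moved. The work goes in short steps, Python scripts to look and compute and a tool call to move; the robot and the scene stay as the last step left them, time stands still between calls to the robot, and variables do not carry over. Pictures are saved under pics/ and viewed, and the job is handed in when it is done.

Besides the shell and the picture viewer there is one more tool, called after "Call:" as name(argument=value, ...), one argument or row to a line, values as JSON. step_arm: Moves the arm, as the interface text tells. Its arguments: {"type":"object","properties":{"rows":{"type":"array","items":{"type":"array","items":{"type":"number"}}},"squeeze":{"type":"number"}},"required":["rows"]}

```bash
ls; mkdir -p pics; python3 - <<'E'
from workcell import monitor, snapshot, manip, regions_of
import cv2
print(monitor.sense())
for n in ("side","top"):
    s=snapshot(n); cv2.imwrite(f"pics/{n}0.png",s["image"]); print(n,s["K"],s["rvec"],s["tvec"])
E
```

```text
pics
{'time': 0.0, 'qpos': array([ 9.81708430e-01,  2.63502319e-01, -4.89566480e-02,  1.25936976e+00,
       -3.35113372e-05,  1.41550757e+00]), 'dq': array([-0.00122529,  0.00138174, -0.00152587,  0.00127048, -0.00074207,
        0.00044241]), 'tau': array([-3.13865030e-04, -6.37614012e+01,  3.84564579e+01,  1.38372325e-02,
       -1.06009425e-04, -5.30731563e-05]), 'tool_pos': array([220.52215462, 476.13699816, 230.82853418]), 'tcp_rot': array([-0.38084062,  0.59621557,  0.38052578,  0.59555651]), 'wrist_force': array([-0.04689691,  0.01195384, -0.33074709]), 'moment': array([ 0.0228064 , -0.01568584,  0.05232722]), 'opening': 85.59003116357066}
side [[481.69763309   0.         260.33146851]
 [  0.         481.69763309 189.55539442]
 [  0.           0.           1.        ]] [ 2.3523578  -0.62780498  0.21300987] [-400.36884559  329.69739799 1271.91203413]
top [[374.25385996   0.         257.89386451]
 [  0.         374.25385996 190.80718889]
 [  0.           0.           1.        ]] [ 2.2378363  -2.17425173  0.06682632] [  63.61874832  492.82769002 1278.67647048]
```

View pics/side0.png

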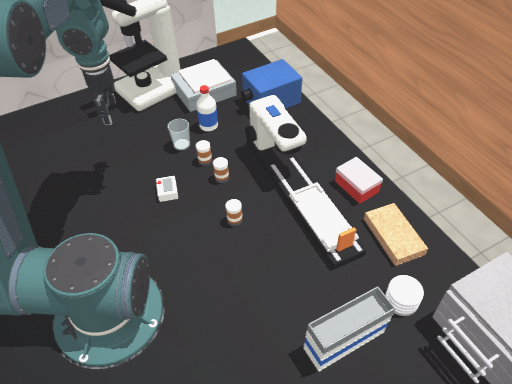

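View pics/top0.png

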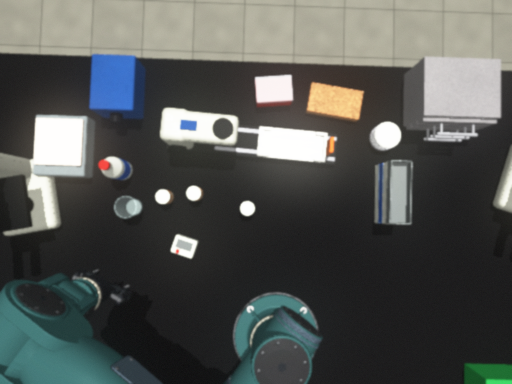

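```bash
cat > h.py <<'E'
import numpy as np, cv2
from scipy.spatial.transform import Rotation as R
from workcell import monitor, snapshot, manip, regions_of
def proj(s,P):
    return cv2.projectPoints(np.asarray(P,float).reshape(-1,1,3),s["rvec"],s["tvec"],s["K"],None)[0].reshape(-1,2)
def ray(s,uv,z):
    M=cv2.Rodrigues(s["rvec"])[0]; K=np.linalg.inv(s["K"])
    uv=np.atleast_2d(np.asarray(uv,float)); d=(M.T@K@np.c_[uv,np.ones(len(uv))].T).T
    c=-M.T@np.ravel(s["tvec"]); t=(z-c[2])/d[:,2]
    return c+d*t[:,None]
def cam(s): return -cv2.Rodrigues(s["rvec"])[0].T@np.ravel(s["tvec"])
def st():
    q=monitor.sense(); r=R.from_quat(q["tcp_rot"]).as_matrix()
    print("t",round(q["time"],2),"p",q["tool_pos"].round(1),"x",r[:,0].round(3),"z",r[:,2].round(3),"F",q["wrist_force"].round(1),"op",round(q["opening"],1),"q",q["qpos"].round(2))
    return q
def big(s,l,t,r,b,name,k=None):
    k=k or min(800/(r-l),600/(b-t)); cv2.imwrite(name,cv2.resize(s["image"][t:b,l:r],None,fx=k,fy=k,interpolation=cv2.INTER_CUBIC)); print(name,"scale",k)
E
python3 - <<'E'
from h import *
S={n:snapshot(n) for n in("side","top")}
for n,s in S.items():
    print(n,cam(s).round())
    for th in ["jar0_c","tray_top_c","tray_mid_c","tray_blue_c","tray_base_c","carriage","pocket","paddle","head","petri","washbottle","beaker","timer"]:
        r=regions_of(n,th)
        for x in r[:5]:
            ys,xs=np.nonzero(x["region"])
            print(th,round(x["p"],2),x["rect"],len(xs),round(xs.mean(),1) if len(xs) else 0,round(ys.mean(),1) if len(xs) else 0)
big(S["side"],270,150,430,370,"pics/s1.png"); big(S["top"],220,110,420,240,"pics/t1.png")
E
```

```text
side [  76. -719. 1168.]
jar0_c 0.61 [227.2, 198.5, 244.1, 226.6] 342 234.0 211.7
tray_top_c 0.65 [307.6, 286.6, 396.1, 355.3] 2815 350.4 319.5
tray_mid_c 0.6 [303.8, 320.9, 387.4, 362.7] 471 343.2 340.8
tray_blue_c 0.61 [303.0, 326.8, 388.4, 365.5] 466 342.5 346.0
tray_base_c 0.89 [309.4, 329.1, 383.8, 371.1] 300 339.0 351.9
carriage 0.75 [290.5, 183.9, 355.9, 250.1] 2365 323.9 217.8
pocket 0.68 [289.8, 182.6, 356.8, 252.1] 2378 323.8 217.6
pocket 0.47 [195.2, 88.5, 218.8, 132.3] 657 206.5 110.8
paddle 0.71 [289.9, 183.0, 356.0, 250.6] 2362 323.8 217.4
paddle 0.39 [211.6, 155.5, 228.5, 182.2] 347 220.8 169.6
head 0.6 [242.0, 92.9, 367.6, 271.8] 7614 299.3 181.0
petri 0.94 [385.3, 273.8, 428.0, 314.5] 1100 404.6 294.2
petri 0.23 [244.4, 91.7, 366.6, 273.9] 7579 299.5 181.2
washbottle 0.58 [194.8, 88.4, 216.1, 132.7] 687 206.7 110.0
beaker 0.65 [167.3, 122.1, 191.6, 145.5] 491 179.9 133.5
beaker 0.19 [194.4, 143.4, 212.1, 166.0] 302 203.9 152.7
timer 0.56 [157.6, 176.0, 182.0, 202.4] 496 166.5 188.6
timer 0.53 [192.9, 85.8, 215.4, 130.5] 654 206.9 110.1
top [ 433.   97. 1298.]
jar0_c 
[... 227 characters left out ...]
6 192.7
tray_base_c 0.71 [373.4, 165.5, 381.5, 224.3] 179 375.9 193.3
carriage 0.68 [257.3, 128.8, 333.0, 160.6] 2096 293.7 143.8
pocket 0.95 [256.1, 123.5, 333.6, 160.6] 2108 293.6 143.9
paddle 0.85 [257.4, 125.1, 335.4, 158.0] 2086 293.6 143.8
head 0.71 [160.4, 103.8, 337.4, 165.8] 6322 242.9 138.3
petri 0.93 [370.2, 123.0, 399.9, 153.2] 660 384.4 135.6
washbottle 0.91 [95.8, 153.1, 133.4, 179.7] 589 115.4 167.5
beaker 0.6 [111.8, 196.3, 140.1, 219.9] 466 126.9 206.7
beaker 0.26 [239.6, 198.9, 251.3, 215.5] 173 246.4 206.9
timer 0.58 [172.7, 236.1, 197.7, 258.8] 439 183.9 245.2
timer 0.43 [367.8, 120.1, 401.4, 151.2] 640 384.5 135.4
pics/s1.png scale 2.727272727272727
pics/t1.png scale 4.0
```

```bash
sleep 0
```

```text
(no output)
```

View pics/s1.png

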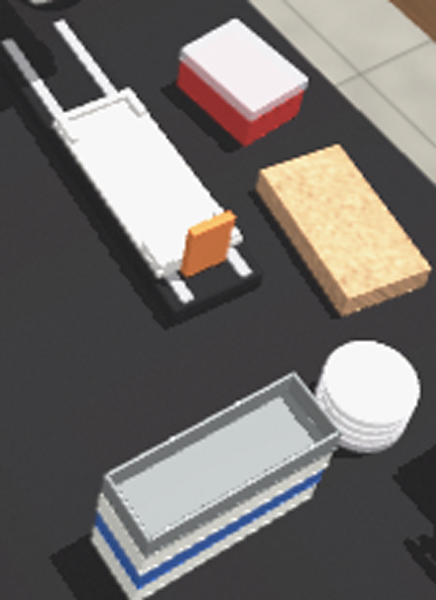

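View pics/t1.png

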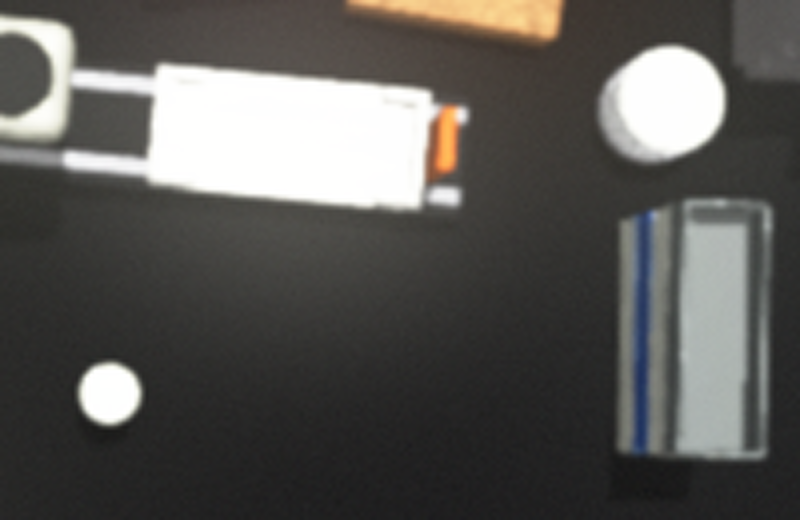

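```bash
python3 - <<'E'
from h import *
S={n:snapshot(n) for n in("side","top")}
big(S["side"],295,285,400,372,"pics/s2.png",7); big(S["top"],365,150,420,235,"pics/t2.png",7)
big(S["side"],270,155,365,260,"pics/s3.png",5.5); big(S["top"],235,115,345,170,"pics/t3.png",7)
# quick
s=S["top"]
print(ray(s,[(220+773/4,110+203/4),(220+767/4,110+459/4),(220+670/4,110+457/4),(220+674/4,110+203/4)],136).round(1))
print("jars",ray(s,[(247.5,208.3),(163.5,197),(194,193)],74).round(1))
print("carriage",ray(s,[(220+157/4,110+65/4),(220+432/4,110+91/4),(220+422/4,110+210/4),(220+149/4,110+185/4)],53).round(1))
E
```

```text
pics/s2.png scale 7
pics/t2.png scale 7
pics/s3.png scale 5.5
pics/t3.png scale 7
[[ 593.8 -405.5  136. ]
 [ 393.2 -402.8  136. ]
 [ 392.7 -326.8  136. ]
 [ 591.5 -327.4  136. ]]
jars [[429.8 111.1  74. ]
 [458.7 385.7  74. ]
 [474.7 287.1  74. ]]
carriage [[ 705.9   80.1   53. ]
 [ 691.2 -151.8   53. ]
 [ 590.4 -145.4   53. ]
 [ 604.5   83.9   53. ]]
```

View pics/s2.png

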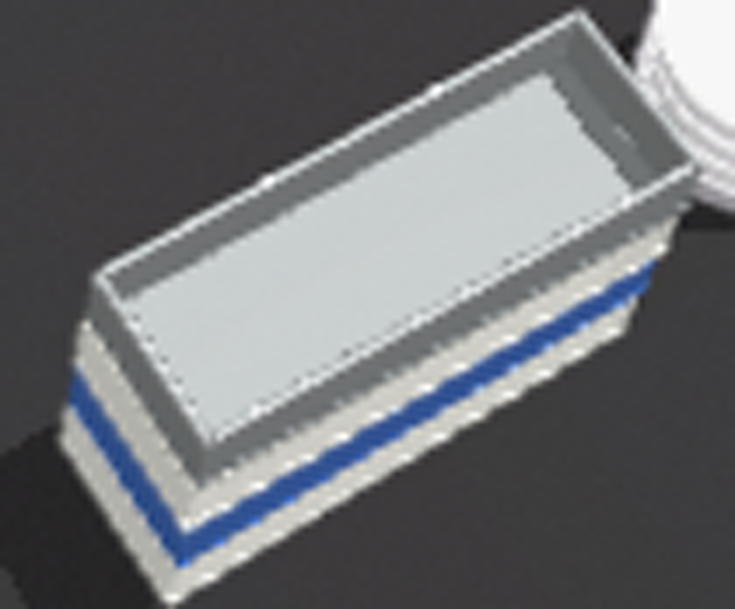

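View pics/t2.png

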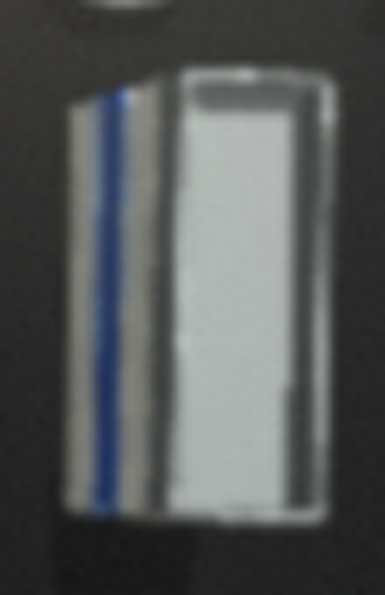

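View pics/s3.png

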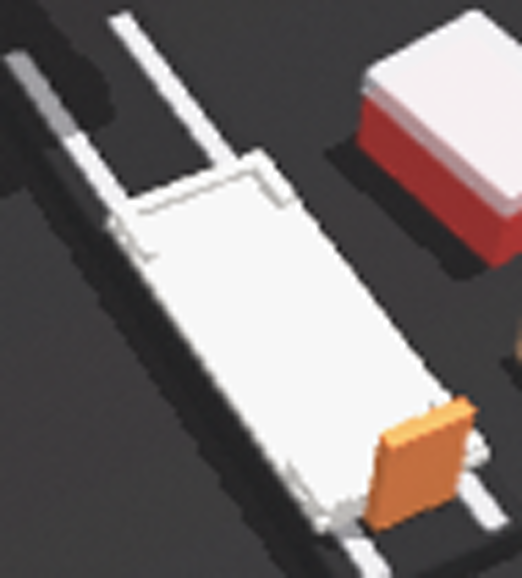

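View pics/t3.png

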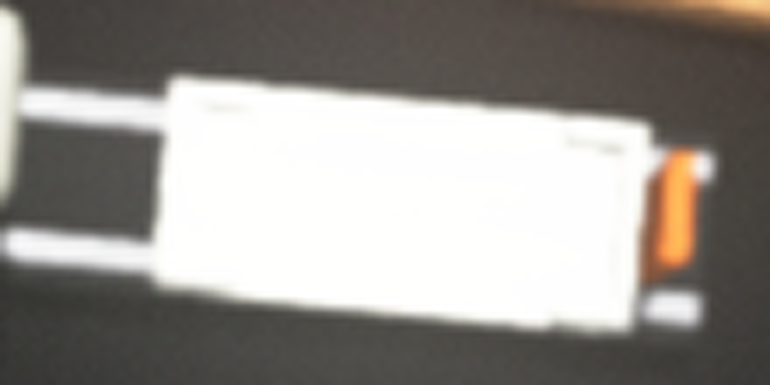

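```bash
cat > fit.py <<'E'
from h import *
from scipy.optimize import least_squares
def rectfit(obs,L,W,x0):
    """obs: list of (cam, [(u,v)..], [(sx,sy,z)..]); returns x,y,yaw"""
    def f(p):
        c,s=np.cos(p[2]),np.sin(p[2]); r=[]
        for s_,uv,m in obs:
            P=[(p[0]+c*a*L/2-s*b*W/2,p[1]+s*a*L/2+c*b*W/2,z) for a,b,z in m]
            r.append((proj(s_,P)-np.asarray(uv)).ravel())
        return np.concatenate(r)
    o=least_squares(f,x0); return o.x,o.fun.reshape(-1,2)
def px(l,t,k,pts): return [(l+(x+.5)/k-.5,t+(y+.5)/k-.5) for x,y in pts]
E
python3 - <<'E'
from fit import *
S={n:snapshot(n) for n in("side","top")}
uvS=px(295,285,7,[(97,275),(580,12),(693,168),(210,478),(172,603)])
mS=[(-1,1,136),(1,1,136),(1,-1,136),(-1,-1,136),(-1,-1,0)]
uvT=px(365,150,7,[(181,70),(334,73),(327,522),(168,513)])
mT=[(1,1,136),(1,-1,136),(-1,-1,136),(-1,1,136)]
A=(S["side"],uvS,mS);B=(S["top"],uvT,mT)
for o in([A],[B],[A,B]):
    p,r=rectfit(o,200,68,[490,-370,0]); print("stack",p.round(3),r.round(1).tolist())
uvS=px(270,155,5.5,[(108,215),(262,150),(326,532),(488,455)])
mS=[(1,1,53),(1,-1,53),(-1,1,53),(-1,-1,53)]
uvT=px(235,115,7,[(168,77),(650,122),(632,330),(154,284)])
mT=[(1,-1,53),(-1,-1,53),(-1,1,53),(1,1,53)]
A=(S["side"],uvS,mS);B=(S["top"],uvT,mT)
for o in([A],[B],[A,B]):
    p,r=rectfit(o,230,100,[648,-33,1.6]); print("carr",p.round(3),r.round(1).tolist())
# jars
for n in("top","side"):
    pts={"top":[(247.5,208.3),(163.5,197),(194,193)],"side":[(233.5,206.5),(203.5,147.5),(220.5,163.5)]}[n]
    print(n,ray(S[n],pts,74).round(1).tolist())
big(S["side"],185,130,255,235,"pics/s4.png",6); big(S["top"],145,175,265,225,"pics/t4.png",6.5)
print("petri", ray(S["top"],[px(220,110,4,[(668,102)])[0]],60), "head",ray(S["top"],[(225,127)],138))
print("paddle top",ray(S["top"],px(235,115,7,[(694,152),(690,262),(668,150),(660,268)]),110).round())
print("paddle top side",ray(S["side"],px(270,155,5.5,[(384,446),(477,410),(470,398),(380,436)]),110).round())
print("base end", ray(S["side"],px(270,155,5.5,[(300,590),(522,545)]),30).round())
E
```

```text
stack [ 4.95032e+02 -3.70706e+02 -1.00000e-03] [[-1.2, 1.0], [-0.5, -0.2], [1.8, -0.1], [-0.4, -2.9], [0.3, 2.2]]
stack [ 4.95920e+02 -3.66816e+02 -1.10000e-02] [[0.2, -0.3], [-0.2, 0.2], [-0.5, -0.2], [0.5, 0.3]]
stack [ 4.95433e+02 -3.69533e+02 -3.00000e-03] [[-1.4, 0.4], [-0.6, -0.6], [1.7, -0.6], [-0.6, -3.4], [0.2, 1.7], [0.8, -0.0], [0.4, 0.3], [0.6, -0.1], [1.6, 0.6]]
carr [648.483 -39.655   1.507] [[-0.2, 0.2], [0.2, 1.1], [-0.5, -0.9], [0.6, -0.2]]
carr [650.719 -31.101   1.509] [[0.5, 0.1], [-0.3, 0.0], [-0.1, -0.2], [-0.2, 0.0]]
carr [650.088 -35.271   1.508] [[-0.6, -0.9], [-0.2, -0.0], [-0.9, -2.3], [0.1, -1.5], [1.8, 0.3], [1.0, 0.3], [1.1, 0.0], [1.1, 0.2]]
top [[429.8, 111.1, 74.0], [458.7, 385.7, 74.0], [474.7, 287.1, 74.0]]
side [[430.2, 104.0, 74.0], [460.0, 374.8, 74.0], [475.5, 281.0, 74.0]]
pics/s4.png scale 6
pics/t4.png scale 6.5
petri [[ 687.9849168  -347.70221705   60.        ]] head [[681.41538078 188.07624796 138.        ]]
paddle top [[ 669. -159.  110.]
 [ 618. -158.  110.]
 [ 669. -147.  110.]
 [ 615. -144.  110.]]
paddle top side [[ 618. -156.  110.]
 [ 670. -162.  110.]
 [ 671. -154.  110.]
 [ 619. -150.  110.]]
base end [[ 570. -165.   30.]
 [ 683. -199.   30.]]
```

View pics/s4.png

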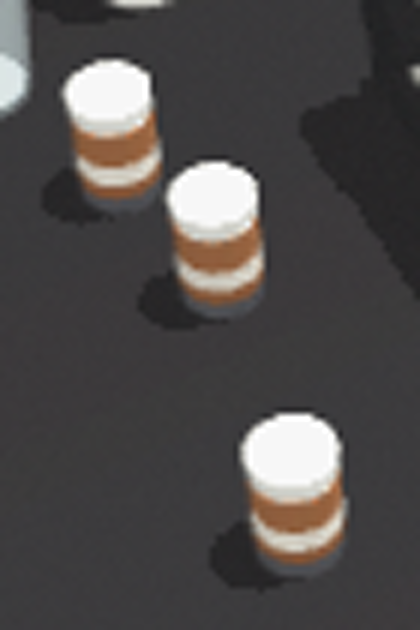

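View pics/t4.png

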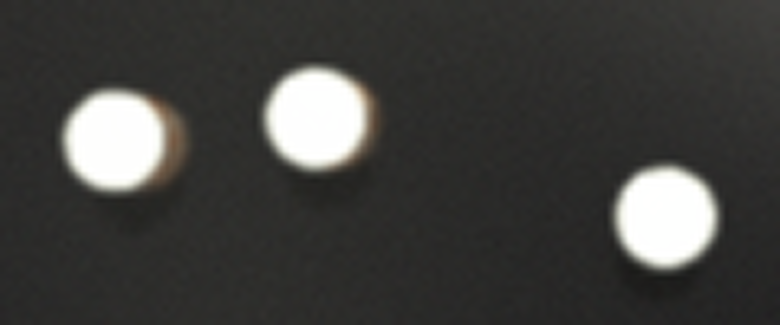

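```bash
python3 - <<'E'
from fit import *
S={n:snapshot(n) for n in("side","top")}
q=st(); r=R.from_quat(q["tcp_rot"]).as_matrix(); p=q["tool_pos"]
for n,s in S.items():
    im=s["image"].copy(); k=8
    uv=proj(s,[p, p+57*r[:,2]-13*r[:,0], p-57*r[:,2]-13*r[:,0],[0,0,0]]); print(n,uv.round(1).tolist())
    l,t=(uv[0]-[45,35]).astype(int); crop=cv2.resize(im[t:t+70,l:l+90],None,fx=k,fy=k,interpolation=cv2.INTER_CUBIC)
    for u in uv[:3]: cv2.drawMarker(crop,tuple(int(v) for v in ((u-[l,t])+.5)*k),(0,0,255),0,12)
    cv2.imwrite(f"pics/g_{n}.png",crop); print(l,t)
E
```

```text
t 1.8 p [220.7 476.4 231.3] x [ 0.  0. -1.] z [0.42  0.907 0.   ] F [-0.1 -0.5  0.1] op 85.6 q [ 0.98  0.26 -0.05  1.26  0.    1.42]
side [[111.1, 117.4], [112.3, 102.0], [107.6, 126.8], [108.7, 314.4]]
66 82
top [[114.5, 279.2], [94.4, 270.9], [131.2, 289.3], [276.5, 335.1]]
69 244
```

View pics/g_side.png

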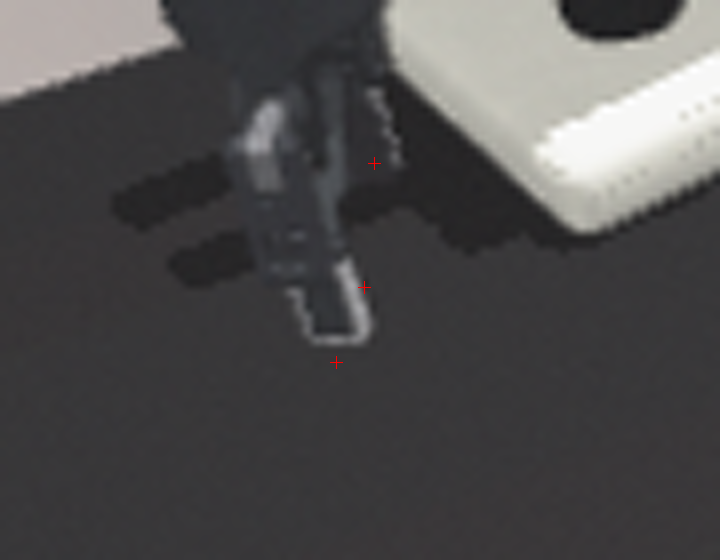

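View pics/g_top.png

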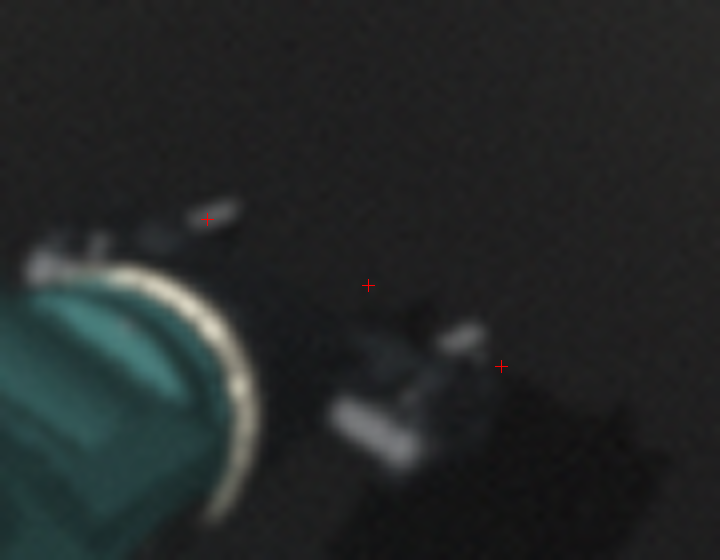

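```bash
python3 - <<'E'
from fit import *
S={n:snapshot(n) for n in("side","top")}
uvS=px(295,285,7,[(97,272),(580,10),(695,165),(208,440),(172,603),(62,440),(628,337)])
mS=[(-1,1,136),(1,1,136),(1,-1,136),(-1,-1,136),(-1,-1,0),(-1,1,0),(1,-1,0)]
uvT=px(365,150,7,[(181,70),(334,73),(327,522),(168,513)])
mT=[(1,1,136),(1,-1,136),(-1,-1,136),(-1,1,136)]
A=(S["side"],uvS,mS);B=(S["top"],uvT,mT)
for o in([A],[B],[A,B]):
    p,r=rectfit(o,200,68,[490,-370,0]); print("stack",p.round(3),r.round(1).tolist())
print(ray(S["top"],[(162.5,196.5),(193.6,193.2),(247.5,208.4)],74).round(1).tolist())
print(ray(S["side"],[(202.8,145.8),(220.5,162.8),(233.5,205.7)],74).round(1).tolist())
E
```

```text
stack [ 4.96694e+02 -3.67833e+02 -1.20000e-02] [[-1.4, -0.4], [-0.3, -0.9], [1.5, -0.6], [-0.7, 0.8], [-0.1, 0.5], [0.5, 0.0], [0.7, 0.2]]
stack [ 4.95920e+02 -3.66816e+02 -1.10000e-02] [[0.2, -0.3], [-0.2, 0.2], [-0.5, -0.2], [0.5, 0.3]]
stack [ 4.96507e+02 -3.67596e+02 -1.20000e-02] [[-1.5, -0.4], [-0.4, -0.9], [1.3, -0.6], [-0.8, 0.7], [-0.2, 0.5], [0.4, 0.0], [0.5, 0.1], [0.4, -0.5], [0.1, 0.0], [-0.3, -0.3], [0.7, 0.1]]
[[460.3, 389.0, 74.0], [474.0, 288.4, 74.0], [429.4, 111.0, 74.0]]
[[461.4, 383.3, 74.0], [476.9, 283.8, 74.0], [431.6, 106.7, 74.0]]
```

Call:
step_arm(
  rows=[
    [0,0,0,-0.97,0,0,100],
    [0,0,0,-0.97,0,0,100],
    [0,0,0,-0.97,0,0,100],
    [0,0,0,-0.97,0,0,100],
    [0,0,0,-0.97,0,0,100],
  ],
)

```text
time: 2.32
tool_pos: [220.7, 476.4, 231.3]
tcp_rot: [-0.501, 0.499, 0.501, 0.499]
wrist_force: [-0.4, -0.3, -0.5]
opening: 85.3
```

```bash
cat >> h.py <<'E'
def go(p,zdir=None,n=None):
    """print the tool-axis shift (units of 30mm) to world point p and turn about x (units of 5deg)"""
    q=st(); r=R.from_quat(q["tcp_rot"]).as_matrix(); d=r.T@(np.asarray(p,float)-q["tool_pos"])
    print("shift units",(d/30).round(2),"mm",d.round(1),"rows>=",np.ceil(np.abs(d).max()/30))
    if zdir is not None:
        # desired: x down, z along angle zdir (rad, mod pi)
        Z=np.array([np.cos(zdir),np.sin(zdir),0]); Z=Z if Z@r[:,2]>0 else -Z
        X=np.array([0,0,-1.]); T=np.c_[X,np.cross(Z,X),Z]
        print("turn units",(np.degrees(R.from_matrix(r.T@T).as_rotvec())/5).round(2))
E
python3 -c "
from h import *
go([496.3,-367.5,200],np.pi/2-.012)"
```

```text
t 2.32 p [220.7 476.4 231.3] x [-0. -0. -1.] z [-0.004  1.    -0.   ] F [-0.4 -0.3 -0.5] op 85.3 q [ 0.98  0.26 -0.05  1.26  0.    0.98]
shift units [  1.04  -9.06 -28.17] mm [  31.3 -271.9 -845.1] rows>= 29.0
turn units [ 0.19 -0.   -0.  ]
```

Call:
step_arm(
  rows=[
    [0,-0.3,-0.97,0.1,0,0,100],
    [0,-0.3,-0.97,0.1,0,0,100],
    [0,-0.3,-0.97,0,0,0,100],
    [0,-0.3,-0.97,0,0,0,100],
    [0,-0.3,-0.97,0,0,0,100],
    [0,-0.3,-0.97,0,0,0,100],
    [0,-0.3,-0.97,0,0,0,100],
    [0,-0.3,-0.97,0,0,0,100],
    [0,-0.3,-0.97,0,0,0,100],
    [0,-0.3,-0.97,0,0,0,100],
  ],
)

```text
time: 3.15
tool_pos: [310.6, 177.8, 230.2]
tcp_rot: [0.501, -0.499, -0.501, -0.5]
wrist_force: [1.8, -0.3, 0.3]
opening: 85.3
```

Call:
step_arm(
  rows=[
    [0,-0.3,-0.97,0,0,0,100],
    [0,-0.3,-0.97,0,0,0,100],
    [0,-0.3,-0.97,0,0,0,100],
    [0,-0.3,-0.97,0,0,0,100],
    [0,-0.3,-0.97,0,0,0,100],
    [0,-0.3,-0.97,0,0,0,100],
    [0,-0.3,-0.97,0,0,0,100],
    [0,-0.3,-0.97,0,0,0,100],
    [0,-0.3,-0.97,0,0,0,100],
    [0,-0.3,-0.97,0,0,0,100],
  ],
)

```text
time: 3.98
tool_pos: [402.1, -129.3, 232.1]
tcp_rot: [0.502, -0.497, -0.499, -0.502]
wrist_force: [1.4, 0.8, -0.5]
opening: 85.2
```

Call:
step_arm(
  rows=[
    [0,-0.35,-0.97,0,0,0,100],
    [0,-0.35,-0.97,0,0,0,100],
    [0,-0.35,-0.97,0,0,0,100],
    [0,-0.35,-0.97,0,0,0,100],
    [0,-0.35,-0.97,0,0,0,100],
    [0,-0.35,-0.97,0,0,0,100],
    [0,0,0,0,0,0,100],
  ],
)

```text
time: 4.57
tool_pos: [467.3, -318.8, 231.8]
tcp_rot: [-0.502, 0.499, 0.497, 0.503]
wrist_force: [0.6, -0.5, 1.1]
opening: 85.4
```

```bash
python3 -c "
from h import *
go([496.3,-367.5,200],np.pi/2-.012)"
```

```text
t 4.57 p [ 467.3 -318.8  231.8] x [ 0.009 -0.001 -1.   ] z [ 0.003  1.    -0.001] F [ 0.6 -0.5  1.1] op 85.4 q [-0.75  0.33  0.05  1.28  0.01 -0.74]
shift units [ 1.07 -0.96 -1.62] mm [ 32.1 -28.9 -48.6] rows>= 2.0
turn units [ 0.1  -0.01  0.11]
```

Call:
step_arm(
  rows=[
    [0.7,-0.32,-0.54,0.1,0,0.1,100],
    [0.7,-0.32,-0.54,0,0,0,100],
    [0.7,-0.32,-0.54,0,0,0,100],
    [0,0,0,0,0,0,100],
  ],
)

```text
time: 4.9
tool_pos: [497.4, -371.9, 167.1]
tcp_rot: [-0.497, 0.504, 0.495, 0.504]
wrist_force: [-0.9, -0.0, -0.3]
opening: 85.2
```

```bash
python3 -c "
from h import *
go([496.3,-367.5,100],np.pi/2-.012)
for n in('side','top'):
    s=snapshot(n)
    u=proj(s,[[496,-367,136]])[0].astype(int)
    big(s,max(0,min(u[0]-60,392)),u[1]-60,min(512,max(120,u[0]+60)),min(384,u[1]+60),f'pics/a_{n}.png',5)
"
```

```text
t 4.9 p [ 497.4 -371.9  167.1] x [ 0.002 -0.002 -1.   ] z [ 0.015  1.    -0.002] F [-0.9 -0.  -0.3] op 85.2 q [-0.77  0.45  0.07  1.18 -0.   -0.76]
shift units [2.24 0.04 0.15] mm [67.1  1.3  4.5] rows>= 3.0
turn units [-0.03 -0.03  0.03]
pics/a_side.png scale 5
pics/a_top.png scale 5
```

View pics/a_side.png

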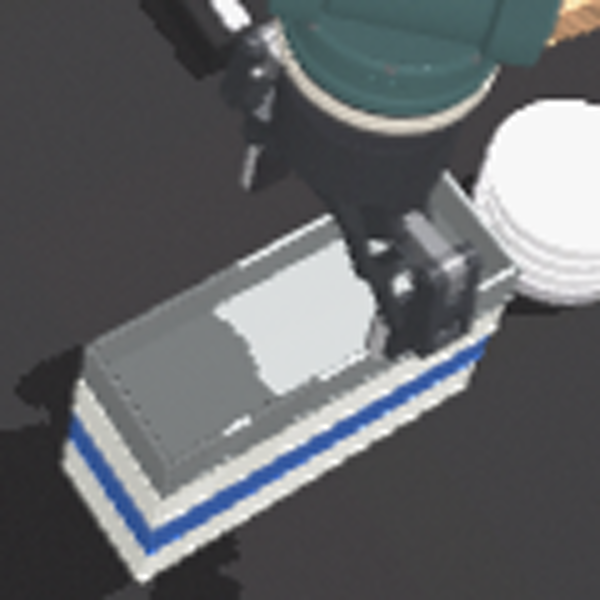

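View pics/a_top.png

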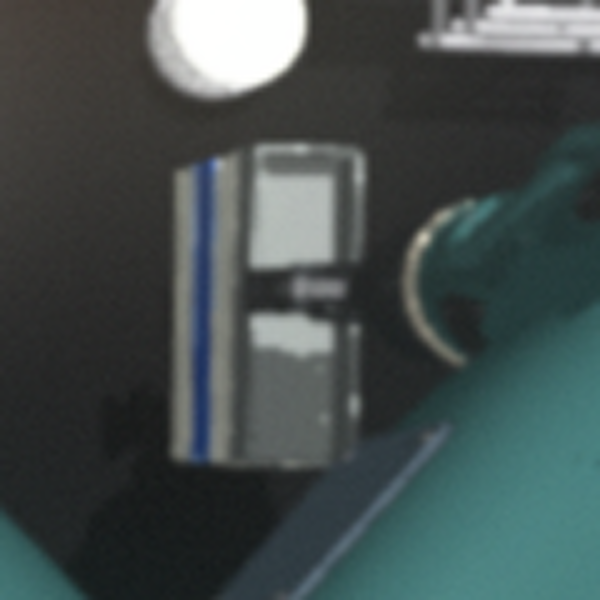

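Call:
step_arm(
  rows=[
    [0,0.04,0.15,0,0,0,100],
    [0.5,0,0,0,0,0,100],
    [0.5,0,0,0,0,0,100],
    [0.5,0,0,0,0,0,100],
    [0,0,0,0,0,0,100],
  ],
)

```text
time: 5.42
tool_pos: [496.4, -362.6, 131.3]
tcp_rot: [-0.502, 0.503, 0.492, 0.503]
wrist_force: [-0.4, 1.1, -1.7]
opening: 85.3
```

```bash
python3 -c "
from h import *
go([496.3,-367.5,99],np.pi/2-.012)"
```

```text
t 5.42 p [ 496.4 -362.6  131.3] x [ 0.01  -0.009 -1.   ] z [ 0.012  1.    -0.009] F [-0.4  1.1 -1.7] op 85.3 q [-0.76  0.45 -0.03  1.07  0.   -0.75]
shift units [ 1.08  0.01 -0.15] mm [32.4  0.4 -4.6] rows>= 2.0
turn units [ 0.   -0.1   0.12]
```

Call:
step_arm(
  rows=[
    [0,0,-0.15,0,-0.1,0.12,100],
    [0,0,0,0,0,0,100],
    [0,0,0,0,0,0,100],
  ],
)

```text
time: 5.67
tool_pos: [496.6, -366.3, 135.7]
tcp_rot: [-0.498, 0.503, 0.497, 0.503]
wrist_force: [-0.8, 0.0, -0.0]
opening: 85.8
```

```bash
python3 -c "
from h import *
go([496.3,-367.5,99],np.pi/2-.012)"
```

```text
t 5.67 p [ 496.6 -366.3  135.7] x [ 0.002 -0.002 -1.   ] z [ 0.011  1.    -0.002] F [-0.8  0.  -0. ] op 85.8 q [-0.77  0.46 -0.01  1.1  -0.   -0.76]
shift units [ 1.22  0.01 -0.04] mm [36.7  0.3 -1.2] rows>= 2.0
turn units [ 0.02 -0.02  0.02]
```

Call:
step_arm(
  rows=[
    [0.3,0,-0.02,0,0,0,100],
    [0.3,0,-0.02,0,0,0,100],
    [0.3,0,0,0,0,0,100],
    [0.3,0,0,0,0,0,100],
    [0.1,0,0,0,0,0,100],
    [0,0,0,0,0,0,100],
    [0,0,0,0,0,0,100],
    [0,0,0,0,0,0,100],
  ],
)

```text
time: 6.33
tool_pos: [496.8, -367.9, 93.5]
tcp_rot: [-0.498, 0.503, 0.496, 0.503]
wrist_force: [0.2, -0.5, 0.0]
opening: 85.4
```

```bash
python3 -c "
from h import *
go([496.3,-367.5,99],np.pi/2-.012)"
```

```text
t 6.33 p [ 496.8 -367.9   93.5] x [ 0.002 -0.002 -1.   ] z [ 0.011  1.    -0.002] F [ 0.2 -0.5  0. ] op 85.4 q [-0.77  0.49 -0.08  1.   -0.   -0.76]
shift units [-0.18  0.02  0.01] mm [-5.5  0.5  0.4] rows>= 1.0
turn units [ 0.01 -0.03  0.03]
```

Call:
step_arm(
  rows=[
    [-0.16,0,0,0,0,0,100],
    [0,0,0,0,0,0,90],
    [0,0,0,0,0,0,84],
    [0,0,0,0,0,0,80],
    [0,0,0,0,0,0,75],
    [0,0,0,0,0,0,70],
    [0,0,0,0,0,0,70],
  ],
  squeeze=30,
)

```text
time: 6.92
tool_pos: [497.4, -368.5, 100.4]
tcp_rot: [-0.499, 0.503, 0.495, 0.503]
wrist_force: [0.1, -0.1, -0.5]
opening: 67.7
```

```bash
python3 -c "
from h import *
go([496.3,-367.5,99],np.pi/2-.012)"
```

```text
t 6.92 p [ 497.4 -368.5  100.4] x [ 0.004 -0.004 -1.   ] z [ 0.011  1.    -0.004] F [ 0.1 -0.1 -0.5] op 67.7 q [-0.77  0.48 -0.07  1.02 -0.   -0.76]
shift units [0.05 0.04 0.03] mm [1.4 1.1 1. ] rows>= 1.0
turn units [ 0.01 -0.05  0.05]
```

Call:
step_arm(
  rows=[
    [-0.2,0,0,0,0,0,60],
    [-0.3,0,0,0,0,0,60],
    [-0.3,0,0,0,0,0,60],
    [-0.3,0,0,0,0,0,60],
    [-0.3,0,0,0,0,0,60],
    [-0.3,0,0,0,0,0,60],
    [-0.3,0,0,0,0,0,60],
    [0,0,0,0,0,0,60],
    [0,0,0,0,0,0,60],
  ],
)

```text
time: 7.67
tool_pos: [497.4, -368.3, 168.4]
tcp_rot: [-0.5, 0.503, 0.495, 0.503]
wrist_force: [0.1, 0.7, -1.6]
opening: 67.7
```

```bash
python3 -c "
from h import *
go([440,-120,160],np.pi/2)
s=snapshot('side');big(s,250,200,450,384,'pics/b.png')"
```

```text
t 7.67 p [ 497.4 -368.3  168.4] x [ 0.005 -0.005 -1.   ] z [ 0.011  1.    -0.005] F [ 0.1  0.7 -1.6] op 67.7 q [-0.77  0.44  0.06  1.18 -0.   -0.76]
shift units [0.23 2.   8.26] mm [  6.8  60.1 247.7] rows>= 9.0
turn units [-0.12 -0.06  0.06]
pics/b.png scale 3.260869565217391
```

View pics/b.png

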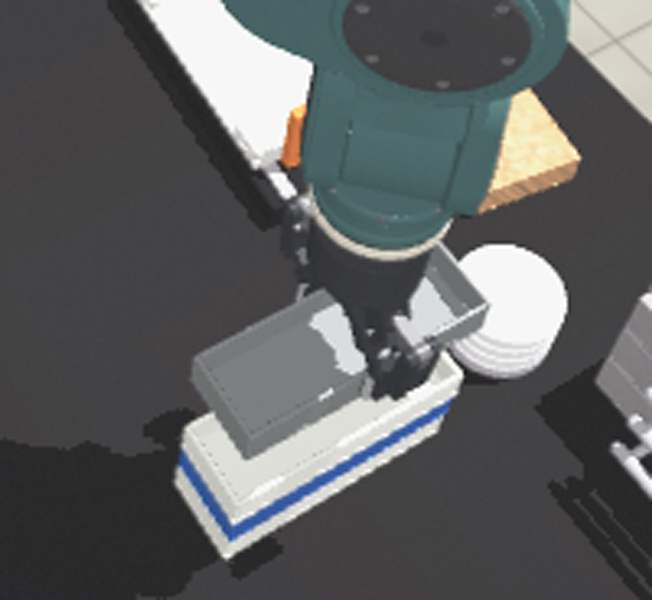

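Call:
step_arm(
  rows=[
    [0,0.23,0.95,0,0,0,60],
    [0,0.23,0.95,0,0,0,60],
    [0,0.23,0.95,0,0,0,60],
    [0,0.23,0.95,0,0,0,60],
    [0,0.23,0.95,0,0,0,60],
    [0,0.23,0.95,0,0,0,60],
    [0,0.23,0.95,0,0,0,60],
    [0,0.23,0.95,0,0,0,60],
    [0,0,0,-0.1,0,0,60],
    [0,0,0,0,0,0,60],
  ],
)

```text
time: 8.55
tool_pos: [438.9, -129.8, 161.3]
tcp_rot: [-0.499, 0.502, 0.499, 0.501]
wrist_force: [0.2, 1.0, -1.0]
opening: 67.9
```

```bash
python3 -c "
from h import *
go([440,-120,0],np.pi/2)"
```

```text
t 8.55 p [ 438.9 -129.8  161.3] x [-0.    -0.002 -1.   ] z [ 0.004  1.    -0.002] F [ 0.2  1.  -1. ] op 67.9 q [-0.46  0.18 -0.35  1.03 -0.   -0.46]
shift units [ 5.38 -0.04  0.34] mm [161.3  -1.1  10.1] rows>= 6.0
turn units [-0.05 -0.02 -0.  ]
```

Call:
step_arm(
  rows=[
    [0.8,0,0.2,0,0,0,60],
    [0.9,0,0.12,0,0,0,60],
    [0.9,0,0,0,0,0,60],
    [0.9,0,0,0,0,0,60],
    [0.6,0,0,0,0,0,60],
    [0.3,0,0,0,0,0,60],
    [0,0,0,0,0,0,60],
    [0,0,0,0,0,0,60],
  ],
)

```text
time: 9.22
tool_pos: [440.7, -124.0, 23.1]
tcp_rot: [-0.499, 0.502, 0.497, 0.502]
wrist_force: [0.4, 0.4, -0.7]
opening: 67.5
```

```bash
python3 -c "
from h import *
go([440,-120,0],np.pi/2)"
```

```text
t 9.22 p [ 440.7 -124.    23.1] x [ 0.002 -0.003 -1.   ] z [ 0.008  1.    -0.003] F [ 0.4  0.4 -0.7] op 67.5 q [-0.45  0.32 -0.6   0.65 -0.   -0.44]
shift units [0.77 0.03 0.13] mm [23.1  0.8  4. ] rows>= 1.0
turn units [-0.09 -0.04  0.02]
```

Call:
step_arm(
  rows=[
    [0.3,0,0,0,0,0,60],
    [0.2,0,0,0,0,0,60],
    [0.1,0,0,0,0,0,60],
    [0,0,0,0,0,0,60],
    [0,0,0,0,0,0,60],
  ],
)

```text
time: 9.63
tool_pos: [442.4, -125.7, 5.1]
tcp_rot: [-0.5, 0.502, 0.495, 0.502]
wrist_force: [-0.4, 0.7, -0.6]
opening: 67.8
```

```bash
python3 -c "
from h import *
go([440,-124,0],np.pi/2)"
```

```text
t 9.63 p [ 442.4 -125.7    5.1] x [ 0.005 -0.005 -1.   ] z [ 0.009  1.    -0.005] F [-0.4  0.7 -0.6] op 67.8 q [-0.45  0.35 -0.62  0.6  -0.   -0.44]
shift units [0.17 0.08 0.06] mm [5.1 2.5 1.7] rows>= 1.0
turn units [-0.11 -0.05  0.05]
```

Call:
step_arm(
  rows=[
    [0.1,0,0,0,-0.05,0.05,60],
    [0.08,0,0,0,0,0,60],
    [0,0,0,0,0,0,60],
    [0,0,0,0,0,0,60],
  ],
)

```text
time: 9.97
tool_pos: [443.0, -125.9, -0.1]
tcp_rot: [-0.498, 0.502, 0.497, 0.502]
wrist_force: [-0.4, 1.1, -1.4]
opening: 68.0
```

```bash
python3 -c "
from h import *
go([440,-124,0],np.pi/2)"
```

```text
t 9.97 p [ 4.430e+02 -1.259e+02 -1.000e-01] x [ 0.001 -0.001 -1.   ] z [ 0.009  1.    -0.001] F [-0.4  1.1 -1.4] op 68.0 q [-0.45  0.36 -0.62  0.59  0.   -0.44]
shift units [-0.    0.1   0.06] mm [-0.1  3.1  1.9] rows>= 1.0
turn units [-0.11 -0.01  0.01]
```

Call:
step_arm(
  rows=[
    [0,0,0,0,0,0,80],
    [0,0,0,0,0,0,90],
    [0,0,0,0,0,0,100],
    [0,0,0,0,0,0,100],
    [-0.4,0,0,0,0,0,100],
    [-0.9,0,0,0,0,0,100],
    [-0.9,0,0,0,0,0,100],
    [-0.9,0,0,0,0,0,100],
    [-0.9,0,-0.2,0,0,0,100],
    [-0.5,0,-0.5,0,0,0,100],
  ],
)

```text
time: 10.8
tool_pos: [440.1, -144.4, 138.4]
tcp_rot: [-0.496, 0.502, 0.5, 0.501]
wrist_force: [0.8, -1.4, -0.2]
opening: 85.6
```

```bash
python3 -c "
from h import *
go([497,-368,160],np.pi/2-.011)"
```

```text
t 10.8 p [ 440.1 -144.4  138.4] x [-0.005  0.003 -1.   ] z [0.007 1.    0.003] F [ 0.8 -1.4 -0.2] op 85.6 q [-0.49  0.21 -0.38  0.98  0.   -0.49]
shift units [-0.75 -1.95 -7.44] mm [ -22.5  -58.4 -223.2] rows>= 8.0
turn units [ 0.04  0.03 -0.05]
```

Call:
step_arm(
  rows=[
    [-0.1,-0.25,-0.95,0.04,0,0,100],
    [0,-0.25,-0.95,0,0,0,100],
    [0,-0.25,-0.95,0,0,0,100],
    [0,-0.25,-0.95,0,0,0,100],
    [0,-0.25,-0.95,0,0,0,100],
    [0,-0.25,-0.95,0,0,0,100],
    [0,-0.25,-0.8,0,0,0,100],
    [0,-0.1,-0.2,0,0,0,100],
    [0,0,0,0,0,0,100],
    [0,0,0,0,0,0,100],
  ],
)

```text
time: 11.63
tool_pos: [496.2, -357.7, 146.9]
tcp_rot: [-0.499, 0.502, 0.496, 0.503]
wrist_force: [0.1, 0.6, -0.7]
opening: 85.1
```

```bash
python3 -c "
from h import *
go([497,-368,66.5],np.pi/2-.011)
for n in('side','top'):
    s=snapshot(n)
    u=proj(s,[[496,-367,136]])[0].astype(int)
    big(s,max(0,min(u[0]-60,392)),u[1]-60,min(512,max(120,u[0]+60)),min(384,u[1]+60),f'pics/c_{n}.png',5)"
```

```text
t 11.63 p [ 496.2 -357.7  146.9] x [ 0.003 -0.002 -1.   ] z [ 0.01   1.    -0.002] F [ 0.1  0.6 -0.7] op 85.1 q [-0.76  0.44 -0.    1.12  0.   -0.75]
shift units [ 2.68 -0.02 -0.33] mm [ 80.4  -0.7 -10. ] rows>= 3.0
turn units [ 0.01 -0.03  0.03]
pics/c_side.png scale 5
pics/c_top.png scale 5
```

View pics/c_side.png

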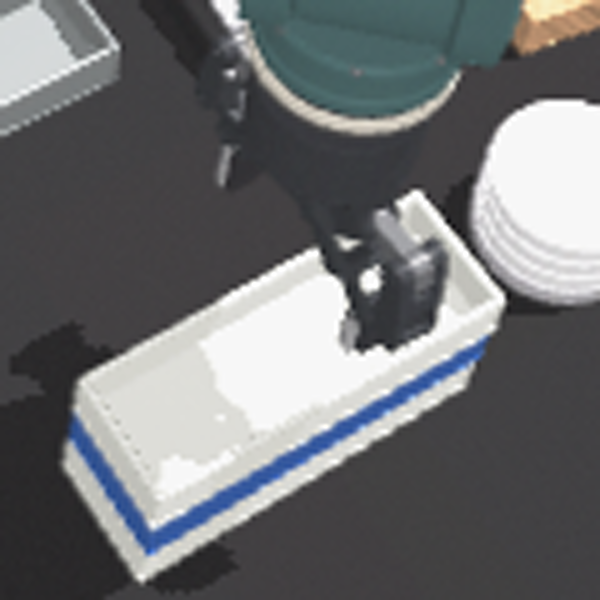

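Call:
step_arm(
  rows=[
    [0.4,0,-0.3,0,-0.03,0.03,100],
    [0,0,0,0,0,0,100],
    [0,0,0,0,0,0,100],
  ],
)

```text
time: 11.98
tool_pos: [495.8, -364.1, 134.7]
tcp_rot: [-0.498, 0.502, 0.498, 0.502]
wrist_force: [-0.4, -0.4, 0.3]
opening: 85.1
```

```bash
python3 -c "
from h import *
go([497,-368,66.5],np.pi/2-.011)"
```

```text
t 11.98 p [ 495.8 -364.1  134.7] x [ 0.     0.001 -1.   ] z [0.007 1.    0.001] F [-0.4 -0.4  0.3] op 85.1 q [-0.77  0.46 -0.01  1.1   0.   -0.76]
shift units [ 2.27 -0.04 -0.13] mm [68.2 -1.2 -3.9] rows>= 3.0
turn units [0.04 0.01 0.  ]
```

Call:
step_arm(
  rows=[
    [0.1,0,-0.13,0,0,0,100],
    [0.4,-0.04,-0.04,0.03,0,0,100],
    [0.4,0,0,0,0,0,100],
    [0.4,0,0,0,0,0,100],
    [0.4,0,0,0,0,0,100],
    [0.3,0,0,0,0,0,100],
    [0.1,0,0,0,0,0,100],
    [0,0,0,0,0,0,100],
    [0,0,0,0,0,0,100],
  ],
)

```text
time: 12.73
tool_pos: [497.1, -369.0, 69.0]
tcp_rot: [-0.498, 0.502, 0.498, 0.502]
wrist_force: [0.3, -0.3, 0.2]
opening: 85.6
```

```bash
python3 -c "
from h import *
go([497,-368,66.5],np.pi/2-.011)"
```

```text
t 12.73 p [ 497.1 -369.    69. ] x [ 0.001 -0.    -1.   ] z [ 0.008  1.    -0.   ] F [ 0.3 -0.3  0.2] op 85.6 q [-0.77  0.51 -0.11  0.95  0.   -0.76]
shift units [0.08 0.   0.03] mm [2.5 0.1 1. ] rows>= 1.0
turn units [ 0.03 -0.    0.01]
```

Close and lift.

Call:
step_arm(
  rows=[
    [0.08,0,0.02,0.03,0,0,90],
    [0,0,0,0,0,0,84],
    [0,0,0,0,0,0,80],
    [0,0,0,0,0,0,75],
    [0,0,0,0,0,0,60],
    [0,0,0,0,0,0,60],
  ],
)

```text
time: 13.23
tool_pos: [498.0, -369.2, 68.8]
tcp_rot: [-0.499, 0.503, 0.496, 0.503]
wrist_force: [0.5, -0.5, -0.8]
opening: 67.1
```

```bash
python3 -c "
from h import *
go([497,-368,66.5],np.pi/2-.011)"
```

```text
t 13.23 p [ 498.  -369.2   68.8] x [ 0.003 -0.003 -1.   ] z [ 0.011  1.    -0.003] F [ 0.5 -0.5 -0.8] op 67.1 q [-0.77  0.51 -0.11  0.94  0.   -0.76]
shift units [0.08 0.03 0.04] mm [2.3 1.  1.2] rows>= 1.0
turn units [-0.   -0.03  0.04]
```

Call:
step_arm(
  rows=[
    [-0.2,0,0,0,0,0,60],
    [-0.3,0,0,0,0,0,60],
    [-0.3,0,0,0,0,0,60],
    [-0.5,0,0,0,0,0,60],
    [-0.5,0,0,0,0,0,60],
    [-0.2,0,0,0,0,0,60],
    [0,0,0,0,0,0,60],
    [0,0,0,0,0,0,60],
  ],
)

```text
time: 13.9
tool_pos: [497.9, -369.1, 135.7]
tcp_rot: [-0.499, 0.502, 0.495, 0.503]
wrist_force: [-0.0, 0.1, -1.3]
opening: 67.4
```

```bash
python3 -c "
from h import *
go([440,-240,100],np.pi/2)
s=snapshot('side');big(s,250,200,450,384,'pics/d.png')"
```

```text
t 13.9 p [ 497.9 -369.1  135.7] x [ 0.005 -0.004 -1.   ] z [ 0.011  1.    -0.004] F [-0.   0.1 -1.3] op 67.4 q [-0.77  0.46 -0.    1.1   0.   -0.76]
shift units [1.17 1.98 4.29] mm [ 35.   59.5 128.6] rows>= 5.0
turn units [-0.13 -0.04  0.05]
pics/d.png scale 3.260869565217391
```

View pics/d.png

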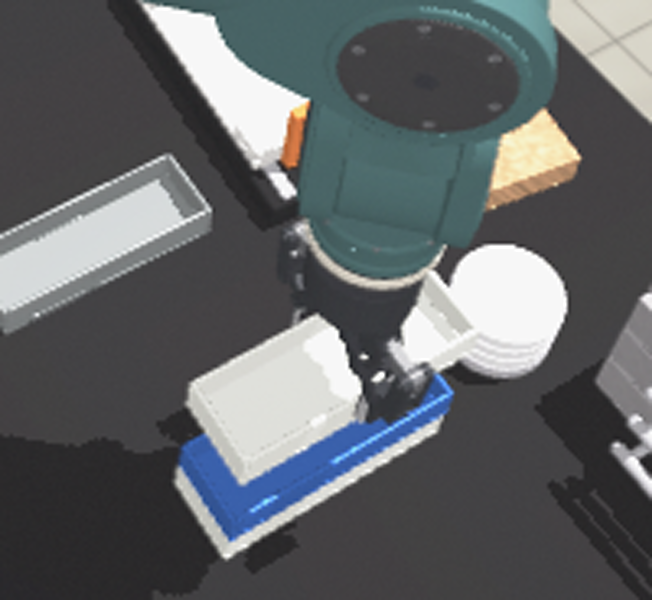

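Call:
step_arm(
  rows=[
    [0,0.3,0.6,0,0,0,60],
    [0,0.4,0.9,0,0,0,60],
    [0,0.4,0.9,0,0,0,60],
    [0.2,0.4,0.9,0,0,0,60],
    [0.6,0.4,0.6,0,0,0,60],
    [0.8,0,0.2,0,0,0,60],
    [0.8,0,0,0,0,0,60],
    [0.5,0,0,0,0,0,60],
    [0,0,0,0,0,0,60],
    [0,0,0,0,0,0,60],
  ],
)

```text
time: 14.78
tool_pos: [436.3, -237.7, 39.2]
tcp_rot: [-0.497, 0.503, 0.497, 0.503]
wrist_force: [0.2, 0.3, -0.0]
opening: 67.5
```

```bash
python3 -c "
from h import *
go([440,-242,3],np.pi/2)"
```

```text
t 14.78 p [ 436.3 -237.7   39.2] x [-0.     0.001 -1.   ] z [0.011 1.    0.001] F [ 0.2  0.3 -0. ] op 67.5 q [-0.66  0.36 -0.47  0.74  0.   -0.65]
shift units [ 1.21 -0.13 -0.14] mm [36.2 -3.8 -4.2] rows>= 2.0
turn units [-0.13  0.01 -0.01]
```

Call:
step_arm(
  rows=[
    [0.3,0,-0.12,0,0,0,60],
    [0.3,0,0,0,0,0,60],
    [0.2,0,0,0,0,0,60],
    [0.1,0,0,0,0,0,60],
    [0.1,0,0,0,0,0,60],
    [0,0,0,0,0,0,60],
    [0,0,0,0,0,0,60],
  ],
)

```text
time: 15.37
tool_pos: [437.6, -243.5, 8.0]
tcp_rot: [-0.498, 0.503, 0.496, 0.503]
wrist_force: [-0.1, -0.3, -0.3]
opening: 67.5
```

```bash
python3 -c "
from h import *
go([440,-242,2],np.pi/2)"
```

```text
t 15.37 p [ 437.6 -243.5    8. ] x [ 0.002 -0.001 -1.   ] z [ 0.012  1.    -0.001] F [-0.1 -0.3 -0.3] op 67.5 q [-0.67  0.4  -0.51  0.65  0.   -0.66]
shift units [ 0.2  -0.08  0.05] mm [ 6.1 -2.4  1.6] rows>= 1.0
turn units [-0.14 -0.01  0.02]
```

Call:
step_arm(
  rows=[
    [0.12,0,0,0,-0.01,0.02,60],
    [0.08,0,0,0,0,0,60],
    [0,0,0,0,0,0,60],
    [0,0,0,0,0,0,60],
  ],
)

```text
time: 15.7
tool_pos: [438.0, -243.8, 2.1]
tcp_rot: [-0.497, 0.503, 0.496, 0.503]
wrist_force: [0.1, 0.6, -1.2]
opening: 67.3
```

```bash
python3 -c "
from h import *
go([440,-242,2],np.pi/2)"
```

```text
t 15.7 p [ 438.  -243.8    2.1] x [ 0.001 -0.001 -1.   ] z [ 0.012  1.    -0.001] F [ 0.1  0.6 -1.2] op 67.3 q [-0.67  0.41 -0.52  0.64 -0.   -0.66]
shift units [ 0.   -0.07  0.06] mm [ 0.1 -2.   1.8] rows>= 1.0
turn units [-0.14 -0.01  0.01]
```

Call:
step_arm(
  rows=[
    [0,0,0,0,0,0,80],
    [0,0,0,0,0,0,90],
    [0,0,0,0,0,0,100],
    [0,0,0,0,0,0,100],
    [-0.4,0,0,0,0,0,100],
    [-0.9,0,0,0,0,0,100],
    [-0.9,0,0,0,0,0,100],
    [-0.9,-0.4,-0.8,0,0,0,100],
    [0,-0.5,-0.95,0,0,0,100],
    [0,-0.5,-0.95,0,0,0,100],
  ],
)

```text
time: 16.53
tool_pos: [476.9, -322.0, 100.2]
tcp_rot: [-0.497, 0.502, 0.499, 0.502]
wrist_force: [0.5, 0.9, -0.3]
opening: 85.5
```

Call:
step_arm(
  rows=[
    [0,-0.3,-0.6,0,0,0,100],
    [0,-0.1,-0.2,0,0,0,100],
    [0,0,0,0,0,0,100],
    [0,0,0,0,0,0,100],
  ],
)

```text
time: 16.87
tool_pos: [491.3, -351.9, 100.8]
tcp_rot: [-0.498, 0.503, 0.497, 0.503]
wrist_force: [-0.2, 0.2, -0.8]
opening: 85.2
```

```bash
python3 -c "
from h import *
go([497,-368,34],np.pi/2-.011)"
```

```text
t 16.87 p [ 491.3 -351.9  100.8] x [ 0.001 -0.001 -1.   ] z [ 0.011  1.    -0.001] F [-0.2  0.2 -0.8] op 85.2 q [-0.76  0.46 -0.1   1.01 -0.   -0.75]
shift units [ 2.23 -0.19 -0.53] mm [ 66.8  -5.8 -16. ] rows>= 3.0
turn units [ 0.   -0.02  0.01]
```

Call:
step_arm(
  rows=[
    [0,-0.19,-0.5,0,0,0,100],
    [0,0,0,0,0,0,100],
    [0.1,0,-0.03,0,0,0,100],
    [0.3,0,0,0,0,0,100],
    [0.4,0,0,0,0,0,100],
    [0.4,0,0,0,0,0,100],
    [0.4,0,0,0,0,0,100],
    [0.2,0,0,0,0,0,100],
    [0,0,0,0,0,0,100],
    [0,0,0,0,0,0,100],
  ],
)

```text
time: 17.7
tool_pos: [492.3, -357.7, 41.8]
tcp_rot: [-0.497, 0.502, 0.5, 0.502]
wrist_force: [0.2, -1.9, 1.6]
opening: 85.2
```

```bash
python3 -c "
from h import *
go([497,-368,34],np.pi/2-.011)"
```

```text
t 17.7 p [ 492.3 -357.7   41.8] x [-0.004  0.003 -1.   ] z [0.007 1.    0.003] F [ 0.2 -1.9  1.6] op 85.2 q [-0.76  0.52 -0.18  0.88 -0.   -0.76]
shift units [ 0.26 -0.16 -0.34] mm [  7.8  -4.8 -10.3] rows>= 1.0
turn units [ 0.05  0.04 -0.04]
```

Call:
step_arm(
  rows=[
    [0,-0.08,-0.15,0,0,0,100],
    [0,-0.08,-0.15,0,0,0,100],
    [0,-0.08,-0.1,0,0,0,100],
    [0,0,0,0,0.03,-0.03,100],
    [0,0,0,0,0,0,100],
  ],
)

```text
time: 18.12
tool_pos: [500.7, -371.1, 43.5]
tcp_rot: [-0.499, 0.502, 0.498, 0.502]
wrist_force: [0.5, -0.0, 0.0]
opening: 85.6
```

```bash
python3 -c "
from h import *
go([497,-368,34],np.pi/2-.011)"
```

```text
t 18.12 p [ 500.7 -371.1   43.5] x [ 0.001 -0.001 -1.   ] z [ 0.006  1.    -0.001] F [ 0.5 -0.   0. ] op 85.6 q [-0.77  0.54 -0.14  0.9   0.   -0.76]
shift units [0.32 0.13 0.1 ] mm [9.5 3.8 3.1] rows>= 1.0
turn units [ 0.05 -0.01  0.01]
```

Call:
step_arm(
  rows=[
    [0.12,0.06,0.04,0.05,0,0,100],
    [0.12,0.06,0.03,0,0,0,100],
    [0.06,0,0,0,0,0,100],
    [0,0,0,0,0,0,100],
    [0,0,0,0,0,0,100],
  ],
)

```text
time: 18.53
tool_pos: [496.5, -368.4, 33.5]
tcp_rot: [-0.497, 0.503, 0.497, 0.503]
wrist_force: [-0.8, 0.3, 0.0]
opening: 85.3
```

```bash
python3 -c "
from h import *
go([497,-368,34],np.pi/2-.011)
for n in('side','top'):
    s=snapshot(n)
    u=proj(s,[[496,-367,136]])[0].astype(int)
    big(s,max(0,min(u[0]-60,392)),u[1]-60,min(512,max(120,u[0]+60)),min(384,u[1]+60),f'pics/e_{n}.png',5)"
```

```text
t 18.53 p [ 496.5 -368.4   33.5] x [ 0.001 -0.    -1.   ] z [ 0.011  1.    -0.   ] F [-0.8  0.3  0. ] op 85.3 q [-0.77  0.54 -0.17  0.87  0.   -0.76]
shift units [-0.02 -0.02  0.01] mm [-0.5 -0.5  0.4] rows>= 1.0
turn units [-0.01 -0.    0.01]
pics/e_side.png scale 5
pics/e_top.png scale 5
```

View pics/e_side.png

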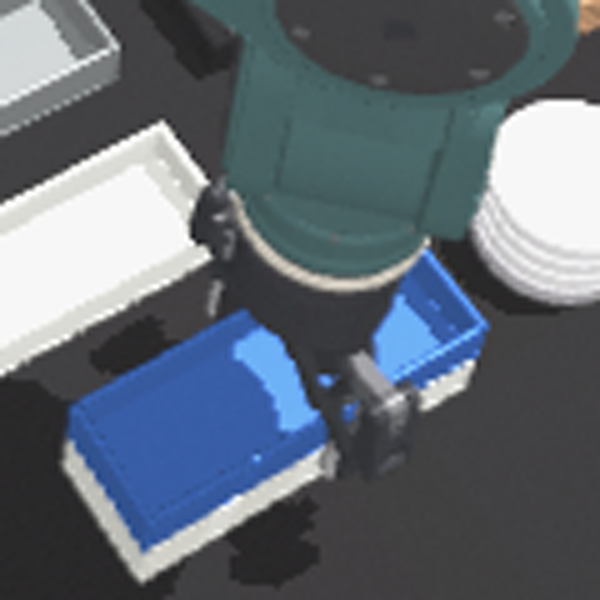

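Call:
step_arm(
  rows=[
    [0,0,0,0,0,0,90],
    [0,0,0,0,0,0,84],
    [0,0,0,0,0,0,80],
    [0,0,0,0,0,0,75],
    [0,0,0,0,0,0,60],
    [0,0,0,0,0,0,60],
  ],
)

```text
time: 19.13
tool_pos: [496.8, -368.4, 34.1]
tcp_rot: [-0.498, 0.503, 0.497, 0.503]
wrist_force: [0.3, 0.0, 1.2]
opening: 67.6
```

```bash
python3 -c "
from h import *
go([497,-368,34],np.pi/2-.011)"
```

```text
t 19.13 p [ 496.8 -368.4   34.1] x [ 0.001 -0.001 -1.   ] z [ 0.011  1.    -0.001] F [0.3 0.  1.2] op 67.6 q [-0.77  0.54 -0.17  0.87  0.   -0.76]
shift units [ 0.   -0.01  0.01] mm [ 0.1 -0.2  0.4] rows>= 1.0
turn units [-0.   -0.01  0.02]
```

Call:
step_arm(
  rows=[
    [-0.2,0,0,0,0,0,60],
    [-0.3,0,0,0,0,0,60],
    [-0.3,0,0,0,0,0,60],
    [-0.5,0,0,0,0,0,60],
    [-0.6,0,0,0,0,0,60],
    [-0.8,0,0,0,0,0,60],
    [-0.9,0,0,0,0,0,60],
    [-0.6,0,0,0,0,0,60],
    [0,0,0,0,0,0,60],
    [0,0,0,0,0,0,60],
  ],
)

```text
time: 19.97
tool_pos: [496.2, -368.2, 172.7]
tcp_rot: [-0.498, 0.503, 0.496, 0.503]
wrist_force: [0.4, -0.8, -1.4]
opening: 67.6
```

```bash
python3 -c "
from h import *
go([650,-35,180],1.508+np.pi/2)"
```

```text
t 19.97 p [ 496.2 -368.2  172.7] x [ 0.003 -0.003 -1.   ] z [ 0.011  1.    -0.003] F [ 0.4 -0.8 -1.4] op 67.6 q [-0.77  0.44  0.07  1.19  0.   -0.76]
shift units [-0.26 -5.   11.16] mm [  -7.7 -150.   334.9] rows>= 12.0
turn units [-17.41  -0.05   0.  ]
```

Call:
step_arm(
  rows=[
    [0,-0.1,0.4,0,0,0,60],
    [0,-0.3,0.8,0,0,0,60],
    [0,-0.3,0.9,0,0,0,60],
    [0,-0.3,0.9,0,0,0,60],
    [0,-0.3,0.9,0,0,0,60],
    [0,-0.3,0.9,0,0,0,60],
    [0,-0.2,0.6,0,0,0,60],
    [0,0,0.3,0,0,0,60],
    [0,0,0,-0.5,0,0,60],
    [0,0,0,-0.9,0,0,60],
  ],
)

```text
time: 20.8
tool_pos: [550.4, -183.5, 164.8]
tcp_rot: [-0.524, 0.472, 0.53, 0.471]
wrist_force: [-0.3, 0.6, -1.8]
opening: 67.6
```

Call:
step_arm(
  rows=[
    [0,0,0,-1,0,0,60],
    [0,0,0,-1,0,0,60],
    [0,0,0,-1,0,0,60],
    [0,0,0,-1,0,0,60],
    [0,0,0,-1,0,0,60],
    [0,0,0,-1,0,0,60],
    [0,0,0,-1,0,0,60],
    [0,0,0,-1,0,0,60],
  ],
)

```text
time: 21.47
tool_pos: [545.0, -180.4, 158.9]
tcp_rot: [-0.654, 0.251, 0.667, 0.252]
wrist_force: [0.9, 0.9, -1.0]
opening: 67.2
```

```bash
python3 -c "
from h import *
go([650,-35,180],1.508+np.pi/2)"
```

```text
t 21.47 p [ 545.  -180.4  158.9] x [-0.017  0.008 -1.   ] z [-0.747  0.665  0.018] F [ 0.9  0.9 -1. ] op 67.2 q [-0.46  0.39 -0.06  1.14 -0.   -1.31]
shift units [-0.73 -5.95  0.62] mm [ -21.8 -178.4   18.6] rows>= 6.0
turn units [-7.61  0.22  0.01]
```

Call:
step_arm(
  rows=[
    [-0.1,0,0,-1,0.1,0,60],
    [-0.1,0,0,-1,0.1,0,60],
    [-0.1,0,0,-1,0,0,60],
    [-0.1,0,0,-1,0,0,60],
    [-0.1,0,0,-1,0,0,60],
    [-0.1,0,0,-1,0,0,60],
    [-0.1,0,0,-0.8,0,0,60],
    [0,0,0,-0.3,0,0,60],
    [0,0,0,0,0,0,60],
    [0,0,0,0,0,0,60],
  ],
)

```text
time: 22.3
tool_pos: [538.2, -178.3, 173.5]
tcp_rot: [-0.701, 0.025, 0.712, 0.026]
wrist_force: [0.1, 0.8, -1.4]
opening: 67.3
```

```bash
python3 -c "
from h import *
go([650,-35,180],1.508+np.pi/2)"
```

```text
t 22.3 p [ 538.2 -178.3  173.5] x [-0.014  0.002 -1.   ] z [-0.997  0.072  0.015] F [ 0.1  0.8 -1.4] op 67.3 q [-0.46  0.37 -0.05  1.17 -0.   -1.96]
shift units [-0.26 -5.04 -3.37] mm [  -7.8 -151.1 -101. ] rows>= 6.0
turn units [-0.11  0.17  0.02]
```

Call:
step_arm(
  rows=[
    [0,-0.4,-0.3,-0.1,0.15,0,60],
    [0,-0.7,-0.45,0,0,0,60],
    [0,-0.7,-0.45,0,0,0,60],
    [0,-0.7,-0.45,0,0,0,60],
    [0,-0.7,-0.45,0,0,0,60],
    [0,-0.7,-0.45,0,0,0,60],
    [0,-0.5,-0.3,0,0,0,60],
    [0,-0.3,-0.2,0,0,0,60],
    [0,0,0,0,0,0,60],
    [0,0,0,0,0,0,60],
  ],
)

```text
time: 23.13
tool_pos: [643.9, -32.1, 169.9]
tcp_rot: [-0.706, 0.024, 0.707, 0.027]
wrist_force: [0.3, 0.1, -1.9]
opening: 67.6
```

```bash
python3 -c "
from h import *
go([650,-35,100],1.508+np.pi/2)"
```

```text
t 23.13 p [643.9 -32.1 169.9] x [-0.001  0.004 -1.   ] z [-0.997  0.073  0.001] F [ 0.3  0.1 -1.9] op 67.6 q [-0.18  0.49  0.15  1.23  0.   -1.68]
shift units [ 2.33  0.09 -0.21] mm [69.9  2.7 -6.4] rows>= 3.0
turn units [-0.12  0.01  0.05]
```

Call:
step_arm(
  rows=[
    [0.4,0.04,-0.1,-0.1,0,0,60],
    [0.6,0.04,-0.1,0,0,0,60],
    [0.7,0,0,0,0,0,60],
    [0.6,0,0,0,0,0,60],
    [0.4,0,0,0,0,0,60],
    [0.2,0,0,0,0,0,60],
    [0,0,0,0,0,0,60],
    [0,0,0,0,0,0,60],
  ],
)

```text
time: 23.8
tool_pos: [647.3, -39.6, 80.7]
tcp_rot: [0.707, -0.024, -0.706, -0.026]
wrist_force: [-0.9, -0.3, -0.7]
opening: 67.5
```

```bash
python3 -c "
from h import *
go([650,-35,75],1.508+np.pi/2)
s=snapshot('side');big(s,265,150,365,260,'pics/f_s.png',5.5)
s=snapshot('top');big(s,235,110,345,170,'pics/f_t.png',7)"
```

```text
t 23.8 p [647.3 -39.6  80.7] x [ 0.001  0.003 -1.   ] z [-0.997  0.071 -0.001] F [-0.9 -0.3 -0.7] op 67.5 q [-0.19  0.55 -0.01  1.02  0.   -1.69]
shift units [ 0.19 -0.16 -0.08] mm [ 5.7 -4.8 -2.4] rows>= 1.0
turn units [-0.1  -0.01  0.03]
pics/f_s.png scale 5.5
pics/f_t.png scale 7
```

View pics/f_s.png

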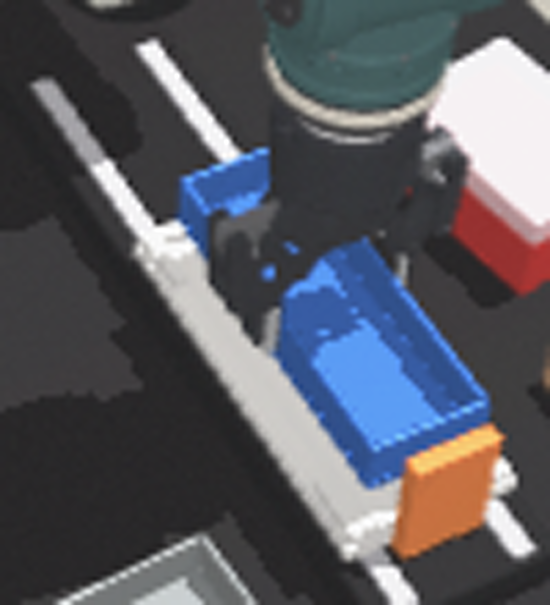

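View pics/f_t.png

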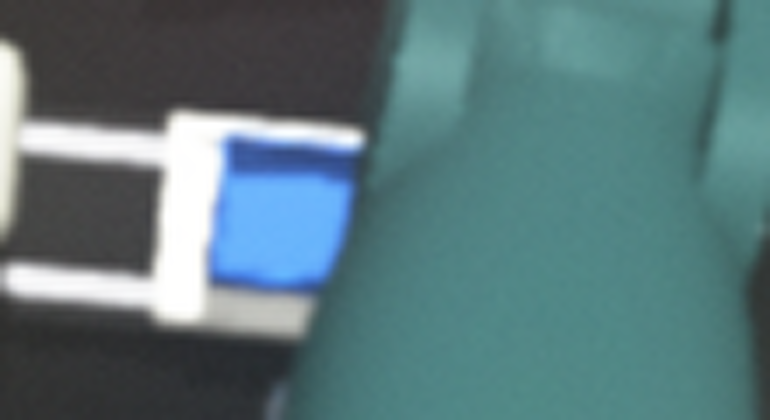

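```bash
python3 - <<'E'
from fit import *
S={n:snapshot(n) for n in("side","top")}
zb=80.6
uvS=px(265,150,5.5,[(183,180),(490,402),(373,447),(372,488)]); mS=[(1,1,zb+34),(-1,-1,zb+34),(-1,1,zb+34),(-1,1,zb)]
uvT=px(235,110,7,[(228,134),(209,285)]); mT=[(1,-1,zb+34),(1,1,zb+34)]
for o in([(S["side"],uvS,mS)],[(S["top"],uvT,mT)]):
    p,r=rectfit(o,200,68,[648,-33,1.5]); print("tray",p.round(3),r.round(1).tolist())
for n in S:
    c,s=np.cos(1.4997),np.sin(1.4997)
    P=[(647.3+c*a*100-s*b*34,-39.6+s*a*100+c*b*34,z) for a,b,z in [(1,1,114.6),(1,-1,114.6),(-1,-1,114.6),(-1,1,114.6),(-1,1,80.6)]]
    k,l,t=(5.5,265,150) if n=="side" else (7,235,110)
    print(n,((proj(S[n],P)-[l,t]+.5)*k).round().tolist())
im=cv2.imread("pics/f_s.png")
E
```

```text
tray [649.677 -40.647   1.496] [[-0.3, -0.6], [0.6, -0.2], [0.3, 0.4], [-0.7, 0.3]]
tray [640.81  -40.669   1.474] [[-0.0, 0.3], [0.0, -0.3]]
side [[177.0, 178.0], [288.0, 137.0], [489.0, 401.0], [371.0, 450.0], [364.0, 491.0]]
top [[209.0, 275.0], [224.0, 128.0], [659.0, 172.0], [646.0, 320.0], [631.0, 330.0]]
```

```bash
cat > ov.py <<'E'
from fit import *
def ov(s,x,y,yaw,l,t,w,h,k,name,col=(0,0,255)):
    im=cv2.resize(s["image"][t:t+h,l:l+w],None,fx=k,fy=k,interpolation=cv2.INTER_CUBIC)
    c,sn=np.cos(yaw),np.sin(yaw)
    def box(L,W,z0,z1,col):
        q=[(a*L/2,b*W/2) for a,b in((1,1),(1,-1),(-1,-1),(-1,1))]
        for z in(z0,z1):
            P=[(x+c*a-sn*b,y+sn*a+c*b,z) for a,b in q]
            uv=(proj(s,P)-[l,t]+.5)*k
            cv2.polylines(im,[uv.round().astype(np.int32)],True,col,1)
    box(230,100,35,53,(0,0,255)); box(210,78,45,53,(0,160,0))
    cv2.imwrite(name,im)
E
python3 - <<'E'
from ov import *
s=snapshot("side"); ov(s,648.5,-39.7,1.508,270,150,95,110,5.45,"pics/o1.png")
ov(s,648.5,-34,1.508,270,150,95,110,5.45,"pics/o2.png")
s=snapshot("top"); ov(s,650.7,-31.1,1.508,235,110,110,60,7,"pics/o3.png")
E
```

```text
(no output)
```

View pics/o1.png

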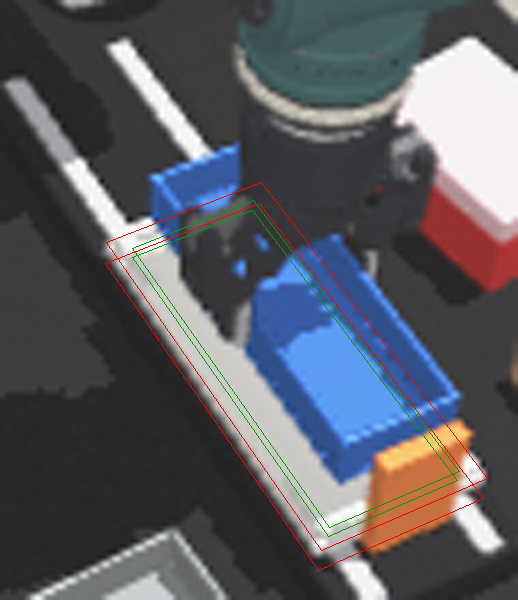

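View pics/o2.png

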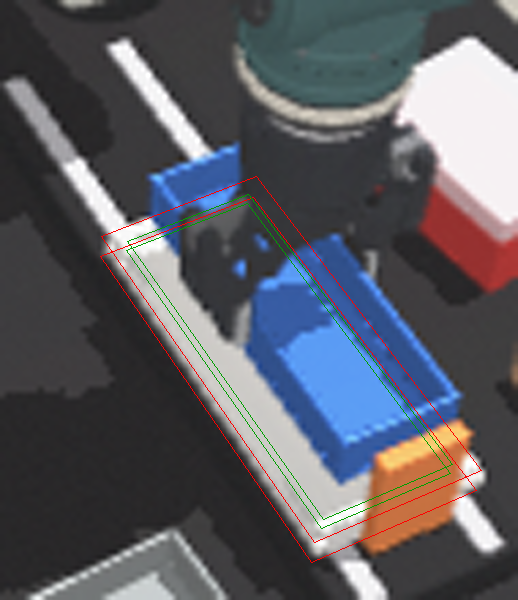

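View pics/o3.png

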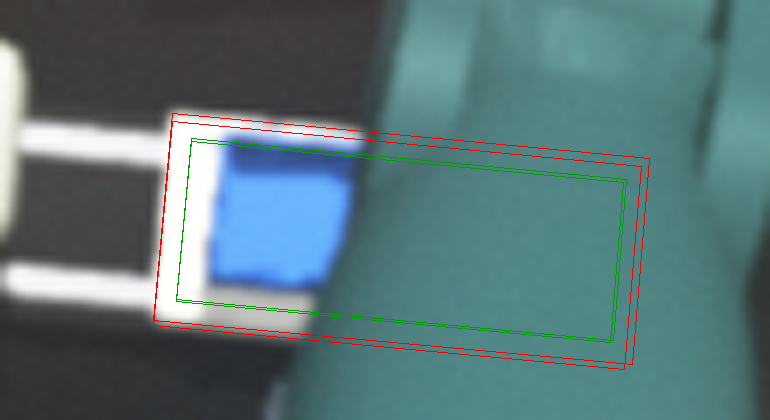

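Call:
step_arm(
  rows=[
    [0.15,-0.08,-0.06,-0.05,0,0,60],
    [0.15,-0.08,-0.06,-0.05,0,0,60],
    [0.2,-0.06,-0.03,0,0,0,60],
    [0.15,0,0,0,0,0,60],
    [0.05,0,0,0,0,0,60],
    [0,0,0,0,0,0,60],
    [0,0,0,0,0,0,60],
  ],
)

```text
time: 24.68
tool_pos: [653.7, -31.6, 57.8]
tcp_rot: [0.708, -0.02, -0.706, -0.022]
wrist_force: [0.3, -0.6, -1.7]
opening: 67.8
```

```bash
python3 - <<'E'
from ov import *
go([652,-33,57],1.508+np.pi/2)
s=snapshot('side');big(s,270,165,365,260,'pics/h_s.png',6.3)
s=snapshot('top');big(s,240,115,300,165,'pics/h_t.png',12)
E
```

```text
t 24.68 p [653.7 -31.6  57.8] x [ 0.002  0.003 -1.   ] z [-0.998  0.06  -0.002] F [ 0.3 -0.6 -1.7] op 67.8 q [-0.17  0.57 -0.03  0.97  0.   -1.69]
shift units [0.03 0.05 0.05] mm [0.8 1.5 1.6] rows>= 1.0
turn units [ 0.03 -0.03  0.03]
pics/h_s.png scale 6.3
pics/h_t.png scale 12
```

View pics/h_s.png

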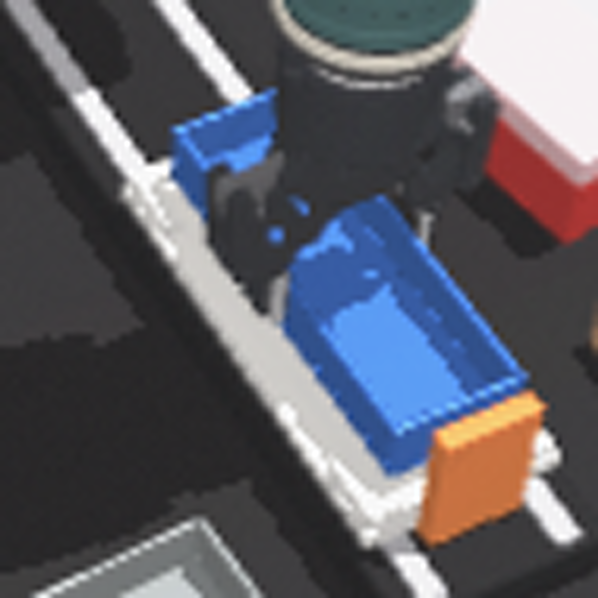

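View pics/h_t.png

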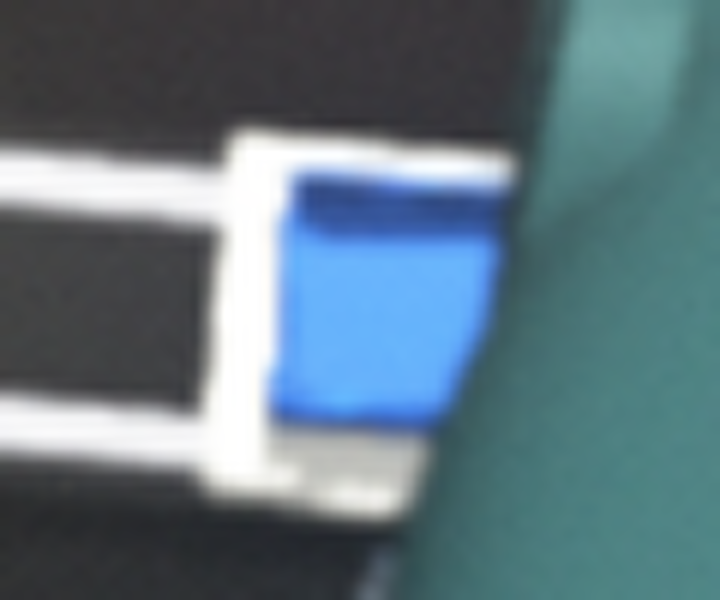

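```bash
python3 - <<'E'
from fit import *
S={n:snapshot(n) for n in("side","top")}
yaw=1.508; ex=np.array([np.cos(yaw),np.sin(yaw)]); ey=np.array([-ex[1],ex[0]])
def loc(n,l,t,k,pts,z):
    P=ray(S[n],px(l,t,k,pts),z)[:,:2]; return np.c_[P@ex,P@ey]
a=loc("top",240,115,12,[(236,128),(203,488)],53); b=loc("top",240,115,12,[(296,172),(270,424)],91.7)
print("top carr",a.round(1).tolist(),"tray",b.round(1).tolist(),"diff",(a-b).round(1).tolist())
# side overlays
s=S["side"]
k,l,t=6.3,270,165
for (x,y) in [(652,-33),(650,-36),(654,-30),(652,-38)]:
    c,sn=ex
    out=[]
    for L,W,z in [(230,100,53),(230,100,35),(210,78,53)]:
        P=[(x+c*p*L/2-sn*q*W/2,y+sn*p*L/2+c*q*W/2,z) for p,q in((1,1),(-1,1),(-1,-1))]
        out.append(((proj(s,P)-[l,t]+.5)*k).round().astype(int).tolist())
    print(x,y,out)
c,sn=np.cos(1.5106),np.sin(1.5106)
P=[(653.7+c*p*100-sn*q*34,-31.6+sn*p*100+c*q*34,z) for p,q,z in((1,1,91.7),(-1,1,91.7),(-1,-1,91.7),(-1,1,57.7))]
print("tray pred",((proj(s,P)-[l,t]+.5)*k).round().astype(int).tolist())
l,t,k=240,115,12
print("tray pred top",((proj(S["top"],P)-[l,t]+.5)*k).round().astype(int).tolist())
E
```

```text
top carr [[124.7, -702.9], [124.6, -601.2]] tray [[107.3, -683.9], [108.1, -614.8]] diff [[17.3, -19.1], [16.5, 13.6]]
652 -33 [[[122, 174], [369, 527], [560, 444]], [[121, 198], [365, 550], [555, 467]], [[151, 180], [378, 501], [527, 437]]]
650 -36 [[[121, 179], [369, 534], [561, 450]], [[120, 203], [365, 557], [555, 474]], [[151, 186], [379, 508], [528, 443]]]
654 -30 [[[122, 168], [369, 520], [560, 437]], [[121, 192], [365, 543], [555, 461]], [[152, 174], [378, 494], [527, 430]]]
652 -38 [[[127, 180], [375, 535], [567, 452]], [[126, 204], [372, 558], [562, 475]], [[157, 187], [385, 509], [534, 444]]]
tray pred [[170, 127], [392, 433], [524, 377], [385, 478]]
tray pred top [[268, 405], [1003, 471], [1023, 223], [980, 489]]
```

```bash
python3 - <<'E'
from h import *
s=snapshot('side');big(s,318,220,366,258,'pics/i_s.png',15);big(s,280,175,320,215,'pics/i_s2.png',14)
E
```

```text
pics/i_s.png scale 15
pics/i_s2.png scale 14
```

View pics/i_s.png

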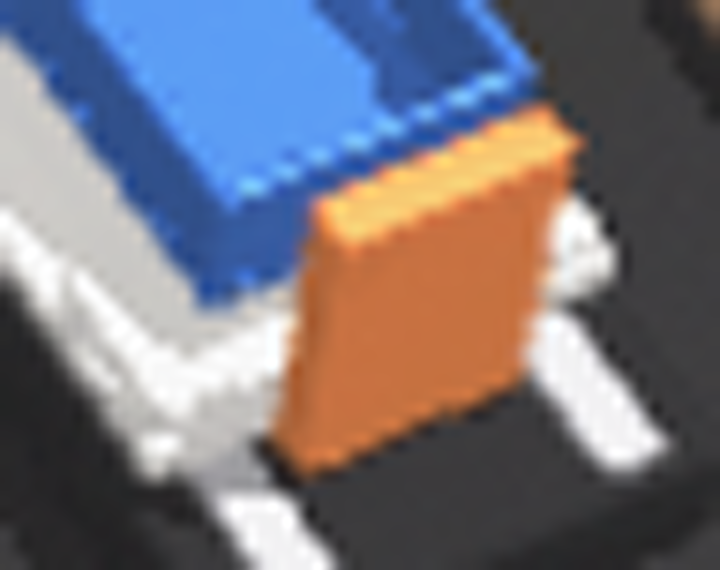

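View pics/i_s2.png

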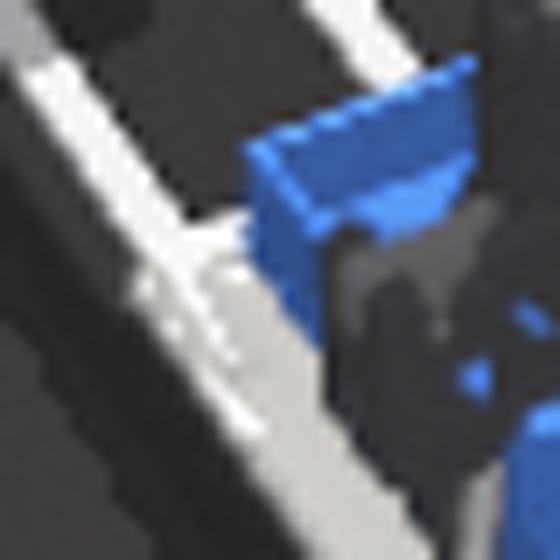

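Call:
step_arm(
  rows=[
    [0.08,-0.03,-0.03,0,-0.03,0.03,60],
    [0.08,-0.02,-0.02,0,0,0,60],
    [0.08,0,0,0,0,0,60],
    [0.08,0,0,0,0,0,60],
    [0,0,0,0,0,0,60],
    [0,0,0,0,0,0,60],
  ],
)

```text
time: 25.43
tool_pos: [655.6, -30.1, 48.0]
tcp_rot: [0.707, -0.021, -0.707, -0.021]
wrist_force: [0.5, -0.1, -1.0]
opening: 67.4
```

```bash
python3 - <<'E'
from ov import *
go([654.5,-30.5,46],1.508+np.pi/2)
E
```

```text
t 25.43 p [655.6 -30.1  48. ] x [ 0. -0. -1.] z [-0.998  0.06  -0.   ] F [ 0.5 -0.1 -1. ] op 67.4 q [-0.17  0.58 -0.03  0.95 -0.   -1.68]
shift units [0.07 0.01 0.03] mm [2.  0.4 1. ] rows>= 1.0
turn units [ 0.03 -0.   -0.  ]
```

Call:
step_arm(
  rows=[
    [0.04,0,0,0,0,0,60],
    [0.03,0,0,0,0,0,60],
    [0,0,0,0,0,0,60],
    [0,0,0,0,0,0,60],
  ],
)

```text
time: 25.77
tool_pos: [655.7, -30.2, 45.8]
tcp_rot: [0.707, -0.021, -0.707, -0.021]
wrist_force: [-1.2, 0.3, -0.3]
opening: 67.5
```

Call:
step_arm(
  rows=[
    [0,0,0,0,0,0,82],
    [0,0,0,0,0,0,85],
    [0,0,0,0,0,0,90],
    [0,0,0,0,0,0,95],
    [0,0,0,0,0,0,100],
    [-0.2,0,0,0,0,0,100],
    [-0.4,0,0,0,0,0,100],
    [-0.6,0,0,0,0,0,100],
    [-0.9,0,0,0,0,0,100],
    [-0.9,0,0,0,0,0,100],
  ],
)

```text
time: 26.6
tool_pos: [653.1, -29.9, 135.5]
tcp_rot: [-0.704, 0.021, 0.709, 0.022]
wrist_force: [0.6, -0.9, 0.4]
opening: 85.4
```

```bash
python3 - <<'E'
from ov import *
go([438,-244,100],np.pi/2)
s=snapshot('side');big(s,270,165,365,260,'pics/j_s.png',6.3)
s=snapshot('top');big(s,235,110,345,170,'pics/j_t.png',7)
E
```

```text
t 26.6 p [653.1 -29.9 135.5] x [-0.007  0.001 -1.   ] z [-0.998  0.06   0.007] F [ 0.6 -0.9  0.4] op 85.4 q [-0.17  0.53  0.12  1.17 -0.   -1.68]
shift units [1.22 7.56 6.72] mm [ 36.7 226.7 201.6] rows>= 8.0
turn units [17.31  0.07 -0.06]
pics/j_s.png scale 6.3
pics/j_t.png scale 7
```

View pics/j_s.png

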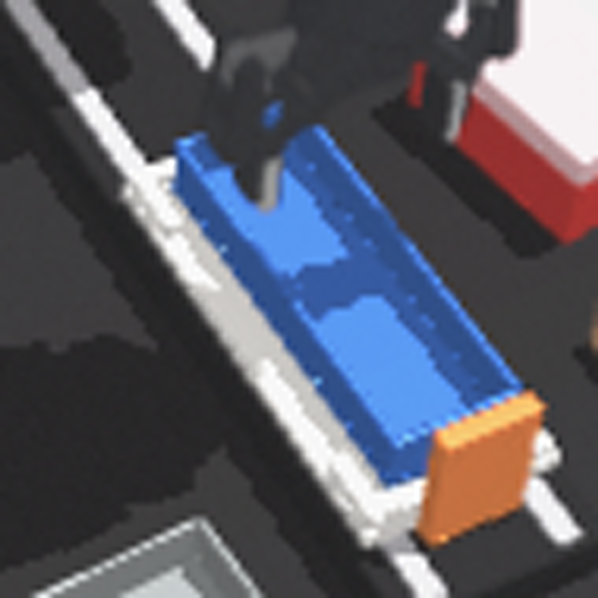

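Call:
step_arm(
  rows=[
    [0,0,0.4,0,0.07,0,100],
    [0,-0.4,0.8,0,0,0,100],
    [0,-0.6,0.9,0,0,0,100],
    [0,-0.6,0.9,0,0,0,100],
    [0,-0.6,0.9,0,0,0,100],
    [0,-0.6,0.9,0,0,0,100],
    [0,-0.6,0.9,0,0,0,100],
    [0,-0.6,0.9,0,0,0,100],
    [0,-0.3,0.4,0,0,0,100],
    [0,0,0,0,0,0,100],
  ],
)

```text
time: 27.53
tool_pos: [444.5, 114.8, 136.1]
tcp_rot: [0.71, -0.023, -0.703, -0.022]
wrist_force: [0.8, 0.8, -0.4]
opening: 85.4
```

```bash
python3 - <<'E'
from ov import *
go([430.5,109,33],1.508+np.pi/2)
s=snapshot('side');big(s,170,130,370,260,'pics/k_s.png',4)
s=snapshot('top');big(s,145,110,345,240,'pics/k_t.png',4)
E
```

```text
t 27.53 p [444.5 114.8 136.1] x [ 0.009 -0.001 -1.   ] z [-0.998  0.063 -0.009] F [ 0.8  0.8 -0.4] op 85.4 q [ 0.08  0.2  -0.41  0.96 -0.   -1.43]
shift units [3.43 0.22 0.49] mm [103.    6.6  14.6] rows>= 4.0
turn units [-0.01 -0.11 -0.01]
pics/k_s.png scale 4
pics/k_t.png scale 4
```

View pics/k_s.png

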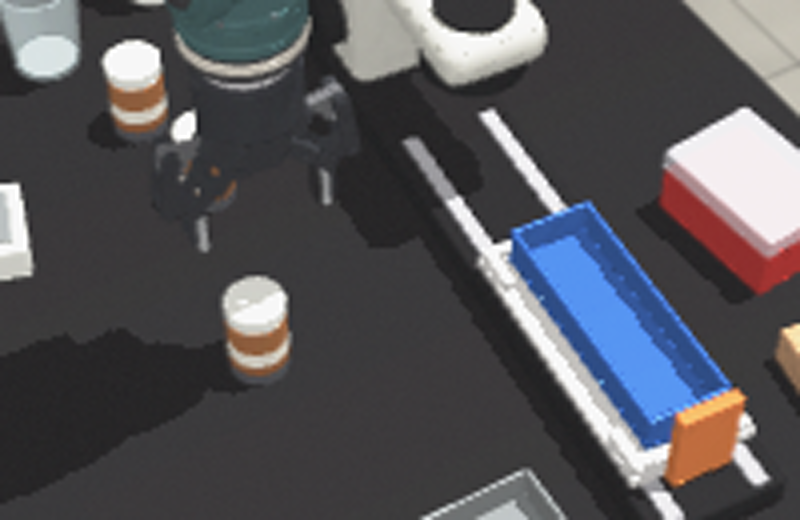

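View pics/k_t.png

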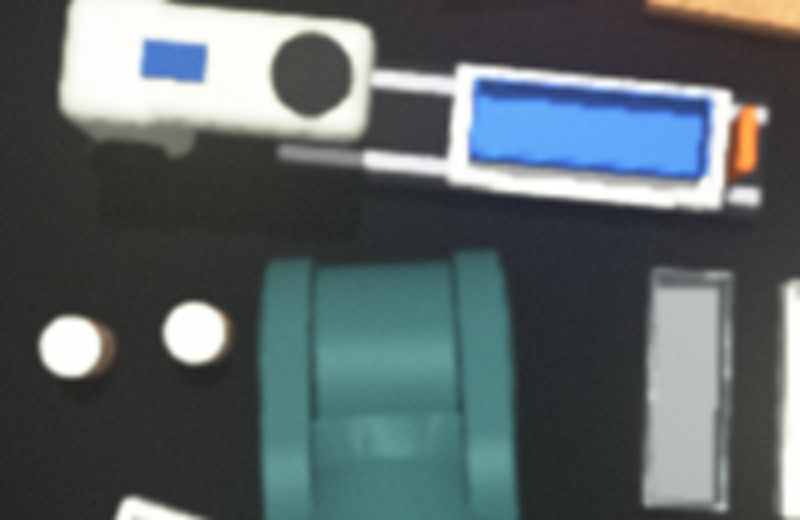

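Call:
step_arm(
  rows=[
    [0.1,0.1,0.25,0,-0.1,0,100],
    [0.2,0.1,0.2,0,0,0,100],
    [0,0,0,0,0,0,100],
    [0,0,0,0,0,0,100],
  ],
)

```text
time: 27.97
tool_pos: [435.4, 105.7, 125.7]
tcp_rot: [0.707, -0.024, -0.706, -0.023]
wrist_force: [0.1, 0.0, -0.2]
opening: 85.6
```

```bash
python3 - <<'E'
from ov import *
go([430.5,109,33],1.508+np.pi/2)
E
```

```text
t 27.97 p [435.4 105.7 125.7] x [ 0.002 -0.001 -1.   ] z [-0.998  0.067 -0.002] F [ 0.1  0.  -0.2] op 85.6 q [ 0.06  0.2  -0.44  0.93 -0.   -1.45]
shift units [ 3.09 -0.1   0.18] mm [92.7 -3.1  5.3] rows>= 4.0
turn units [-0.05 -0.02 -0.01]
```

Call:
step_arm(
  rows=[
    [0.2,-0.05,0.09,0,0,0,100],
    [0.5,-0.05,0.09,0,0,0,100],
    [0.7,0,0,0,0,0,100],
    [0.7,0,0,0,0,0,100],
    [0.5,0,0,0,0,0,100],
    [0.2,0,0,0,0,0,100],
    [0.1,0,0,0,0,0,100],
    [0,0,0,0,0,0,100],
    [0,0,0,0,0,0,100],
  ],
)

```text
time: 28.72
tool_pos: [432.1, 107.8, 33.8]
tcp_rot: [0.708, -0.026, -0.705, -0.025]
wrist_force: [0.4, -0.2, -0.5]
opening: 85.5
```

```bash
python3 - <<'E'
from ov import *
go([430.5,109,33],1.508+np.pi/2)
s=snapshot('side');big(s,190,150,290,250,'pics/l_s.png',6)
E
```

```text
t 28.72 p [432.1 107.8  33.8] x [ 0.004 -0.001 -1.   ] z [-0.997  0.071 -0.004] F [ 0.4 -0.2 -0.5] op 85.5 q [ 0.06  0.29 -0.61  0.67 -0.   -1.44]
shift units [ 0.03 -0.04  0.06] mm [ 0.8 -1.1  1.7] rows>= 1.0
turn units [-0.09 -0.04 -0.01]
pics/l_s.png scale 6
```

View pics/l_s.png

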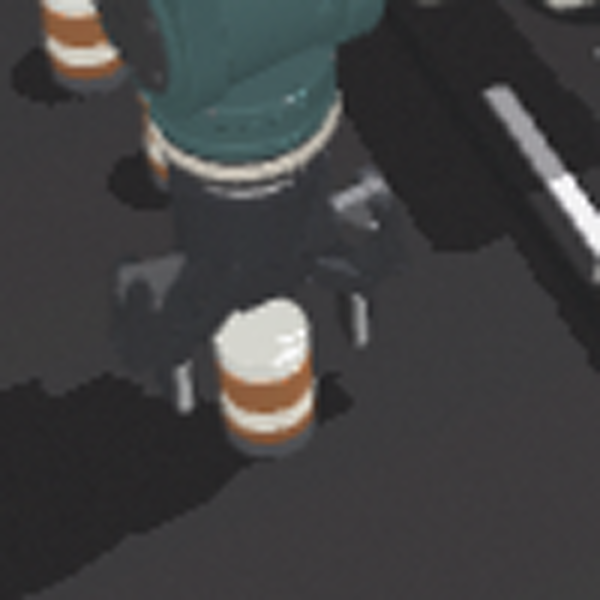

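Call:
step_arm(
  rows=[
    [0,0,0,-0.05,-0.04,0,80],
    [0,0,0,0,0,0,70],
    [0,0,0,0,0,0,62],
    [0,0,0,0,0,0,56],
    [0,0,0,0,0,0,50],
    [0,0,0,0,0,0,40],
    [0,0,0,0,0,0,40],
    [0,0,0,0,0,0,40],
  ],
)

```text
time: 29.43
tool_pos: [433.7, 107.9, 36.4]
tcp_rot: [0.708, -0.024, -0.705, -0.023]
wrist_force: [-0.0, 0.1, -1.3]
opening: 45.3
```

```bash
python3 - <<'E'
from ov import *
go([430.5,109,33],1.508+np.pi/2)
s=snapshot('side');big(s,190,150,290,250,'pics/m_s.png',6)
E
```

```text
t 29.43 p [433.7 107.9  36.4] x [ 0.004 -0.001 -1.   ] z [-0.998  0.066 -0.004] F [-0.   0.1 -1.3] op 45.3 q [ 0.06  0.29 -0.6   0.68 -0.   -1.44]
shift units [ 0.11 -0.03  0.11] mm [ 3.4 -0.9  3.3] rows>= 1.0
turn units [-0.04 -0.05 -0.01]
pics/m_s.png scale 6
```

View pics/m_s.png

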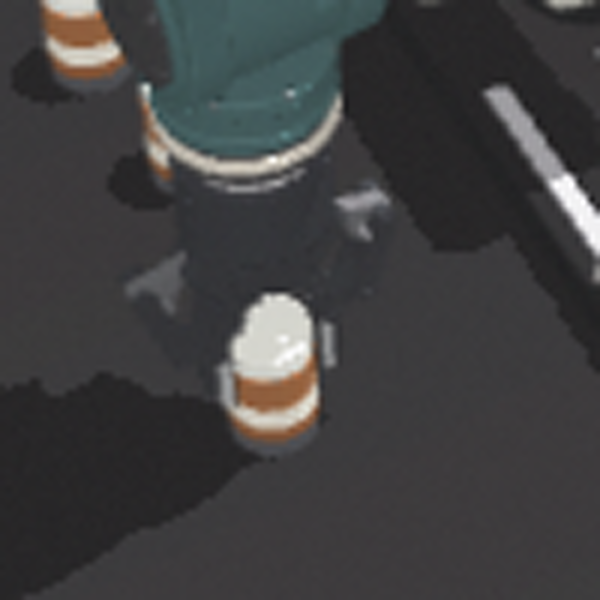

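Call:
step_arm(
  rows=[
    [-0.15,0,0,-0.04,-0.05,0,40],
    [-0.3,0,0,0,0,0,40],
    [-0.5,0,0,0,0,0,40],
    [-0.7,0,0,0,0,0,40],
    [-0.8,0,0,0,0,0,40],
    [-0.7,0,0,0,0,0,40],
    [-0.4,0.2,-0.2,0,0,0,40],
    [0,0.5,-0.5,0,0,0,40],
    [0,0.7,-0.8,0,0,0,40],
    [0,0.8,-0.9,0,0,0,40],
  ],
)

```text
time: 30.32
tool_pos: [498.5, 39.1, 151.1]
tcp_rot: [-0.705, 0.019, 0.709, 0.019]
wrist_force: [1.3, 1.2, -0.7]
opening: 45.1
```

Call:
step_arm(
  rows=[
    [0,0.8,-0.9,0,0,0,40],
    [0,0.8,-0.9,0,0,0,40],
    [0,0.8,-0.9,0,0,0,40],
    [0,0.7,-0.8,0,0,0,40],
    [0,0.4,-0.6,0,0,0,40],
    [0,0.2,-0.3,0,0,0,40],
    [0,0,0,0,0,0,40],
    [0,0,0,0,0,0,40],
  ],
)

```text
time: 30.98
tool_pos: [632.6, -91.0, 151.1]
tcp_rot: [-0.705, 0.02, 0.709, 0.02]
wrist_force: [0.3, -0.1, -1.3]
opening: 45.3
```

```bash
python3 - <<'E'
from ov import *
go([652.2,-86.6,90],1.508+np.pi/2)
E
```

```text
t 30.98 p [632.6 -91.  151.1] x [-0.005  0.    -1.   ] z [-0.998  0.057  0.005] F [ 0.3 -0.1 -1.3] op 45.3 q [-0.27  0.49  0.1   1.18 -0.   -1.78]
shift units [ 2.03 -0.19 -0.65] mm [ 61.   -5.6 -19.6] rows>= 3.0
turn units [ 0.06  0.06 -0.  ]
```

Call:
step_arm(
  rows=[
    [0,-0.05,-0.2,0.06,0.06,0,40],
    [0.1,-0.07,-0.25,0,0,0,40],
    [0.3,-0.06,-0.2,0,0,0,40],
    [0.3,0,0,0,0,0,40],
    [0.2,0,0,0,0,0,40],
    [0,0,0,0,0,0,40],
    [0,0,0,0,0,0,40],
  ],
)

```text
time: 31.57
tool_pos: [651.8, -82.6, 121.4]
tcp_rot: [-0.706, 0.021, 0.707, 0.021]
wrist_force: [-0.5, 0.1, -1.4]
opening: 45.4
```

```bash
python3 - <<'E'
from ov import *
go([652.2,-86.6,90],1.508+np.pi/2)
s=snapshot('side');big(s,270,165,365,260,'pics/n_s.png',6.3)
s=snapshot('top');big(s,235,110,345,170,'pics/n_t.png',7)
E
```

```text
t 31.57 p [651.8 -82.6 121.4] x [-0.001  0.001 -1.   ] z [-0.998  0.059  0.001] F [-0.5  0.1 -1.4] op 45.4 q [-0.25  0.54  0.09  1.13  0.   -1.76]
shift units [ 1.05  0.13 -0.02] mm [31.4  4.  -0.7] rows>= 2.0
turn units [0.04 0.02 0.01]
pics/n_s.png scale 6.3
pics/n_t.png scale 7
```

View pics/n_s.png

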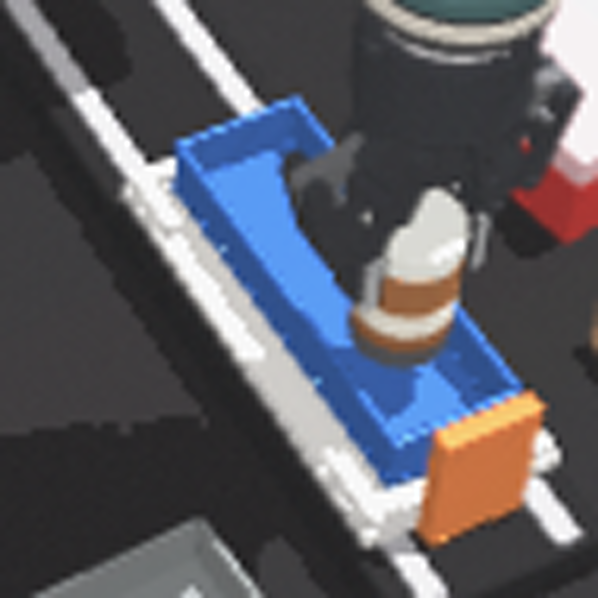

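```bash
python3 - <<'E'
from ov import *
s=snapshot('side'); l,t,k=270,165,6.3
print(((proj(s,[[651.8,-81,85+74],[651.8,-81,85],[651.8,-61,85],[671.8,-81,85]])-[l,t]+.5)*k).round())
big(s,300,180,360,235,'pics/o_s.png',12)
E
```

```text
[[415. 226.]
 [398. 332.]
 [373. 302.]
 [435. 314.]]
pics/o_s.png scale 12
```

View pics/o_s.png

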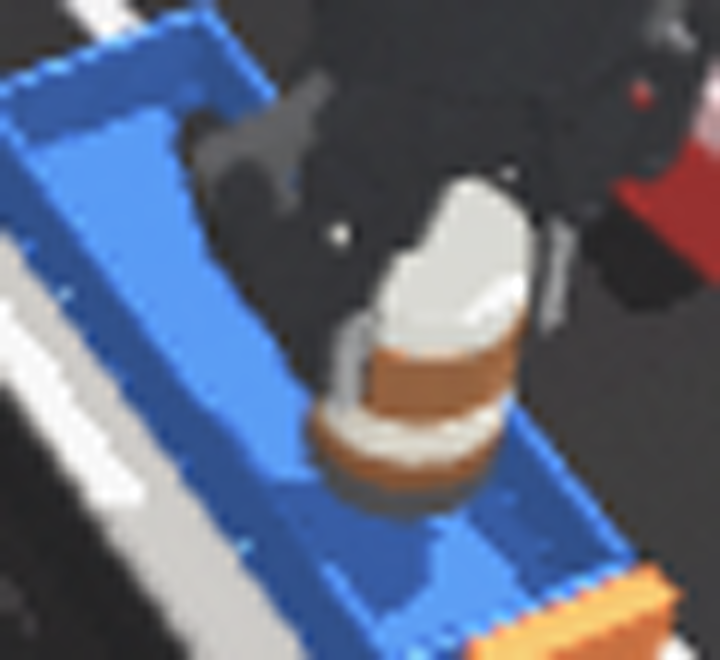

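View pics/n_t.png

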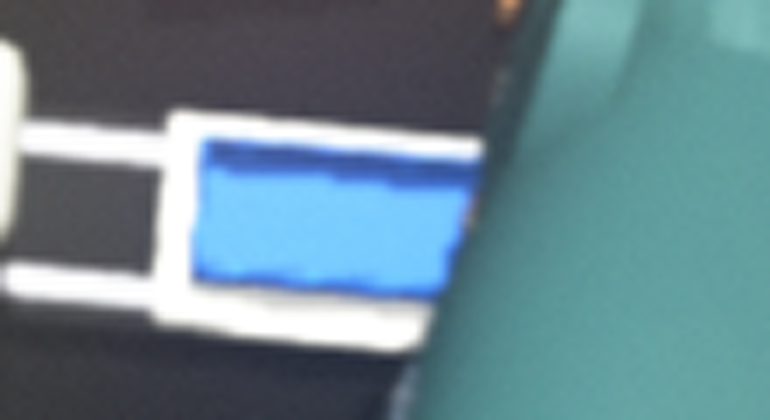

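Call:
step_arm(
  rows=[
    [0.15,0,0,0.04,0.02,0,40],
    [0.2,0,0,0,0,0,40],
    [0.2,0,0,0,0,0,40],
    [0.2,0,0,0,0,0,40],
    [0.1,0,0,0,0,0,40],
    [0.05,0,0,0,0,0,40],
    [0,0,0,0,0,0,40],
    [0,0,0,0,0,0,40],
  ],
)

```text
time: 32.38
tool_pos: [652.1, -83.3, 92.6]
tcp_rot: [0.708, -0.023, -0.706, -0.023]
wrist_force: [-0.6, 0.4, -1.3]
opening: 45.1
```

```bash
python3 - <<'E'
from ov import *
go([652.2,-82.6,87],1.508+np.pi/2)
s=snapshot('side');big(s,300,180,360,235,'pics/p_s.png',12)
E
```

```text
t 32.38 p [652.1 -83.3  92.6] x [ 0.002  0.    -1.   ] z [-0.998  0.064 -0.002] F [-0.6  0.4 -1.3] op 45.1 q [-0.25  0.55  0.04  1.05  0.   -1.76]
shift units [ 0.19 -0.03 -0.  ] mm [ 5.6 -0.8 -0.1] rows>= 1.0
turn units [-0.02 -0.03  0.  ]
pics/p_s.png scale 12
```

View pics/p_s.png

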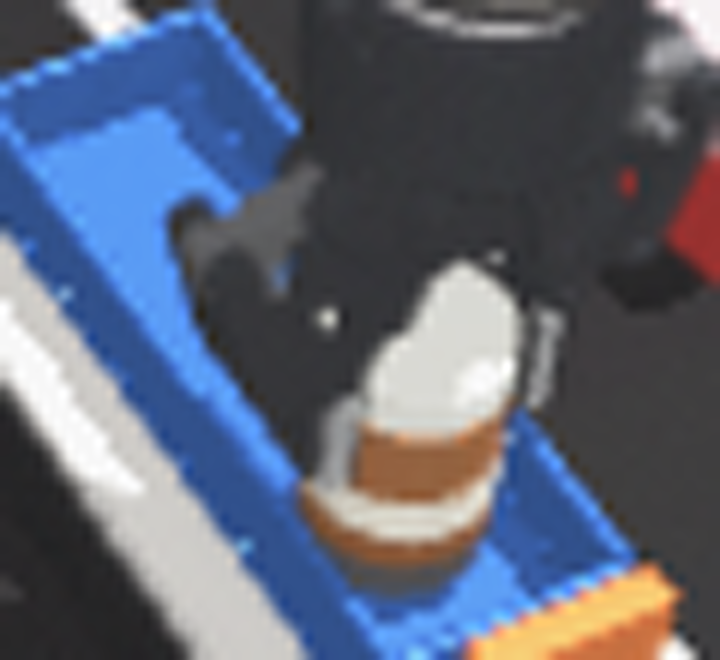

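Call:
step_arm(
  rows=[
    [0.08,0,0,0,0,0,40],
    [0.08,0,0,0,0,0,40],
    [0,0,0,0,0,0,40],
    [0,0,0,0,0,0,40],
  ],
)

```text
time: 32.77
tool_pos: [652.5, -83.4, 88.0]
tcp_rot: [0.708, -0.023, -0.706, -0.023]
wrist_force: [0.7, 0.1, -1.0]
opening: 45.4
```

```bash
python3 - <<'E'
from ov import *
go([652.2,-82.6,86],1.508+np.pi/2)
E
```

```text
t 32.77 p [652.5 -83.4  88. ] x [ 0.003 -0.    -1.   ] z [-0.998  0.064 -0.003] F [ 0.7  0.1 -1. ] op 45.4 q [-0.25  0.55  0.03  1.04  0.   -1.76]
shift units [ 0.07 -0.03  0.01] mm [ 2.  -0.8  0.4] rows>= 1.0
turn units [-0.02 -0.04  0.  ]
```

Call:
step_arm(
  rows=[
    [0.05,0,0,0,0,0,40],
    [0.02,0,0,0,0,0,40],
    [0,0,0,0,0,0,40],
    [0,0,0,0,0,0,56],
    [0,0,0,0,0,0,60],
    [0,0,0,0,0,0,70],
    [0,0,0,0,0,0,85],
    [0,0,0,0,0,0,100],
    [0,0,0,0,0,0,100],
  ],
)

```text
time: 33.52
tool_pos: [653.0, -83.6, 86.5]
tcp_rot: [0.708, -0.023, -0.705, -0.023]
wrist_force: [-0.3, -0.1, 0.1]
opening: 85.6
```

Call:
step_arm(
  rows=[
    [-0.3,0,0,0,0,0,100],
    [-0.6,0,0,0,0,0,100],
    [-0.8,0,0,0,0,0,100],
    [-0.5,0,0,0,0,0,100],
    [0,0,0,0,0,0,100],
  ],
)

```text
time: 33.93
tool_pos: [651.9, -83.3, 156.6]
tcp_rot: [0.708, -0.023, -0.706, -0.023]
wrist_force: [0.2, 0.1, 0.2]
opening: 85.7
```

```bash
python3 - <<'E'
from ov import *
go([475.5,286,130],1.508+np.pi/2)
s=snapshot('side');big(s,180,130,360,260,'pics/q_s.png',4.4)
s=snapshot('top');big(s,145,110,345,240,'pics/q_t.png',4)
E
```

```text
t 33.93 p [651.9 -83.3 156.6] x [ 0.003 -0.    -1.   ] z [-0.998  0.064 -0.003] F [0.2 0.1 0.2] op 85.7 q [-0.25  0.52  0.15  1.21  0.   -1.76]
shift units [  0.87 -11.91   6.66] mm [  26.1 -357.2  199.8] rows>= 12.0
turn units [-0.02 -0.04  0.  ]
pics/q_s.png scale 4.4
pics/q_t.png scale 4
```

View pics/q_s.png

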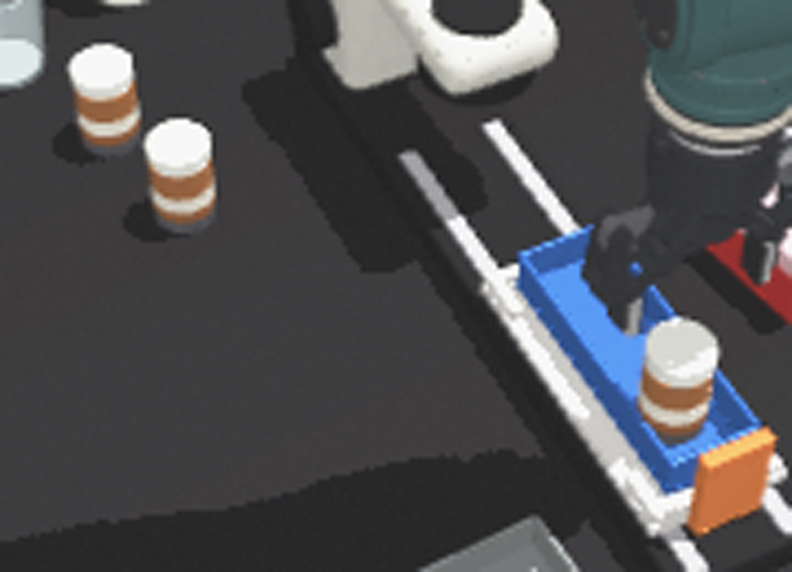

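View pics/q_t.png

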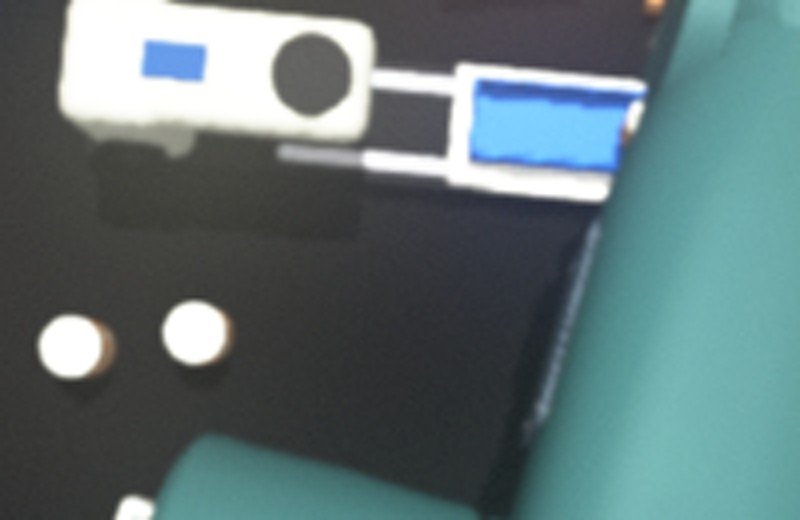

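Call:
step_arm(
  rows=[
    [0,-0.3,0.5,0,0,0,100],
    [0,-0.7,0.9,0,0,0,100],
    [0,-0.8,0.9,0,0,0,100],
    [0,-0.9,0.9,0,0,0,100],
    [0,-0.9,0.8,0,0,0,100],
    [0,-0.9,0.7,0,0,0,100],
    [0,-0.9,0.5,0,0,0,100],
    [0,-0.9,0.4,0,0,0,100],
    [0,-0.9,0.3,0,0,0,100],
    [0,-0.9,0.2,0,0,0,100],
  ],
)

```text
time: 34.87
tool_pos: [471.4, 175.7, 142.8]
tcp_rot: [-0.702, 0.026, 0.711, 0.026]
wrist_force: [-0.4, -0.6, -0.9]
opening: 85.4
```

Call:
step_arm(
  rows=[
    [0,-0.9,0,0,0,0,100],
    [0,-0.9,0,0,0,0,100],
    [0,-0.9,0,0,0,0,100],
    [0,-0.7,0,0,0,0,100],
    [0,-0.3,0,0,0,0,100],
    [0,0,0,0,0,0,100],
    [0,0,0,0,0,0,100],
  ],
)

```text
time: 35.45
tool_pos: [472.8, 294.8, 136.0]
tcp_rot: [-0.699, 0.025, 0.715, 0.022]
wrist_force: [-1.0, 0.2, -0.1]
opening: 85.2
```

```bash
python3 - <<'E'
from ov import *
go([475.5,283,34],1.508+np.pi/2)
E
```

```text
t 35.45 p [472.8 294.8 136. ] x [-0.022 -0.003 -1.   ] z [-0.998  0.067  0.022] F [-1.   0.2 -0.1] op 85.2 q [ 0.41  0.38 -0.14  1.07  0.01 -1.1 ]
shift units [ 3.4   0.37 -0.19] mm [101.9  11.2  -5.7] rows>= 4.0
turn units [-0.05  0.25 -0.05]
```

Call:
step_arm(
  rows=[
    [0,0.12,-0.06,0,0.15,-0.03,100],
    [0.1,0.12,-0.06,0,0.1,0,100],
    [0.1,0.1,-0.05,0,0,0,100],
    [0,0,0,0,0,0,100],
    [0,0,0,0,0,0,100],
  ],
)

```text
time: 35.87
tool_pos: [477.3, 278.5, 128.7]
tcp_rot: [0.707, -0.026, -0.706, -0.024]
wrist_force: [0.6, -0.1, 0.3]
opening: 85.3
```

```bash
python3 - <<'E'
from ov import *
go([475.5,283,34],1.508+np.pi/2)
E
```

```text
t 35.87 p [477.3 278.5 128.7] x [ 0.001 -0.003 -1.   ] z [-0.997  0.071 -0.001] F [ 0.6 -0.1  0.3] op 85.3 q [ 0.38  0.36 -0.19  1.02 -0.   -1.12]
shift units [ 3.16 -0.16  0.07] mm [94.7 -4.7  2.2] rows>= 4.0
turn units [-0.09 -0.01 -0.03]
```

Call:
step_arm(
  rows=[
    [0.2,-0.06,0.03,0,0,0,100],
    [0.5,-0.06,0.03,0,0,0,100],
    [0.7,0,0,0,0,0,100],
    [0.7,0,0,0,0,0,100],
    [0.5,0,0,0,0,0,100],
    [0.2,0,0,0,0,0,100],
    [0.1,0,0,0,0,0,100],
    [0,0,0,0,0,0,100],
    [0,0,0,0,0,0,100],
  ],
)

```text
time: 36.62
tool_pos: [476.9, 281.8, 38.3]
tcp_rot: [0.708, -0.026, -0.705, -0.025]
wrist_force: [1.3, 0.4, 1.8]
opening: 85.4
```

```bash
python3 - <<'E'
from ov import *
go([475.5,283,34],1.508+np.pi/2)
s=snapshot('side');big(s,180,120,260,200,'pics/r_s.png',7.5)
E
```

```text
t 36.62 p [476.9 281.8  38.3] x [ 0.004 -0.002 -1.   ] z [-0.997  0.073 -0.004] F [1.3 0.4 1.8] op 85.4 q [ 0.39  0.44 -0.34  0.79 -0.   -1.11]
shift units [ 0.14 -0.04  0.05] mm [ 4.3 -1.1  1.5] rows>= 1.0
turn units [-0.12 -0.04 -0.01]
pics/r_s.png scale 7.5
```

View pics/r_s.png

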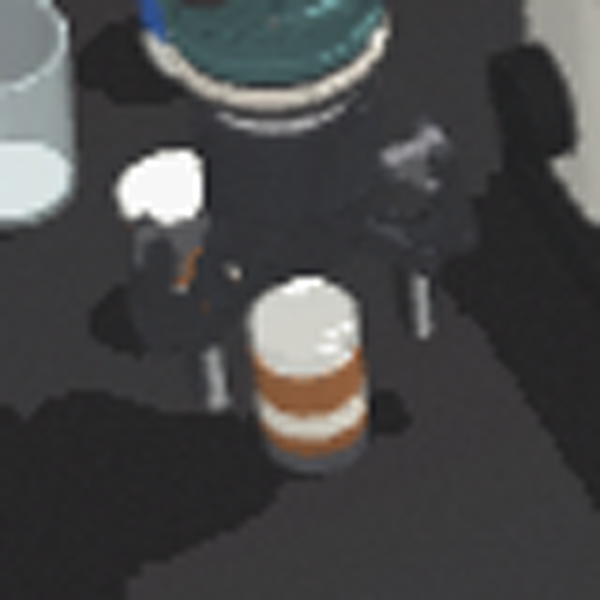

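Call:
step_arm(
  rows=[
    [0.05,0,0.06,0,-0.03,0,90],
    [0.03,0,0.03,0,0,0,80],
    [0,0,0,0,0,0,70],
    [0,0,0,0,0,0,62],
    [0,0,0,0,0,0,56],
    [0,0,0,0,0,0,50],
    [0,0,0,0,0,0,40],
    [0,0,0,0,0,0,40],
    [0,0,0,0,0,0,40],
  ],
)

```text
time: 37.42
tool_pos: [475.4, 282.7, 38.5]
tcp_rot: [0.708, -0.026, -0.705, -0.026]
wrist_force: [-0.5, -0.5, 0.8]
opening: 45.5
```

```bash
python3 - <<'E'
from ov import *
go([475.5,283,34],1.508+np.pi/2)
s=snapshot('side');big(s,180,120,260,200,'pics/u_s.png',7.5)
E
```

```text
t 37.42 p [475.4 282.7  38.5] x [ 0.005  0.    -1.   ] z [-0.997  0.073 -0.005] F [-0.5 -0.5  0.8] op 45.5 q [ 0.39  0.44 -0.34  0.79 -0.   -1.11]
shift units [ 0.15 -0.01 -0.  ] mm [ 4.5 -0.3 -0. ] rows>= 1.0
turn units [-0.12 -0.06  0.01]
pics/u_s.png scale 7.5
```

View pics/u_s.png

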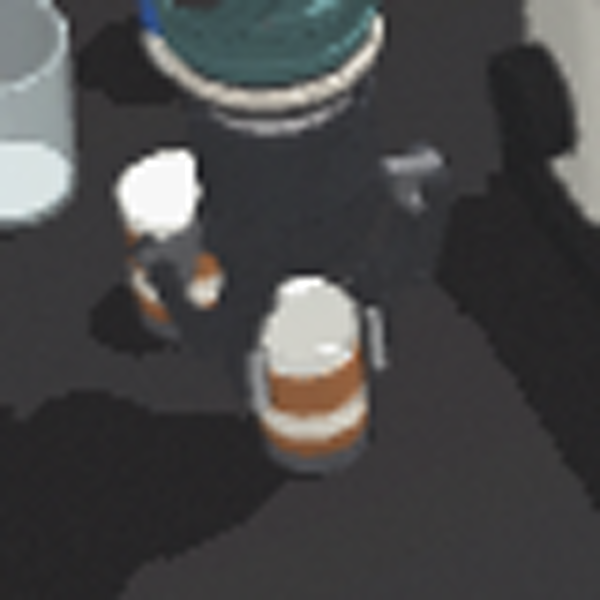

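Call:
step_arm(
  rows=[
    [-0.15,0,0,0,-0.03,0,40],
    [-0.3,0,0,0,-0.03,0,40],
    [-0.5,0,0,0,0,0,40],
    [-0.7,0,0,0,0,0,40],
    [-0.8,0,0,0,0,0,40],
    [-0.7,0,0,0,0,0,40],
    [-0.3,0.2,0,0,0,0,40],
    [0,0.4,0,0,0,0,40],
    [0,0.6,0,0,0,0,40],
    [0,0.8,0,0,0,0,40],
  ],
  squeeze=40,
)

```text
time: 38.3
tool_pos: [469.7, 221.4, 145.8]
tcp_rot: [-0.705, 0.025, 0.708, 0.024]
wrist_force: [-0.2, -0.4, -2.2]
opening: 45.1
```

Call:
step_arm(
  rows=[
    [0,0.9,0,0,0,0,40],
    [0,0.9,-0.1,0,0,0,40],
    [0,0.9,-0.3,0,0,0,40],
    [0,0.9,-0.5,0,0,0,40],
    [0,0.9,-0.7,0,0,0,40],
    [0,0.9,-0.8,0,0,0,40],
    [0,0.8,-0.8,0,0,0,40],
    [0,0.7,-0.7,0,0,0,40],
    [0,0.4,-0.5,0,0,0,40],
    [0,0.2,-0.3,0,0,0,40],
  ],
)

```text
time: 39.13
tool_pos: [587.0, -35.8, 133.6]
tcp_rot: [-0.7, 0.026, 0.713, 0.025]
wrist_force: [-0.8, 0.6, -0.7]
opening: 45.0
```

```bash
python3 - <<'E'
from ov import *
go([655.7,-28,90],1.508+np.pi/2)
E
```

```text
t 39.13 p [587.  -35.8 133.6] x [-0.018 -0.001 -1.   ] z [-0.997  0.073  0.018] F [-0.8  0.6 -0.7] op 45.0 q [-0.2   0.43 -0.07  1.09 -0.   -1.7 ]
shift units [ 1.41 -0.43 -2.29] mm [ 42.4 -12.9 -68.7] rows>= 3.0
turn units [-0.11  0.21 -0.03]
```

Call:
step_arm(
  rows=[
    [0,-0.05,-0.4,-0.1,0.2,-0.03,40],
    [0,-0.1,-0.6,0,0,0,40],
    [0,-0.1,-0.5,0,0,0,40],
    [0,-0.05,-0.3,0,0,0,40],
    [0,0,-0.1,0,0,0,40],
    [0,0,0,0,0,0,40],
    [0,0,0,0,0,0,40],
  ],
)

```text
time: 39.72
tool_pos: [644.6, -29.6, 128.5]
tcp_rot: [-0.706, 0.021, 0.708, 0.023]
wrist_force: [0.6, 0.0, -1.2]
opening: 45.1
```

```bash
python3 - <<'E'
from ov import *
go([655.7,-28,90],1.508+np.pi/2)
s=snapshot('side');big(s,280,165,365,250,'pics/v_s.png',7)
E
```

```text
t 39.72 p [644.6 -29.6 128.5] x [-0.002  0.003 -1.   ] z [-0.998  0.062  0.003] F [ 0.6  0.  -1.2] op 45.1 q [-0.17  0.51  0.07  1.13  0.   -1.68]
shift units [ 1.28 -0.07 -0.37] mm [ 38.4  -2.2 -11.1] rows>= 2.0
turn units [0.01 0.03 0.03]
pics/v_s.png scale 7
```

View pics/v_s.png

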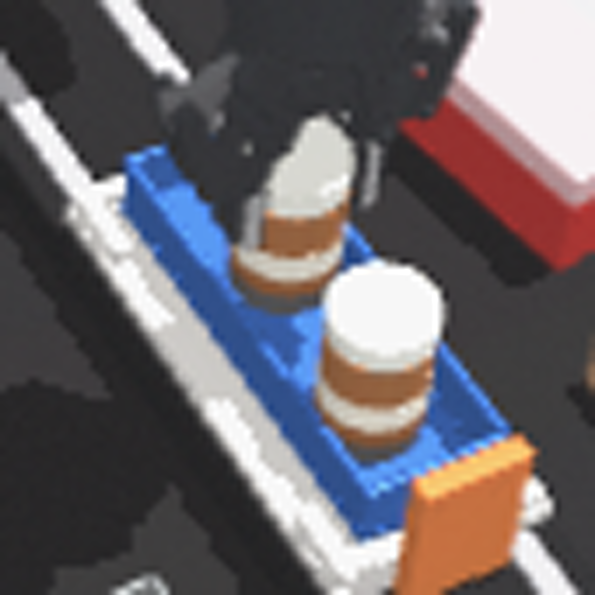

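```bash
python3 - <<'E'
from ov import *
s=snapshot('side')
print(ray(s,px(280,165,7,[(382,312)]),123).round(1), ray(s,px(280,165,7,[(285,275)]),92).round(1))
E
```

```text
[[651.2 -82.3 123. ]] [[645.2 -27.3  92. ]]
```

Call:
step_arm(
  rows=[
    [0,0,-0.12,0,0.03,0.03,40],
    [0.1,0,-0.12,0,0,0,40],
    [0.1,0,-0.06,0,0,0,40],
    [0,0,0,0,0,0,40],
    [0,0,0,0,0,0,40],
  ],
)

```text
time: 40.23
tool_pos: [653.2, -30.3, 122.8]
tcp_rot: [0.707, -0.022, -0.706, -0.022]
wrist_force: [0.3, -0.4, -2.0]
opening: 45.6
```

```bash
python3 - <<'E'
from ov import *
go([655.7,-29,90],1.508+np.pi/2)
E
```

```text
t 40.23 p [653.2 -30.3 122.8] x [ 0.001 -0.    -1.   ] z [-0.998  0.062 -0.001] F [ 0.3 -0.4 -2. ] op 45.6 q [-0.17  0.53  0.08  1.12 -0.   -1.68]
shift units [ 1.09 -0.05 -0.08] mm [32.8 -1.4 -2.3] rows>= 2.0
turn units [ 0.01 -0.01 -0.  ]
```

Call:
step_arm(
  rows=[
    [0.15,0,-0.06,0,0,0,40],
    [0.2,0,0,0,0,0,40],
    [0.2,0,0,0,0,0,40],
    [0.2,0,0,0,0,0,40],
    [0.15,0,0,0,0,0,40],
    [0.08,0,0,0,0,0,40],
    [0,0,0,0,0,0,40],
    [0,0,0,0,0,0,40],
  ],
)

```text
time: 40.9
tool_pos: [654.5, -30.5, 89.0]
tcp_rot: [-0.707, 0.022, 0.707, 0.022]
wrist_force: [-0.1, -0.1, -2.0]
opening: 45.1
```

```bash
python3 - <<'E'
from ov import *
go([655.7,-29,88.5],1.508+np.pi/2)
E
```

```text
t 40.9 p [654.5 -30.5  89. ] x [-0.001 -0.    -1.   ] z [-0.998  0.062  0.001] F [-0.1 -0.1 -2. ] op 45.1 q [-0.17  0.55  0.03  1.05 -0.   -1.68]
shift units [ 0.02 -0.05 -0.04] mm [ 0.5 -1.6 -1.1] rows>= 1.0
turn units [ 0.01  0.01 -0.  ]
```

Release and rise.

Call:
step_arm(
  rows=[
    [0.02,0,0,0,0,0,40],
    [0,0,0,0,0,0,56],
    [0,0,0,0,0,0,60],
    [0,0,0,0,0,0,70],
    [0,0,0,0,0,0,85],
    [0,0,0,0,0,0,100],
    [0,0,0,0,0,0,100],
    [-0.3,0,0,0,0,0,100],
    [-0.6,0,0,0,0,0,100],
    [-0.8,0,0,0,0,0,100],
  ],
)

```text
time: 41.73
tool_pos: [653.0, -30.2, 139.1]
tcp_rot: [-0.705, 0.022, 0.709, 0.022]
wrist_force: [0.5, 0.1, 0.7]
opening: 85.2
```

Call:
step_arm(
  rows=[
    [-0.3,-0.3,0.6,0,0,0,100],
    [0,-0.6,0.9,0,0,0,100],
    [0,-0.8,0.9,0,0,0,100],
    [0,-0.9,0.9,0,0,0,100],
    [0,-0.9,0.8,0,0,0,100],
    [0,-0.9,0.7,0,0,0,100],
    [0,-0.9,0.5,0,0,0,100],
    [0,-0.9,0.4,0,0,0,100],
    [0,-0.9,0.3,0,0,0,100],
    [0,-0.9,0.2,0,0,0,100],
  ],
)

```text
time: 42.57
tool_pos: [479.0, 225.1, 160.4]
tcp_rot: [0.71, -0.025, -0.703, -0.025]
wrist_force: [0.7, -0.8, -0.3]
opening: 85.2
```

```bash
python3 - <<'E'
from ov import *
s=snapshot('side');big(s,180,120,360,260,'pics/w_s.png',4.3)
s=snapshot('top');big(s,145,110,345,240,'pics/w_t.png',4)
go([461,382,36],1.508+np.pi/2)
E
```

```text
pics/w_s.png scale 4.3
pics/w_t.png scale 4
t 42.67 p [479.2 226.8 160.3] x [ 0.01  0.   -1.  ] z [-0.998  0.067 -0.01 ] F [ 0.5 -0.2 -0.2] op 85.6 q [ 0.29  0.3  -0.2   1.07 -0.   -1.21]
shift units [ 4.14 -5.12  0.99] mm [ 124.1 -153.5   29.8] rows>= 6.0
turn units [-0.05 -0.12  0.01]
```

View pics/w_s.png

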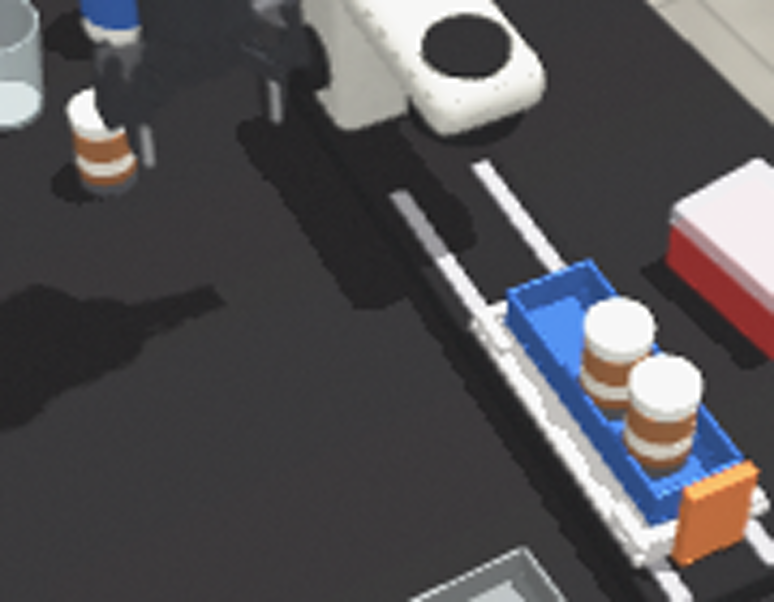

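View pics/w_t.png

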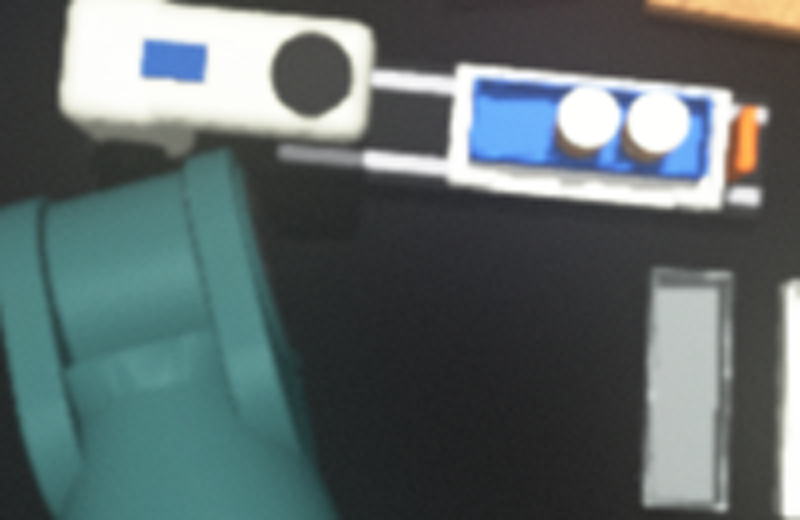

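Call:
step_arm(
  rows=[
    [0.1,-0.5,0.1,0,-0.1,0,100],
    [0.1,-0.8,0.15,0,0,0,100],
    [0.2,-0.9,0.15,0,0,0,100],
    [0.2,-0.9,0.15,0,0,0,100],
    [0.2,-0.8,0.1,0,0,0,100],
    [0,-0.4,0,0,0,0,100],
    [0,-0.2,0,0,0,0,100],
    [0,0,0,0,0,0,100],
    [0,0,0,0,0,0,100],
  ],
)

```text
time: 43.42
tool_pos: [471.0, 366.2, 140.8]
tcp_rot: [0.709, -0.024, -0.704, -0.024]
wrist_force: [-0.5, -0.5, -0.7]
opening: 85.5
```

```bash
python3 - <<'E'
from ov import *
go([461,382,36],1.508+np.pi/2)
E
```

```text
t 43.42 p [471.  366.2 140.8] x [ 0.006  0.001 -1.   ] z [-0.998  0.068 -0.006] F [-0.5 -0.5 -0.7] op 85.5 q [ 0.53  0.42 -0.06  1.09 -0.   -0.98]
shift units [ 3.49 -0.5   0.39] mm [104.7 -14.9  11.7] rows>= 4.0
turn units [-0.06 -0.07  0.02]
```

Call:
step_arm(
  rows=[
    [0.1,-0.15,0.12,0,-0.07,0,100],
    [0.15,-0.15,0.12,0,0,0,100],
    [0.15,-0.1,0.08,0,0,0,100],
    [0,0,0,0,0,0,100],
    [0,0,0,0,0,0,100],
  ],
)

```text
time: 43.83
tool_pos: [462.4, 376.6, 128.7]
tcp_rot: [0.707, -0.025, -0.707, -0.026]
wrist_force: [0.2, -0.4, 0.1]
opening: 85.4
```

```bash
python3 - <<'E'
from ov import *
go([461,382,36],1.508+np.pi/2)
E
```

```text
t 43.83 p [462.4 376.6 128.7] x [ 0.     0.001 -1.   ] z [-0.997  0.072 -0.   ] F [ 0.2 -0.4  0.1] op 85.4 q [ 0.55  0.43 -0.08  1.06  0.   -0.95]
shift units [ 3.09 -0.17  0.06] mm [92.7 -5.1  1.8] rows>= 4.0
turn units [-0.1  -0.    0.02]
```

Call:
step_arm(
  rows=[
    [0.2,-0.07,0.03,0,0,0,100],
    [0.5,-0.07,0.03,0,0,0,100],
    [0.7,0,0,0,0,0,100],
    [0.7,0,0,0,0,0,100],
    [0.5,0,0,0,0,0,100],
    [0.2,0,0,0,0,0,100],
    [0.1,0,0,0,0,0,100],
    [0,0,0,0,0,0,100],
    [0,0,0,0,0,0,100],
  ],
)

```text
time: 44.58
tool_pos: [461.4, 381.4, 37.9]
tcp_rot: [0.708, -0.025, -0.706, -0.026]
wrist_force: [0.2, -0.3, 1.1]
opening: 85.6
```

```bash
python3 - <<'E'
from ov import *
go([461,382,36],1.508+np.pi/2)
s=snapshot('side');big(s,160,100,240,180,'pics/x_s.png',7.5)
E
```

```text
t 44.58 p [461.4 381.4  37.9] x [ 0.003  0.002 -1.   ] z [-0.997  0.072 -0.003] F [ 0.2 -0.3  1.1] op 85.6 q [ 0.55  0.5  -0.22  0.85  0.   -0.94]
shift units [ 0.06 -0.02  0.02] mm [ 1.9 -0.6  0.5] rows>= 1.0
turn units [-0.11 -0.03  0.03]
pics/x_s.png scale 7.5
```

View pics/x_s.png

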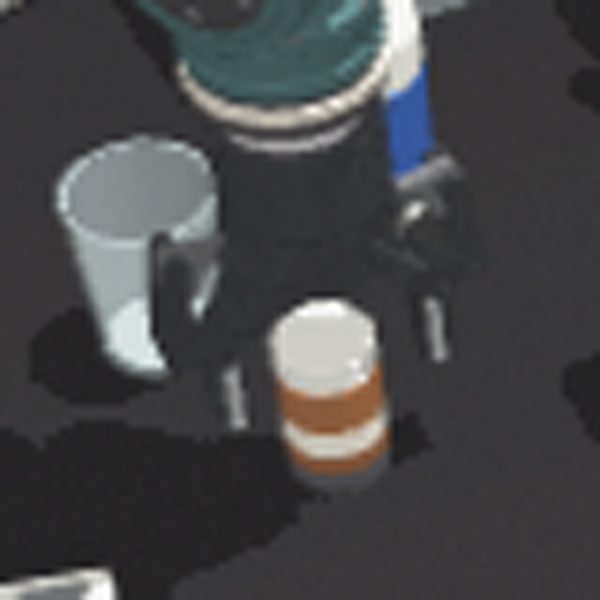

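Call:
step_arm(
  rows=[
    [0.05,0,0.04,0,-0.03,0,90],
    [0.03,0,0.02,0,0,0,80],
    [0,0,0,0,0,0,70],
    [0,0,0,0,0,0,62],
    [0,0,0,0,0,0,56],
    [0,0,0,0,0,0,50],
    [0,0,0,0,0,0,40],
    [0,0,0,0,0,0,40],
    [0,0,0,0,0,0,40],
  ],
  squeeze=40,
)

```text
time: 45.38
tool_pos: [460.9, 382.5, 38.4]
tcp_rot: [0.708, -0.024, -0.705, -0.027]
wrist_force: [0.3, 0.3, 0.7]
opening: 45.4
```

Call:
step_arm(
  rows=[
    [-0.15,0,0,0,-0.03,0,40],
    [-0.3,0,0,0,0,0,40],
    [-0.5,0,0,0,0,0,40],
    [-0.7,0,0,0,0,0,40],
    [-0.8,0,0,0,0,0,40],
    [-0.8,0,0,0,0,0,40],
    [-0.4,0.2,0,0,0,0,40],
    [0,0.4,0,0,0,0,40],
    [0,0.6,0,0,0,0,40],
    [0,0.8,0,0,0,0,40],
  ],
)

```text
time: 46.22
tool_pos: [455.5, 321.8, 156.2]
tcp_rot: [0.707, -0.022, -0.706, -0.026]
wrist_force: [0.3, -0.7, -1.6]
opening: 45.0
```

```bash
python3 - <<'E'
from ov import *
go([659,27,130],1.508+np.pi/2)
E
```

```text
t 46.22 p [455.5 321.8 156.2] x [ 0.001  0.006 -1.   ] z [-0.998  0.068 -0.001] F [ 0.3 -0.7 -1.6] op 45.0 q [ 0.47  0.35 -0.13  1.09  0.   -1.04]
shift units [ 0.82  9.34 -7.44] mm [  24.7  280.3 -223.1] rows>= 10.0
turn units [-0.07 -0.01  0.07]
```

Call:
step_arm(
  rows=[
    [0,0.9,0,0,0,0.05,40],
    [0,0.9,0,0,0,0,40],
    [0,0.9,0,0,0,0,40],
    [0,0.9,0,0,0,0,40],
    [0,0.9,-0.1,0,0,0,40],
    [0,0.9,-0.3,0,0,0,40],
    [0,0.9,-0.5,0,0,0,40],
    [0,0.8,-0.7,0,0,0,40],
    [0,0.6,-0.8,0,0,0,40],
    [0,0.3,-0.8,0,0,0,40],
  ],
)

```text
time: 47.05
tool_pos: [525.1, 57.4, 152.8]
tcp_rot: [-0.705, 0.024, 0.709, 0.024]
wrist_force: [1.1, 1.5, -2.2]
opening: 45.1
```

```bash
python3 - <<'E'
from ov import *
go([659,27,130],1.508+np.pi/2)
E
```

```text
t 47.05 p [525.1  57.4 152.8] x [-0.006 -0.001 -1.   ] z [-0.998  0.068  0.006] F [ 1.1  1.5 -2.2] op 45.1 q [-0.04  0.31 -0.2   1.07 -0.   -1.55]
shift units [ 0.73  0.71 -4.53] mm [  22.    21.2 -135.8] rows>= 5.0
turn units [-0.06  0.06 -0.01]
```

Call:
step_arm(
  rows=[
    [0,0.15,-0.8,0,0.06,0,40],
    [0,0.15,-0.9,0,0,0,40],
    [0,0.1,-0.9,0,0,0,40],
    [0,0.1,-0.7,0,0,0,40],
    [0,0,-0.4,0,0,0,40],
    [0,0,-0.2,0,0,0,40],
    [0,0,0,0,0,0,40],
    [0,0,0,0,0,0,40],
  ],
)

```text
time: 47.72
tool_pos: [643.8, 24.1, 147.7]
tcp_rot: [-0.704, 0.027, 0.709, 0.026]
wrist_force: [-0.2, 0.5, -1.6]
opening: 44.9
```

```bash
python3 - <<'E'
from ov import *
go([659,27,130],1.508+np.pi/2)
E
```

```text
t 47.72 p [643.8  24.1 147.7] x [-0.006 -0.001 -1.   ] z [-0.997  0.076  0.006] F [-0.2  0.5 -1.6] op 44.9 q [-0.09  0.5   0.11  1.18 -0.   -1.58]
shift units [ 0.59 -0.13 -0.5 ] mm [ 17.6  -4.  -15. ] rows>= 1.0
turn units [-0.15  0.07 -0.02]
```

Call:
step_arm(
  rows=[
    [0.05,-0.02,-0.15,-0.1,0.07,0,40],
    [0.1,0,-0.15,0,0,0,40],
    [0.1,0,-0.1,0,0,0,40],
    [0.1,0,-0.03,0,0,0,40],
    [0,0,0,0,0,0,40],
    [0,0,0,0,0,0,40],
  ],
)

```text
time: 48.22
tool_pos: [654.8, 24.5, 136.6]
tcp_rot: [-0.707, 0.024, 0.707, 0.022]
wrist_force: [-0.5, -0.7, -1.5]
opening: 45.0
```

```bash
python3 - <<'E'
from ov import *
go([659,25,88.5],1.508+np.pi/2)
s=snapshot('side');big(s,280,165,365,250,'pics/y_s.png',7)
E
```

```text
t 48.22 p [654.8  24.5 136.6] x [-0.    -0.002 -1.   ] z [-0.998  0.065  0.   ] F [-0.5 -0.7 -1.5] op 45.0 q [-0.09  0.52  0.11  1.16 -0.   -1.59]
shift units [ 1.6  -0.03 -0.14] mm [48.1 -0.8 -4.2] rows>= 2.0
turn units [-0.03  0.   -0.02]
pics/y_s.png scale 7
```

View pics/y_s.png

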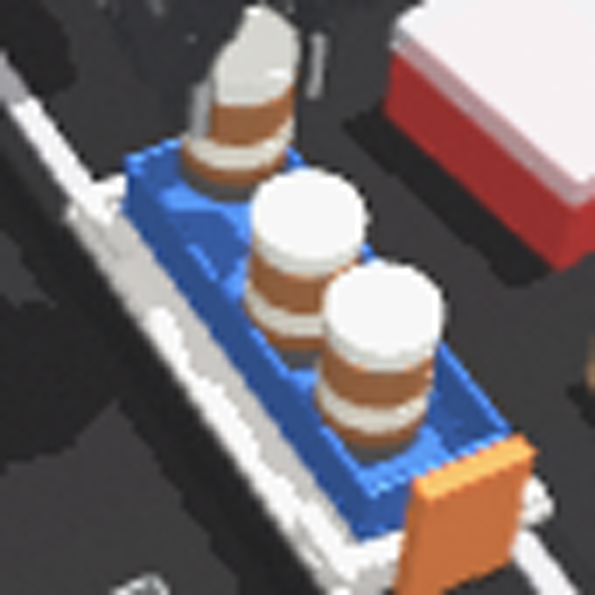

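Call:
step_arm(
  rows=[
    [0.15,0,-0.06,0,0,0,40],
    [0.25,0,-0.05,0,0,0,40],
    [0.25,0,0,0,0,0,40],
    [0.25,0,0,0,0,0,40],
    [0.2,0,0,0,0,0,40],
    [0.15,0,0,0,0,0,40],
    [0.1,0,0,0,0,0,40],
    [0,0,0,0,0,0,40],
    [0,0,0,0,0,0,40],
  ],
)

```text
time: 49.02
tool_pos: [657.5, 24.4, 90.8]
tcp_rot: [-0.706, 0.024, 0.707, 0.022]
wrist_force: [0.7, -0.2, -0.2]
opening: 45.0
```

```bash
python3 - <<'E'
from ov import *
go([659,25,88.5],1.508+np.pi/2)
E
```

```text
t 49.02 p [657.5  24.4  90.8] x [-0.002 -0.002 -1.   ] z [-0.998  0.065  0.002] F [ 0.7 -0.2 -0.2] op 45.0 q [-0.09  0.56  0.04  1.06 -0.   -1.59]
shift units [ 0.08 -0.02 -0.05] mm [ 2.3 -0.7 -1.4] rows>= 1.0
turn units [-0.03  0.02 -0.02]
```

Call:
step_arm(
  rows=[
    [0.05,0,-0.02,0,0,0,40],
    [0.02,0,0,0,0,0,40],
    [0,0,0,0,0,0,40],
    [0,0,0,0,0,0,56],
    [0,0,0,0,0,0,60],
    [0,0,0,0,0,0,70],
    [0,0,0,0,0,0,85],
    [0,0,0,0,0,0,100],
    [0,0,0,0,0,0,100],
  ],
)

```text
time: 49.77
tool_pos: [659.4, 24.2, 90.5]
tcp_rot: [0.707, -0.024, -0.706, -0.022]
wrist_force: [-0.9, 0.1, 1.1]
opening: 85.3
```

Call:
step_arm(
  rows=[
    [-0.3,0,0,0,0,0,100],
    [-0.6,0,0,0,0,0,100],
    [-0.8,0,0,0,0,0,100],
    [-0.5,0.2,0.5,0,0,0,100],
    [0,0.5,0.9,0,0,0,100],
    [0,0.8,0.9,0,0,0,100],
    [0,0.8,0.9,0,0,0,100],
    [0,0.8,0.9,0,0,0,100],
  ],
)

```text
time: 50.43
tool_pos: [530.6, -59.7, 162.6]
tcp_rot: [0.709, -0.022, -0.705, -0.02]
wrist_force: [-0.4, -0.5, -0.4]
opening: 85.3
```

```bash
python3 - <<'E'
from ov import *
s=snapshot('side');big(s,270,160,370,260,'pics/z_s.png',6)
s=snapshot('top');big(s,235,110,425,240,'pics/z_t.png',4.2)
go([438,-243.8,100],np.pi/2-.012)
E
```

```text
pics/z_s.png scale 6
pics/z_t.png scale 4.2
t 50.53 p [528.4 -61.1 163. ] x [ 0.004 -0.002 -1.   ] z [-0.998  0.062 -0.004] F [ 1.1  0.7 -0.7] op 85.5 q [-0.27  0.3  -0.18  1.08 -0.   -1.78]
shift units [2.1  6.26 2.64] mm [ 63.1 187.8  79.1] rows>= 7.0
turn units [ 1.742e+01 -5.000e-02  1.000e-02]
```

View pics/z_s.png

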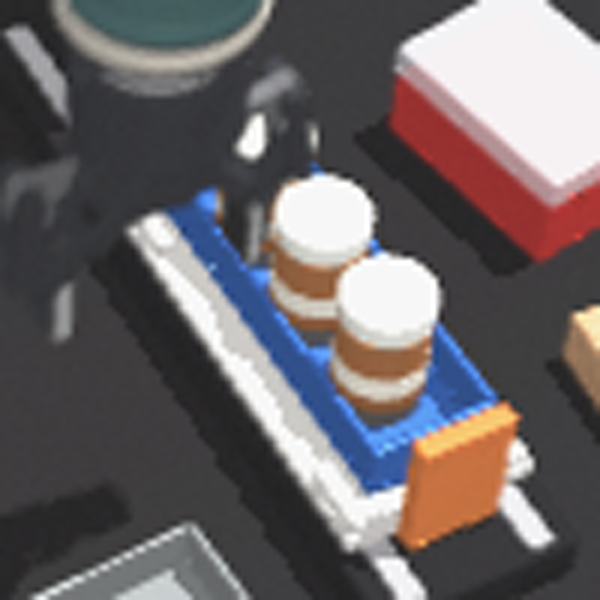

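View pics/z_t.png

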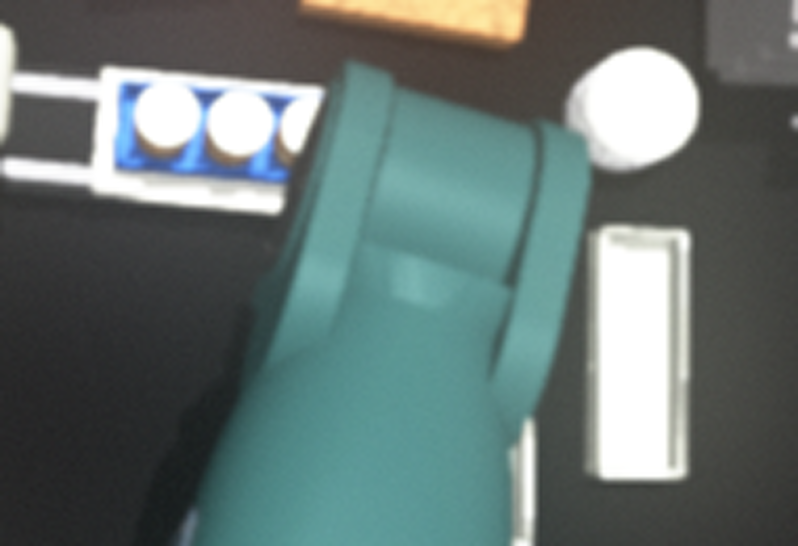

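Call:
step_arm(
  rows=[
    [0,0.6,0.3,0,0,0,100],
    [0,0.9,0.4,0,0,0,100],
    [0,0.9,0.4,0,0,0,100],
    [0,0.9,0.4,0,0,0,100],
    [0,0.9,0.4,0,0,0,100],
    [0,0.9,0.4,0,0,0,100],
    [0,0.5,0.2,0,0,0,100],
    [0,0.2,0,0.5,0,0,100],
    [0,0,0,1,0,0,100],
    [0,0,0,1,0,0,100],
  ],
)

```text
time: 51.37
tool_pos: [442.4, -239.0, 170.5]
tcp_rot: [0.705, -0.102, -0.695, -0.099]
wrist_force: [0.0, 0.9, -0.8]
opening: 85.5
```

Call:
step_arm(
  rows=[
    [0,0,0,1,0,0,100],
    [0,0,0,1,0,0,100],
    [0,0,0,1,0,0,100],
    [0,0,0,1,0,0,100],
    [0,0,0,1,0,0,100],
    [0,0,0,1,0,0,100],
    [0,0,0,1,0,0,100],
    [0,0,0,1,0,0,100],
    [0,0,0,1,0,0,100],
    [0,0,0,1,0,0,100],
  ],
)

```text
time: 52.2
tool_pos: [448.1, -240.3, 177.2]
tcp_rot: [0.591, -0.399, -0.575, -0.401]
wrist_force: [0.0, 1.1, -0.1]
opening: 85.3
```

```bash
python3 - <<'E'
from ov import *
go([438,-243.8,100],np.pi/2-.012)
E
```

```text
t 52.2 p [ 448.1 -240.3  177.2] x [ 0.019 -0.01  -1.   ] z [-0.359  0.933 -0.016] F [ 0.   1.1 -0.1] op 85.3 q [-0.65  0.24 -0.23  1.08  0.   -1.02]
shift units [2.57 0.39 0.05] mm [77.  11.8  1.6] rows>= 3.0
turn units [ 4.35 -0.15  0.2 ]
```

Call:
step_arm(
  rows=[
    [0,0,0,1,0,0.1,100],
    [0,0,0,1,-0.1,0.1,100],
    [0,0,0,1,0,0,100],
    [0,0,0,0.7,0,0,100],
    [0,0,0,0.3,0,0,100],
    [0,0,0,0,0,0,100],
    [0,0,0,0,0,0,100],
  ],
)

```text
time: 52.78
tool_pos: [452.1, -240.4, 181.7]
tcp_rot: [0.502, -0.502, -0.496, -0.5]
wrist_force: [1.0, 0.4, -0.2]
opening: 85.5
```

```bash
python3 - <<'E'
from fit import *
go([438,-243.8,2],np.pi/2-.012)
s=snapshot('top');big(s,300,140,420,240,'pics/aa_t.png',6)
s=snapshot('side');big(s,230,230,400,384,'pics/aa_s.png',4.5)
E
```

```text
t 52.78 p [ 452.1 -240.4  181.7] x [ 0.004 -0.009 -1.   ] z [ 0.004  1.    -0.009] F [ 1.   0.4 -0.2] op 85.5 q [-0.65  0.26 -0.2   1.11 -0.   -0.64]
shift units [ 5.99  0.49 -0.06] mm [179.6  14.8  -1.9] rows>= 6.0
turn units [ 0.1  -0.1   0.05]
pics/aa_t.png scale 6
pics/aa_s.png scale 4.5
```

View pics/aa_s.png

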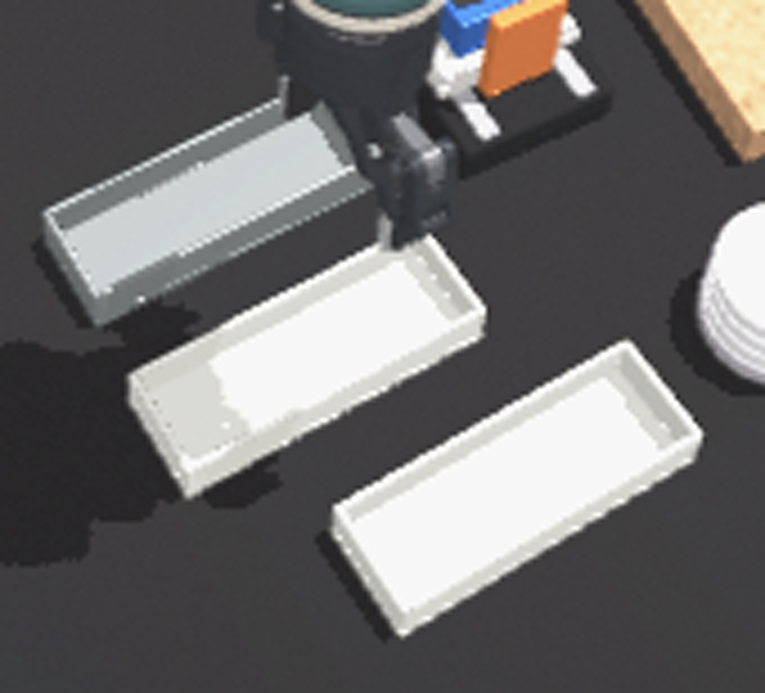

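```bash
python3 - <<'E'
from fit import *
s=snapshot('side')
m=[(-1,1,34),(1,1,34),(1,-1,34),(-1,-1,34)]
p,r=rectfit([(s,px(230,230,4.5,[(333,512),(630,342),(702,435),(404,618)]),m)],200,68,[496,-368,0]);print("base",p.round(3),r.round(1).tolist())
p,r=rectfit([(s,px(230,230,4.5,[(130,382),(486,312),(187,473)]),[m[0],m[2],m[3]])],200,68,[438,-244,0]);print("mid",p.round(3),r.round(1).tolist())
p,r=rectfit([(s,px(230,230,4.5,[(44,215),(96,300)]),[m[0],m[3]])],200,68,[438,-124,0]);print("grey",p.round(3),r.round(1).tolist())
E
```

```text
base [ 4.93470e+02 -3.67655e+02  6.00000e-03] [[0.1, -0.3], [-0.7, -0.3], [0.4, 0.5], [0.2, 0.1]]
mid [ 4.34825e+02 -2.44228e+02  3.00000e-03] [[-0.5, -0.9], [0.2, -0.1], [0.4, 0.9]]
grey [ 4.43092e+02 -1.26328e+02 -8.00000e-03] [[-0.2, -0.4], [0.2, 0.4]]
```

Call:
step_arm(
  rows=[
    [0.2,0.15,0,0.05,-0.1,0.05,100],
    [0.6,0.15,0,0,0,0,100],
    [0.8,0.1,0,0,0,0,100],
    [0.8,0,0,0,0,0,100],
    [0.7,0,0,0,0,0,100],
    [0.3,0,0,0,0,0,100],
    [0,0,0,0,0,0,100],
    [0,0,0,0,0,0,100],
  ],
)

```text
time: 53.6
tool_pos: [437.2, -240.0, 73.9]
tcp_rot: [-0.497, 0.501, 0.5, 0.502]
wrist_force: [-0.2, -1.1, 0.1]
opening: 85.4
```

```bash
python3 - <<'E'
from fit import *
go([438,-243.8,2],np.pi/2-.012)
E
```

```text
t 53.6 p [ 437.2 -240.    73.9] x [-0.002  0.003 -1.   ] z [0.006 1.    0.003] F [-0.2 -1.1  0.1] op 85.4 q [-0.67  0.33 -0.41  0.83  0.   -0.66]
shift units [ 2.4  -0.03 -0.13] mm [71.9 -1.  -4. ] rows>= 3.0
turn units [ 0.07  0.04 -0.02]
```

Call:
step_arm(
  rows=[
    [0.1,0,-0.07,0.06,0.03,0,100],
    [0.4,0,-0.03,0,0,0,100],
    [0.5,0,0,0,0,0,100],
    [0.5,0,0,0,0,0,100],
    [0.4,0,0,0,0,0,100],
    [0.2,0,0,0,0,0,100],
    [0.05,0,0,0,0,0,100],
    [0,0,0,0,0,0,100],
    [0,0,0,0,0,0,100],
  ],
)

```text
time: 54.35
tool_pos: [440.4, -247.1, 12.4]
tcp_rot: [-0.5, 0.503, 0.494, 0.503]
wrist_force: [-1.3, 0.2, -0.1]
opening: 85.8
```

```bash
python3 - <<'E'
from fit import *
go([438,-243.8,2],np.pi/2-.012)
E
```

```text
t 54.35 p [ 440.4 -247.1   12.4] x [ 0.006 -0.006 -1.   ] z [ 0.013  1.    -0.006] F [-1.3  0.2 -0.1] op 85.8 q [-0.67  0.4  -0.5   0.66 -0.   -0.66]
shift units [0.34 0.08 0.11] mm [10.3  2.5  3.3] rows>= 1.0
turn units [-0.01 -0.07  0.07]
```

Call:
step_arm(
  rows=[
    [0.12,0.04,0.05,0,-0.04,0.04,100],
    [0.12,0.03,0.04,0,0,0,100],
    [0.06,0,0,0,0,0,100],
    [0,0,0,0,0,0,100],
    [0,0,0,0,0,0,100],
  ],
)

```text
time: 54.77
tool_pos: [439.2, -244.9, 4.4]
tcp_rot: [-0.499, 0.503, 0.495, 0.503]
wrist_force: [0.4, 0.5, 0.2]
opening: 85.3
```

```bash
python3 - <<'E'
from fit import *
go([438,-243.8,2],np.pi/2-.012)
E
```

```text
t 54.77 p [ 439.2 -244.9    4.4] x [ 0.005 -0.004 -1.   ] z [ 0.013  1.    -0.004] F [0.4 0.5 0.2] op 85.3 q [-0.67  0.41 -0.52  0.64 -0.   -0.66]
shift units [0.08 0.04 0.04] mm [2.4 1.2 1.1] rows>= 1.0
turn units [-0.01 -0.05  0.06]
```

Close and lift.

Call:
step_arm(
  rows=[
    [0.05,0.02,0.02,0,-0.03,0.03,95],
    [0,0,0,0,0,0,88],
    [0,0,0,0,0,0,84],
    [0,0,0,0,0,0,80],
    [0,0,0,0,0,0,75],
    [0,0,0,0,0,0,60],
    [0,0,0,0,0,0,60],
  ],
  squeeze=30,
)

```text
time: 55.35
tool_pos: [438.6, -244.2, 3.1]
tcp_rot: [-0.498, 0.503, 0.496, 0.503]
wrist_force: [-0.9, -0.8, -1.8]
opening: 67.7
```

```bash
python3 - <<'E'
from fit import *
go([438,-243.8,2],np.pi/2-.012)
E
```

```text
t 55.35 p [ 438.6 -244.2    3.1] x [ 0.002 -0.001 -1.   ] z [ 0.012  1.    -0.001] F [-0.9 -0.8 -1.8] op 67.7 q [-0.67  0.41 -0.52  0.64  0.   -0.66]
shift units [0.04 0.02 0.01] mm [1.1 0.6 0.4] rows>= 1.0
turn units [-0.   -0.02  0.03]
```

Call:
step_arm(
  rows=[
    [-0.2,0,0,0,0,0,60],
    [-0.4,0,0,0,0,0,60],
    [-0.6,0,0,0,0,0,60],
    [-0.8,0,0,0,0,0,60],
    [-0.6,-0.1,-0.3,0,0,0,60],
    [-0.2,-0.4,-0.8,0,0,0,60],
    [0,-0.45,-0.9,0,0,0,60],
    [0,-0.45,-0.9,0,0,0,60],
    [0,-0.3,-0.6,0,0,0,60],
    [0,-0.1,-0.2,0,0,0,60],
  ],
)

```text
time: 56.18
tool_pos: [490.9, -357.5, 95.0]
tcp_rot: [-0.498, 0.503, 0.497, 0.503]
wrist_force: [0.3, 0.4, -1.3]
opening: 67.8
```

Call:
step_arm(
  rows=[
    [0,0,0,0,0,0,60],
    [0,0,0,0,0,0,60],
  ],
)

```text
time: 56.35
tool_pos: [491.0, -358.3, 94.9]
tcp_rot: [-0.497, 0.503, 0.497, 0.503]
wrist_force: [0.4, -0.0, -1.4]
opening: 67.6
```

```bash
python3 - <<'E'
from fit import *
go([497.5,-368.5,40],np.pi/2-.012)
E
```

```text
t 56.35 p [ 491.  -358.3   94.9] x [ 0.001 -0.001 -1.   ] z [ 0.011  1.    -0.001] F [ 0.4 -0.  -1.4] op 67.6 q [-0.76  0.47 -0.1   1.    0.   -0.75]
shift units [ 1.83 -0.22 -0.34] mm [ 54.9  -6.6 -10.1] rows>= 2.0
turn units [ 0.01 -0.01  0.01]
```

Call:
step_arm(
  rows=[
    [0.1,-0.09,-0.12,0,0,0,60],
    [0.2,-0.09,-0.12,0,0,0,60],
    [0.3,-0.05,-0.08,0,0,0,60],
    [0.3,0,0,0,0,0,60],
    [0.3,0,0,0,0,0,60],
    [0.2,0,0,0,0,0,60],
    [0,0,0,0,0,0,60],
    [0,0,0,0,0,0,60],
  ],
)

```text
time: 57.02
tool_pos: [496.1, -363.7, 47.4]
tcp_rot: [-0.496, 0.502, 0.499, 0.502]
wrist_force: [0.4, 0.3, -1.9]
opening: 67.6
```

```bash
python3 - <<'E'
from fit import *
go([498.3,-369.3,38],np.pi/2-.012)
E
```

```text
t 57.02 p [ 496.1 -363.7   47.4] x [-0.003  0.003 -1.   ] z [0.009 1.    0.003] F [ 0.4  0.3 -1.9] op 67.6 q [-0.77  0.52 -0.15  0.9   0.   -0.76]
shift units [ 0.31 -0.08 -0.19] mm [ 9.4 -2.3 -5.6] rows>= 1.0
turn units [ 0.03  0.03 -0.03]
```

Call:
step_arm(
  rows=[
    [0,-0.03,-0.08,0.03,0.03,-0.03,60],
    [0.08,-0.03,-0.07,0,0,0,60],
    [0.1,0,0,0,0,0,60],
    [0.05,0,0,0,0,0,60],
    [0,0,0,0,0,0,60],
    [0,0,0,0,0,0,60],
  ],
)

```text
time: 57.52
tool_pos: [498.4, -369.1, 40.7]
tcp_rot: [-0.498, 0.503, 0.496, 0.503]
wrist_force: [-0.4, 0.5, -1.7]
opening: 67.7
```

```bash
python3 - <<'E'
from fit import *
go([498.3,-369.3,38],np.pi/2-.012)
E
```

```text
t 57.52 p [ 498.4 -369.1   40.7] x [ 0.001 -0.001 -1.   ] z [ 0.012  1.    -0.001] F [-0.4  0.5 -1.7] op 67.7 q [-0.77  0.53 -0.15  0.88  0.   -0.76]
shift units [ 0.09  0.   -0.01] mm [ 2.7  0.1 -0.2] rows>= 1.0
turn units [-0.   -0.01  0.02]
```

Call:
step_arm(
  rows=[
    [0.06,0,0,0,0,0,60],
    [0.03,0,0,0,0,0,60],
    [0,0,0,0,0,0,60],
    [0,0,0,0,0,0,60],
  ],
)

```text
time: 57.85
tool_pos: [498.5, -369.2, 38.0]
tcp_rot: [-0.498, 0.503, 0.496, 0.503]
wrist_force: [0.2, 0.2, -1.4]
opening: 67.3
```

Call:
step_arm(
  rows=[
    [0,0,0,0,0,0,82],
    [0,0,0,0,0,0,88],
    [0,0,0,0,0,0,95],
    [0,0,0,0,0,0,100],
    [0,0,0,0,0,0,100],
    [-0.2,0,0,0,0,0,100],
    [-0.5,0,0,0,0,0,100],
    [-0.8,0,0,0,0,0,100],
    [-0.9,0,0.2,0,0,0,100],
    [-0.5,0.1,0.6,0,0,0,100],
  ],
)

```text
time: 58.68
tool_pos: [494.5, -345.6, 126.6]
tcp_rot: [-0.496, 0.504, 0.497, 0.503]
wrist_force: [0.0, 0.6, -0.1]
opening: 85.8
```

Call:
step_arm(
  rows=[
    [0,0.2,0.9,0,0,0,100],
    [0,0.2,0.9,0,0,0,100],
    [0,0.2,0.9,0,0,0,100],
    [0,0.2,0.9,0,0,0,100],
    [0,0.2,0.9,0,0,0,100],
    [0,0.2,0.6,0,0,0,100],
    [0,0.1,0.3,0,0,0,100],
    [0,0,0,0,0,0,100],
    [0,0,0,0,0,0,100],
  ],
)

```text
time: 59.43
tool_pos: [457.5, -176.8, 135.1]
tcp_rot: [-0.5, 0.503, 0.493, 0.504]
wrist_force: [0.2, 0.1, -0.1]
opening: 85.2
```

```bash
python3 - <<'E'
from fit import *
go([443,-125.9,2],np.pi/2-.009)
s=snapshot('side');big(s,230,230,400,384,'pics/ab_s.png',4.5)
E
```

```text
t 59.43 p [ 457.5 -176.8  135.1] x [ 0.008 -0.006 -1.   ] z [ 0.014  1.    -0.005] F [ 0.2  0.1 -0.1] op 85.2 q [-0.53  0.25 -0.34  0.97 -0.   -0.52]
shift units [4.42 0.54 1.71] mm [132.7  16.2  51.4] rows>= 5.0
turn units [-0.05 -0.06  0.09]
pics/ab_s.png scale 4.5
```

View pics/ab_s.png

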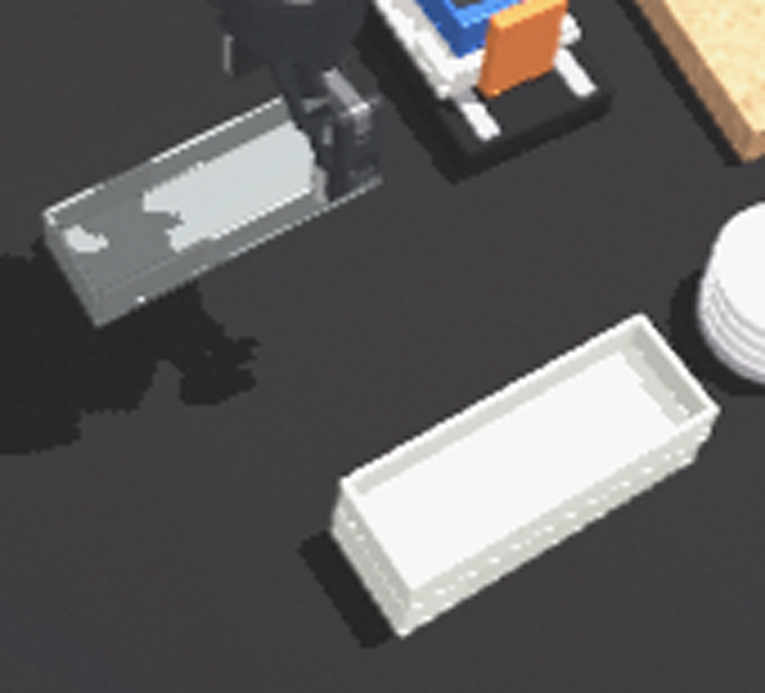

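Mid tray is squarely on the base. Now the grey one.

Call:
step_arm(
  rows=[
    [0.2,0.15,0.5,0,-0.06,0.08,100],
    [0.5,0.15,0.6,0,0,0,100],
    [0.6,0.12,0.4,0,0,0,100],
    [0.6,0,0.1,0,0,0,100],
    [0.3,0,0,0,0,0,100],
    [0,0,0,0,0,0,100],
    [0,0,0,0,0,0,100],
  ],
)

```text
time: 60.07
tool_pos: [446.7, -130.0, 64.7]
tcp_rot: [-0.495, 0.505, 0.495, 0.505]
wrist_force: [0.1, -0.3, 0.7]
opening: 85.3
```

```bash
python3 - <<'E'
from fit import *
go([443,-125.9,1],np.pi/2-.009)
E
```

```text
t 60.07 p [ 446.7 -130.    64.7] x [-0.  0. -1.] z [0.021 1.    0.   ] F [ 0.1 -0.3  0.7] op 85.3 q [-0.46  0.28 -0.51  0.78  0.   -0.44]
shift units [2.12 0.13 0.13] mm [63.7  3.8  4. ] rows>= 3.0
turn units [-0.13  0.   -0.  ]
```

Call:
step_arm(
  rows=[
    [0.1,0.06,0.06,-0.1,0,0,100],
    [0.3,0.05,0.05,0,0,0,100],
    [0.4,0,0,0,0,0,100],
    [0.3,0,0,0,0,0,100],
    [0.3,0,0,0,0,0,100],
    [0.1,0,0,0,0,0,100],
    [0,0,0,0,0,0,100],
    [0,0,0,0,0,0,100],
  ],
)

```text
time: 60.73
tool_pos: [446.1, -129.3, 21.1]
tcp_rot: [-0.499, 0.502, 0.495, 0.504]
wrist_force: [-0.1, -0.3, 0.3]
opening: 85.5
```

```bash
python3 - <<'E'
from fit import *
go([443,-125.9,1],np.pi/2-.009)
E
```

```text
t 60.73 p [ 446.1 -129.3   21.1] x [ 0.005 -0.002 -1.   ] z [ 0.012  1.    -0.002] F [-0.1 -0.3  0.3] op 85.5 q [-0.46  0.33 -0.59  0.65  0.   -0.45]
shift units [0.67 0.11 0.11] mm [20.   3.2  3.4] rows>= 1.0
turn units [-0.04 -0.02  0.06]
```

Call:
step_arm(
  rows=[
    [0.15,0.05,0.05,-0.04,-0.02,0.05,100],
    [0.2,0.04,0.04,0,0,0,100],
    [0.15,0,0,0,0,0,100],
    [0.05,0,0,0,0,0,100],
    [0,0,0,0,0,0,100],
    [0,0,0,0,0,0,100],
  ],
)

```text
time: 61.23
tool_pos: [444.0, -126.8, 4.3]
tcp_rot: [-0.499, 0.502, 0.497, 0.502]
wrist_force: [0.1, -0.0, 0.4]
opening: 85.4
```

```bash
python3 - <<'E'
from fit import *
go([443,-125.9,1],np.pi/2-.009)
E
```

```text
t 61.23 p [ 444.  -126.8    4.3] x [ 0.002 -0.001 -1.   ] z [ 0.008  1.    -0.001] F [ 0.1 -0.   0.4] op 85.4 q [-0.45  0.35 -0.61  0.6  -0.   -0.45]
shift units [0.11 0.03 0.03] mm [3.3 1.  0.9] rows>= 1.0
turn units [ 0.01 -0.01  0.03]
```

Call:
step_arm(
  rows=[
    [0.06,0.02,0.02,0,0,0.02,95],
    [0,0,0,0,0,0,88],
    [0,0,0,0,0,0,84],
    [0,0,0,0,0,0,80],
    [0,0,0,0,0,0,75],
    [0,0,0,0,0,0,60],
    [0,0,0,0,0,0,60],
  ],
)

```text
time: 61.82
tool_pos: [443.5, -126.1, 2.8]
tcp_rot: [-0.498, 0.502, 0.497, 0.502]
wrist_force: [-1.2, -0.3, -0.9]
opening: 67.4
```

```bash
python3 - <<'E'
from fit import *
go([443,-125.9,1],np.pi/2-.009)
E
```

```text
t 61.82 p [ 443.5 -126.1    2.8] x [ 0.001 -0.001 -1.   ] z [ 0.008  1.    -0.001] F [-1.2 -0.3 -0.9] op 67.4 q [-0.45  0.36 -0.62  0.6  -0.   -0.45]
shift units [0.06 0.02 0.01] mm [1.8 0.5 0.2] rows>= 1.0
turn units [ 0.01 -0.02  0.01]
```

Call:
step_arm(
  rows=[
    [-0.2,0,0,0,0,0,60],
    [-0.4,0,0,0,0,0,60],
    [-0.7,0,0,0,0,0,60],
    [-0.8,0,0,0,0,0,60],
    [-0.8,0,0,0,0,0,60],
    [-0.7,0,-0.2,0,0,0,60],
    [-0.4,-0.1,-0.5,0,0,0,60],
    [0,-0.2,-0.9,0,0,0,60],
    [0,-0.2,-0.9,0,0,0,60],
    [0,-0.2,-0.9,0,0,0,60],
  ],
)

```text
time: 62.65
tool_pos: [461.7, -226.7, 133.1]
tcp_rot: [-0.499, 0.501, 0.499, 0.5]
wrist_force: [0.7, 0.8, -2.2]
opening: 67.7
```

Call:
step_arm(
  rows=[
    [0,-0.25,-0.9,0,0,0,60],
    [0,-0.25,-0.9,0,0,0,60],
    [0,-0.25,-0.9,0,0,0,60],
    [0,-0.2,-0.6,0,0,0,60],
    [0,-0.1,-0.3,0,0,0,60],
    [0,0,0,0,0,0,60],
    [0,0,0,0,0,0,60],
  ],
)

```text
time: 63.23
tool_pos: [493.4, -344.4, 135.4]
tcp_rot: [-0.499, 0.502, 0.498, 0.501]
wrist_force: [0.6, 0.0, -1.0]
opening: 67.5
```

```bash
python3 - <<'E'
from fit import *
go([498.3,-369,72],np.pi/2-.012)
E
```

```text
t 63.23 p [ 493.4 -344.4  135.4] x [ 0.001 -0.002 -1.   ] z [ 0.006  1.    -0.002] F [ 0.6  0.  -1. ] op 67.5 q [-0.74  0.43 -0.05  1.09 -0.   -0.74]
shift units [ 2.11 -0.17 -0.82] mm [ 63.4  -5.1 -24.5] rows>= 3.0
turn units [ 0.07 -0.02  0.01]
```

Call:
step_arm(
  rows=[
    [0,-0.05,-0.25,0.06,0,0,60],
    [0.1,-0.06,-0.3,0,0,0,60],
    [0.3,-0.04,-0.2,0,0,0,60],
    [0.3,0,0,0,0,0,60],
    [0.4,0,0,0,0,0,60],
    [0.3,0,0,0,0,0,60],
    [0.1,0,0,0,0,0,60],
    [0,0,0,0,0,0,60],
    [0,0,0,0,0,0,60],
  ],
)

```text
time: 63.98
tool_pos: [496.9, -364.4, 85.6]
tcp_rot: [-0.497, 0.502, 0.498, 0.502]
wrist_force: [-0.1, 0.5, -1.6]
opening: 67.4
```

```bash
python3 - <<'E'
from fit import *
go([498.2,-369,72],np.pi/2-.012)
E
```

```text
t 63.98 p [ 496.9 -364.4   85.6] x [-0.001  0.001 -1.   ] z [0.009 1.    0.001] F [-0.1  0.5 -1.6] op 67.4 q [-0.76  0.49 -0.09  0.99 -0.   -0.76]
shift units [ 0.45 -0.05 -0.15] mm [13.6 -1.4 -4.6] rows>= 1.0
turn units [ 0.04  0.01 -0.02]
```

Call:
step_arm(
  rows=[
    [0.05,-0.02,-0.07,0.03,0,0,60],
    [0.1,-0.02,-0.05,0,0,0,60],
    [0.12,0,0,0,0,0,60],
    [0.08,0,0,0,0,0,60],
    [0,0,0,0,0,0,60],
    [0,0,0,0,0,0,60],
  ],
)

```text
time: 64.48
tool_pos: [498.8, -368.7, 75.4]
tcp_rot: [-0.497, 0.503, 0.497, 0.503]
wrist_force: [0.7, -0.6, -2.2]
opening: 67.7
```

```bash
python3 - <<'E'
from fit import *
go([498.2,-369,72],np.pi/2-.012)
E
```

```text
t 64.48 p [ 498.8 -368.7   75.4] x [ 0.    -0.001 -1.   ] z [ 0.011  1.    -0.001] F [ 0.7 -0.6 -2.2] op 67.7 q [-0.77  0.51 -0.1   0.97 -0.   -0.76]
shift units [ 0.11  0.02 -0.01] mm [ 3.4  0.6 -0.3] rows>= 1.0
turn units [ 0.01 -0.01  0.  ]
```

Call:
step_arm(
  rows=[
    [0.07,0,0,0,0,0,60],
    [0.05,0,0,0,0,0,60],
    [0,0,0,0,0,0,60],
    [0,0,0,0,0,0,60],
  ],
)

```text
time: 64.82
tool_pos: [498.9, -368.7, 71.7]
tcp_rot: [-0.498, 0.503, 0.497, 0.503]
wrist_force: [0.2, -0.6, -1.4]
opening: 67.4
```

Call:
step_arm(
  rows=[
    [0,0,0,0,0,0,82],
    [0,0,0,0,0,0,88],
    [0,0,0,0,0,0,95],
    [0,0,0,0,0,0,100],
    [0,0,0,0,0,0,100],
    [-0.2,0,0,0,0,0,100],
    [-0.5,0,0,0,0,0,100],
    [-0.8,0,0,0,0,0,100],
    [-0.9,0,0,0,0,0,100],
    [-0.5,0,0.3,0,0,0,100],
  ],
)

```text
time: 65.65
tool_pos: [497.5, -359.3, 160.5]
tcp_rot: [-0.495, 0.503, 0.498, 0.503]
wrist_force: [0.0, 0.0, -0.2]
opening: 85.6
```

Call:
step_arm(
  rows=[
    [0,0,0.8,0,0,0,100],
    [0,0,0.9,0,0,0,100],
    [0,0,0.9,0,0,0,100],
    [0,0,0.9,0,0,0,60],
    [0,0,0.5,0,0,0,0],
    [0,0,0,0,0,0,0],
    [0,0,0,0,0,0,0],
  ],
)

```text
time: 66.23
tool_pos: [500.6, -236.2, 168.5]
tcp_rot: [-0.499, 0.503, 0.494, 0.503]
wrist_force: [-0.8, -0.7, 0.1]
opening: 38.9
```

```bash
python3 - <<'E'
from fit import *
st()
s=snapshot('side');big(s,270,150,430,374,'pics/ac_s.png',2.7)
s=snapshot('top');big(s,220,110,420,240,'pics/ac_t.png',4)
E
```

```text
t 66.23 p [ 500.6 -236.2  168.5] x [ 0.005 -0.005 -1.   ] z [ 0.013  1.    -0.004] F [-0.8 -0.7  0.1] op 38.9 q [-0.59  0.33 -0.12  1.11 -0.   -0.57]
pics/ac_s.png scale 2.7
pics/ac_t.png scale 4
```

View pics/ac_s.png

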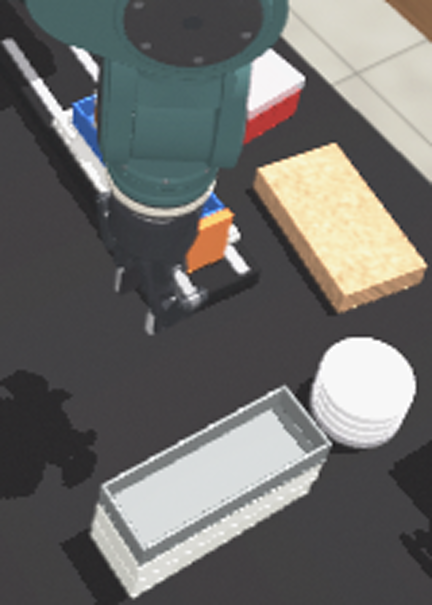

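View pics/ac_t.png

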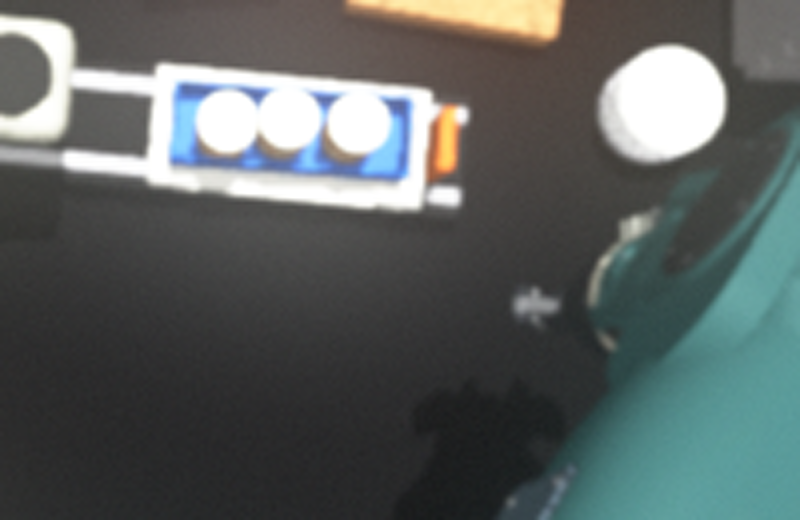

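```bash
python3 - <<'E'
from fit import *
s=snapshot('top');big(s,245,115,345,170,'pics/ad_t.png',8)
E
```

```text
pics/ad_t.png scale 8
```

View pics/ad_t.png

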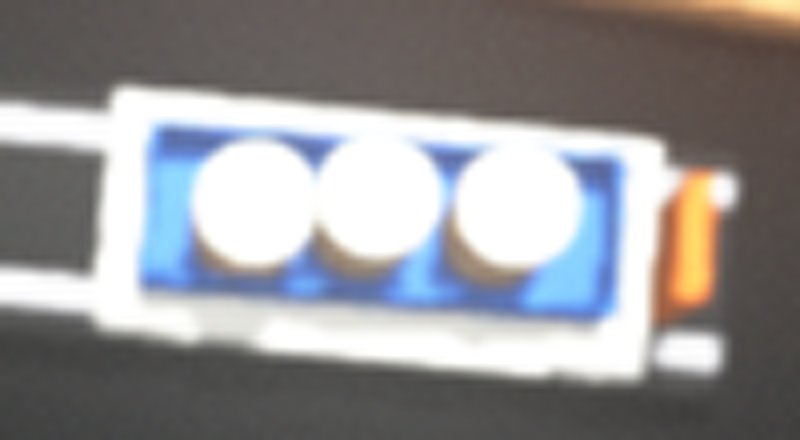

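Call:
step_arm(
  rows=[
    [0,-0.4,0.1,0,-0.05,0.05,0],
    [0,-0.8,0.2,0,0,0,0],
    [0,-0.9,0.2,0,0,0,0],
    [0,-0.9,0.2,0,0,0,0],
    [0,-0.9,0.1,0,0,0,0],
    [0,-0.6,0,0,0,0,0],
    [0,-0.3,0,0,0,0,0],
    [0,0,0,-0.5,0,0,0],
    [0,0,0,-1,0,0,0],
    [0,0,0,-1,0,0,0],
  ],
)

```text
time: 67.22
tool_pos: [652.0, -227.1, 163.3]
tcp_rot: [-0.545, 0.45, 0.547, 0.448]
wrist_force: [-0.3, -1.3, -0.3]
opening: -0.1
```

Call:
step_arm(
  rows=[
    [0,0,0,-1,0,0,0],
    [0,0,0,-1,0,0,0],
    [0,0,0,-1,0,0,0],
    [0,0,0,-1,0,0,0],
    [0,0,0,-1,0,0,0],
    [0,0,0,-1,0,0,0],
    [0,0,0,-1,0,0,0],
    [0,0,0,-1,0,0,0],
    [0,0,0,-1,0,0,0],
    [0,0,0,-1,0,0,0],
  ],
)

```text
time: 68.05
tool_pos: [651.9, -241.0, 157.3]
tcp_rot: [-0.685, 0.165, 0.69, 0.164]
wrist_force: [0.4, -0.2, 0.5]
opening: 0.4
```

```bash
python3 - <<'E'
from fit import *
go([645.5,-195,70],1.508+np.pi/2)
E
```

```text
t 68.05 p [ 651.9 -241.   157.3] x [-0.008  0.001 -1.   ] z [-0.891  0.453  0.008] F [ 0.4 -0.2  0.5] op 0.4 q [-0.47  0.59  0.3   1.28 -0.   -1.57]
shift units [ 2.91 -1.28  0.86] mm [ 87.4 -38.4  25.8] rows>= 3.0
turn units [-4.67  0.09 -0.01]
```

Call:
step_arm(
  rows=[
    [0,0,0,-1,0.05,0,0],
    [0,0,0,-1,0.05,0,0],
    [0,0,0,-1,0,0,0],
    [0,0,0,-0.8,0,0,0],
    [0,0,0,-0.4,0,0,0],
    [0,0,0,0,0,0,0],
    [0,0,0,0,0,0,0],
  ],
)

```text
time: 68.63
tool_pos: [651.4, -250.4, 153.5]
tcp_rot: [-0.705, 0.032, 0.707, 0.031]
wrist_force: [0.3, -0.1, 0.2]
opening: 0.1
```

```bash
python3 - <<'E'
from fit import *
go([645.5,-195,70],1.508+np.pi/2)
E
```

```text
t 68.63 p [ 651.4 -250.4  153.5] x [-0.003 -0.002 -1.   ] z [-0.996  0.089  0.003] F [ 0.3 -0.1  0.2] op 0.1 q [-0.48  0.6   0.29  1.27 -0.   -1.96]
shift units [ 2.78 -1.83  0.35] mm [ 83.5 -54.9  10.5] rows>= 3.0
turn units [-0.3   0.03 -0.02]
```

Call:
step_arm(
  rows=[
    [0.2,-0.4,0.07,-0.15,0,0,0],
    [0.4,-0.5,0.07,-0.15,0,0,0],
    [0.5,-0.4,0.07,0,0,0,0],
    [0.5,-0.2,0.07,0,0,0,0],
    [0.5,0,0,0,0,0,0],
    [0.3,0,0,0,0,0,0],
    [0,0,0,0,0,0,0],
    [0,0,0,0,0,0,0],
  ],
)

```text
time: 69.3
tool_pos: [646.5, -208.6, 77.8]
tcp_rot: [-0.706, 0.029, 0.707, 0.027]
wrist_force: [1.2, -0.7, -0.6]
opening: -0.2
```

```bash
python3 - <<'E'
from fit import *
go([645.5,-190,70],1.508+np.pi/2)
s=snapshot('side');big(s,290,170,390,270,'pics/ae_s.png',6)
E
```

```text
t 69.3 p [ 646.5 -208.6   77.8] x [-0.002 -0.003 -1.   ] z [-0.997  0.078  0.002] F [ 1.2 -0.7 -0.6] op -0.2 q [-0.43  0.6   0.09  1.06 -0.   -1.92]
shift units [ 0.26 -0.62  0.08] mm [  7.7 -18.5   2.4] rows>= 1.0
turn units [-0.18  0.02 -0.03]
pics/ae_s.png scale 6
```

View pics/ae_s.png

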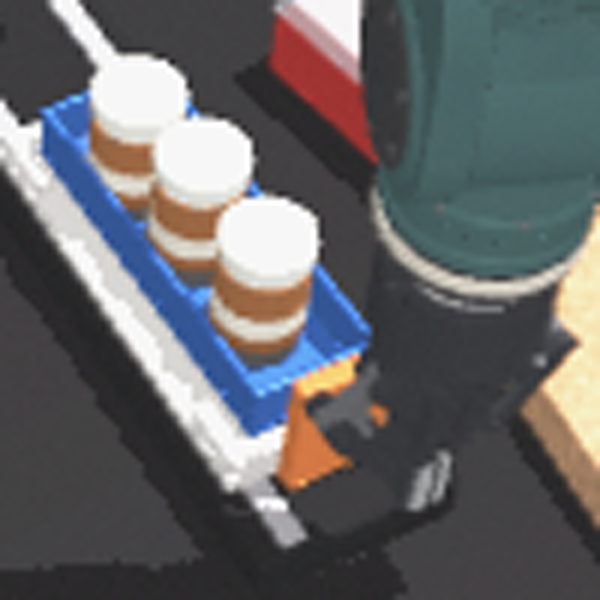

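Call:
step_arm(
  rows=[
    [0.08,-0.15,0.03,-0.15,0.02,0,0],
    [0.08,-0.2,0.03,0,0,0,0],
    [0.05,-0.2,0,0,0,0,0],
    [0,-0.2,0,0,0,0,0],
    [0,-0.1,0,0,0,0,0],
    [0,0,0,0,0,0,0],
    [0,0,0,0,0,0,0],
  ],
)

```text
time: 69.93
tool_pos: [647.9, -181.1, 73.9]
tcp_rot: [0.708, -0.024, -0.705, -0.021]
wrist_force: [-0.1, 0.5, -0.2]
opening: -0.1
```

```bash
python3 - <<'E'
from fit import *
go([646.3,-175,70],1.508+np.pi/2)
E
```

```text
t 69.93 p [ 647.9 -181.1   73.9] x [ 0.004 -0.005 -1.   ] z [-0.998  0.065 -0.004] F [-0.1  0.5 -0.2] op -0.1 q [-0.39  0.59  0.05  1.03 -0.   -1.9 ]
shift units [ 0.13 -0.2   0.07] mm [ 3.8 -6.   2. ] rows>= 1.0
turn units [-0.02 -0.05 -0.05]
```

Now push in small steps.

Call:
step_arm(
  rows=[
    [0.05,-0.1,0.03,0,-0.05,-0.05,0],
    [0.03,-0.1,0.03,0,0,0,0],
    [0,-0.1,0,0,0,0,0],
    [0,-0.1,0,0,0,0,0],
    [0,-0.1,0,0,0,0,0],
  ],
)

```text
time: 70.35
tool_pos: [647.1, -166.5, 71.5]
tcp_rot: [-0.707, 0.024, 0.707, 0.023]
wrist_force: [-0.0, -4.0, -0.2]
opening: -0.1
```

Call:
step_arm(
  rows=[
    [0,-0.1,0,0,0,0,0],
    [0,-0.1,0,0,0,0,0],
    [0,-0.1,0,0,0,0,0],
  ],
)

```text
time: 70.6
tool_pos: [647.7, -157.2, 71.5]
tcp_rot: [-0.707, 0.025, 0.707, 0.023]
wrist_force: [-0.8, -4.2, 0.3]
opening: -0.2
```

Call:
step_arm(
  rows=[
    [0,-0.1,0,0,0,0,0],
    [0,-0.1,0,0,0,0,0],
    [0,-0.1,0,0,0,0,0],
  ],
)

```text
time: 70.85
tool_pos: [648.4, -147.4, 71.5]
tcp_rot: [-0.707, 0.025, 0.707, 0.023]
wrist_force: [-0.2, -3.3, -0.5]
opening: 0.1
```

Call:
step_arm(
  rows=[
    [0,-0.08,0,0,0,0,0],
    [0,-0.08,0,0,0,0,0],
    [0,-0.08,0,0,0,0,0],
    [0,-0.08,0,0,0,0,0],
  ],
)

```text
time: 71.18
tool_pos: [648.8, -140.6, 71.7]
tcp_rot: [-0.706, 0.028, 0.707, 0.02]
wrist_force: [-2.1, -13.3, -0.8]
opening: 0.2
```

Call:
step_arm(
  rows=[
    [0,-0.08,0,0,0,0,0],
    [0,-0.08,0,0,0,0,0],
    [0,-0.08,0,0,0,0,0],
    [0,-0.08,0,0,0,0,0],
  ],
)

```text
time: 71.52
tool_pos: [649.2, -134.5, 71.8]
tcp_rot: [-0.706, 0.032, 0.707, 0.019]
wrist_force: [-0.6, -6.8, 1.1]
opening: 0.1
```

Call:
step_arm(
  rows=[
    [0,-0.08,0,0,0,0,0],
    [0,-0.08,0,0,0,0,0],
    [0,-0.08,0,0,0,0,0],
    [0,-0.08,0,0,0,0,0],
  ],
)

```text
time: 71.85
tool_pos: [649.7, -125.3, 71.7]
tcp_rot: [-0.706, 0.034, 0.707, 0.018]
wrist_force: [-1.0, -3.9, 1.2]
opening: -0.0
```

```bash
python3 - <<'E'
from fit import *
q=st(); p0=np.array([647.1,-166.5]); print(np.linalg.norm(q["tool_pos"][:2]-p0))
s=snapshot('side');big(s,270,150,370,250,'pics/af_s.png',6)
E
```

```text
t 71.85 p [ 649.7 -125.3   71.7] x [-0.003 -0.022 -1.   ] z [-0.997  0.073  0.001] F [-1.  -3.9  1.2] op -0.0 q [-0.3   0.57  0.02  1.01 -0.02 -1.8 ]
41.318663625935244
pics/af_s.png scale 6
```

View pics/af_s.png

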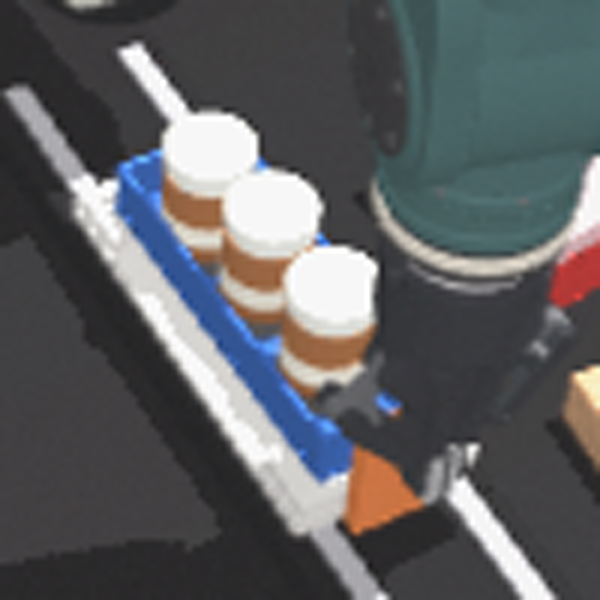

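```bash
python3 - <<'E'
from fit import *
go([655,-50,71.7],1.508+np.pi/2)
E
```

```text
t 71.9 p [ 649.8 -124.7   71.7] x [-0.003 -0.021 -1.   ] z [-0.997  0.073  0.001] F [ 0.3 -2.1  0.5] op 0.2 q [-0.3   0.57  0.02  1.01 -0.02 -1.8 ]
shift units [-0.05 -2.5   0.01] mm [ -1.6 -74.9   0.2] rows>= 3.0
turn units [-0.12  0.02 -0.24]
```

Call:
step_arm(
  rows=[
    [0,-0.1,0,-0.02,0,-0.05,0],
    [0,-0.12,0,-0.02,0,-0.05,0],
    [0,-0.12,0,-0.02,0,-0.05,0],
    [0,-0.12,0,-0.02,0,-0.05,0],
    [0,-0.12,0,0,0,0,0],
    [0,-0.12,0,0,0,0,0],
    [0,-0.12,0,0,0,0,0],
    [0,-0.12,0,0,0,0,0],
  ],
)

```text
time: 72.57
tool_pos: [651.8, -94.0, 71.5]
tcp_rot: [-0.706, 0.024, 0.707, 0.023]
wrist_force: [0.2, -4.1, -0.1]
opening: 0.2
```

Call:
step_arm(
  rows=[
    [0,-0.12,0,0,0,0,0],
    [0,-0.12,0,0,0,0,0],
    [0,-0.12,0,0,0,0,0],
    [0,-0.12,0,0,0,0,0],
    [0,-0.12,0,0,0,0,0],
    [0,-0.12,0,0,0,0,0],
    [0,-0.12,0,0,0,0,0],
    [0,-0.12,0,0,0,0,0],
  ],
)

```text
time: 73.23
tool_pos: [653.9, -61.8, 71.5]
tcp_rot: [-0.706, 0.024, 0.707, 0.022]
wrist_force: [-0.3, -4.6, 0.1]
opening: 0.0
```

```bash
python3 - <<'E'
from fit import *
go([655,-50,71.7],1.508+np.pi/2)
q=monitor.sense(); p0=np.array([647.1,-166.5]); print(np.linalg.norm(q["tool_pos"][:2]-p0))
s=snapshot('side');big(s,250,110,370,230,'pics/ag_s.png',5)
E
```

```text
t 73.23 p [653.9 -61.8  71.5] x [-0.001 -0.002 -1.   ] z [-0.998  0.065  0.001] F [-0.3 -4.6  0.1] op 0.0 q [-0.22  0.57  0.01  1.01 -0.   -1.72]
shift units [-0.01 -0.4  -0.01] mm [ -0.2 -11.9  -0.3] rows>= 1.0
turn units [-0.03  0.01 -0.02]
104.91601450958608
pics/ag_s.png scale 5
```

View pics/ag_s.png

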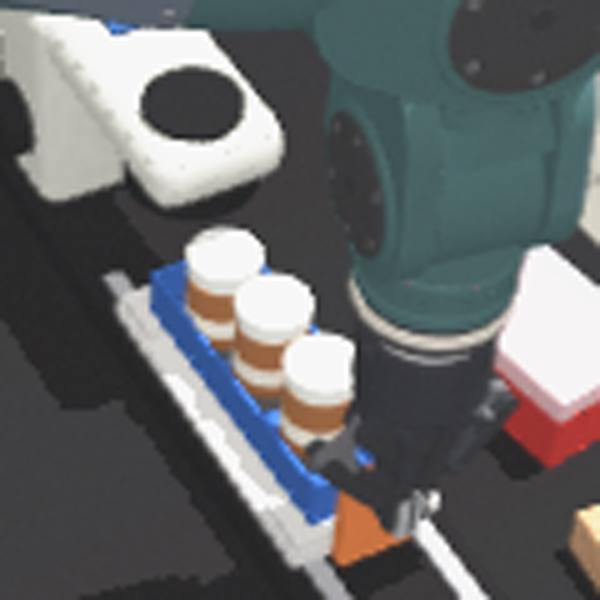

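Call:
step_arm(
  rows=[
    [0,-0.1,0,0,0,0,0],
    [0,-0.1,0,0,0,0,0],
    [0,-0.1,0,0,0,0,0],
    [0,-0.1,0,0,0,0,0],
    [0,-0.1,0,0,0,0,0],
  ],
)

```text
time: 73.7
tool_pos: [655.0, -44.9, 71.5]
tcp_rot: [-0.706, 0.024, 0.707, 0.022]
wrist_force: [0.3, -4.3, 0.4]
opening: -0.1
```

Call:
step_arm(
  rows=[
    [0,-0.1,0,0,0,0,0],
    [0,-0.1,0,0,0,0,0],
    [0,-0.1,0,0,0,0,0],
    [0,-0.1,0,0,0,0,0],
    [0,-0.1,0,0,0,0,0],
  ],
)

```text
time: 74.12
tool_pos: [656.1, -28.3, 71.5]
tcp_rot: [-0.706, 0.024, 0.707, 0.022]
wrist_force: [0.1, -4.8, 1.3]
opening: -0.2
```

Call:
step_arm(
  rows=[
    [0,-0.08,0,0,0,0,0],
    [0,-0.08,0,0,0,0,0],
    [0,-0.08,0,0,0,0,0],
    [0,-0.08,0,0,0,0,0],
  ],
)

```text
time: 74.45
tool_pos: [656.8, -17.8, 71.5]
tcp_rot: [-0.706, 0.024, 0.707, 0.022]
wrist_force: [-2.7, -28.4, 5.4]
opening: -0.0
```

Call:
step_arm(
  rows=[
    [0,-0.03,0,0,0,0,0],
    [0,-0.03,0,0,0,0,0],
    [0,-0.03,0,0,0,0,0],
  ],
)

```text
time: 74.7
tool_pos: [656.8, -18.1, 71.6]
tcp_rot: [-0.706, 0.027, 0.707, 0.02]
wrist_force: [-1.4, -11.6, 0.4]
opening: 0.1
```

```bash
python3 - <<'E'
from fit import *
st()
s=snapshot('side');big(s,240,90,350,200,'pics/ah_s.png',5.4)
s=snapshot('top');big(s,150,95,350,175,'pics/ah_t.png',4)
E
```

```text
t 74.7 p [656.8 -18.1  71.6] x [-0.002 -0.01  -1.   ] z [-0.998  0.067  0.002] F [ -1.4 -11.6   0.4] op 0.1 q [-0.15  0.57  0.01  1.01 -0.01 -1.65]
pics/ah_s.png scale 5.4
pics/ah_t.png scale 4
```

View pics/ah_s.png

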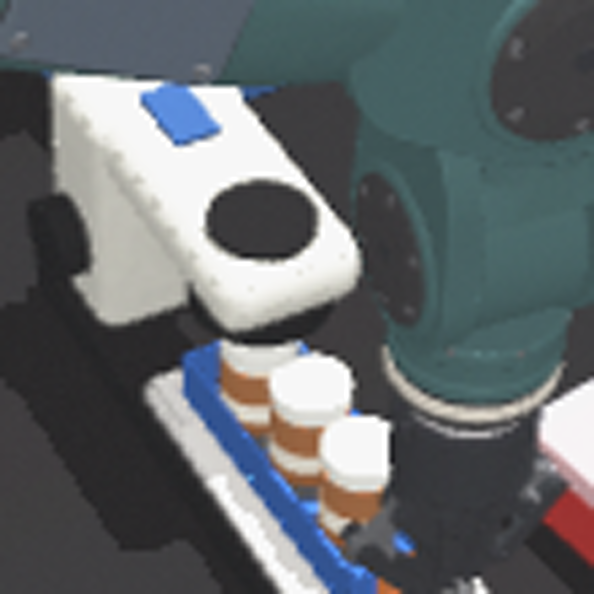

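View pics/ah_t.png

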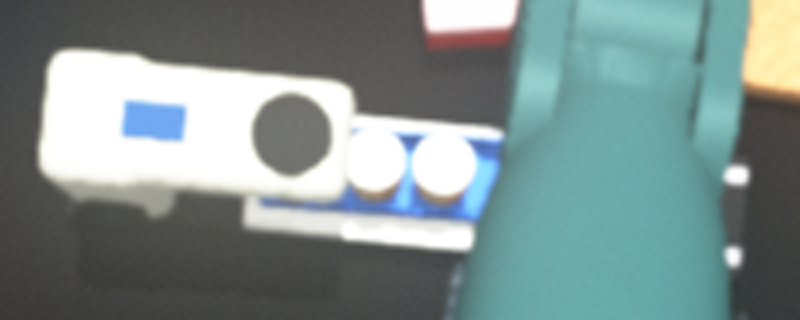

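Call:
step_arm(
  rows=[
    [0,-0.08,0,0,0,0,0],
    [0,-0.1,0,0,0,0,0],
    [0,-0.1,0,0,0,0,0],
    [0,-0.1,0,0,0,0,0],
  ],
)

```text
time: 75.13
tool_pos: [656.6, -18.7, 71.9]
tcp_rot: [-0.705, 0.039, 0.708, 0.015]
wrist_force: [-4.1, -26.5, 3.3]
opening: 0.2
```

Call:
step_arm(
  rows=[
    [0,0.1,0,0,0,0,0],
    [0,0.2,0,0,0,0,0],
    [0,0.4,0,0,0,0,0],
    [0,0.7,0,0,0,0,0],
    [0,0.9,0,0,0,0,0],
    [-0.3,0.9,0,0,0,0,0],
    [-0.7,0.9,0,0,0,0,0],
    [-0.9,0.6,0.3,0,0,0,0],
    [-0.9,0.3,0.8,0,0,0,0],
    [-0.5,0,0.9,0,0,0,0],
  ],
)

```text
time: 75.97
tool_pos: [584.2, -168.4, 173.8]
tcp_rot: [-0.703, 0.035, 0.71, 0.016]
wrist_force: [0.7, -0.3, 1.6]
opening: 0.2
```

Call:
step_arm(
  rows=[
    [0,0.5,0.9,0,0,0,0],
    [0,0.5,0.9,0,0,0,0],
    [0,0.5,0.9,0,0,0,0],
    [0,0.5,0.9,0,0,0,0],
    [0,0.3,0.6,0,0,0,0],
    [0,0,0,0,0,0,0],
    [0,0,0,0,0,0,0],
  ],
)

```text
time: 76.55
tool_pos: [444.5, -232.1, 181.5]
tcp_rot: [-0.706, 0.034, 0.707, 0.017]
wrist_force: [-0.4, 0.0, 0.4]
opening: -0.1
```

```bash
python3 - <<'E'
from fit import *
st()
s=snapshot('side');big(s,240,100,350,225,'pics/ai_s.png',4.8)
cv2.imwrite('pics/ai_sf.png',s["image"])
s=snapshot('top');big(s,150,95,430,240,'pics/ai_t.png',2.8)
E
```

```text
t 76.55 p [ 444.5 -232.1  181.5] x [-0.002 -0.024 -1.   ] z [-0.997  0.073  0.   ] F [-0.4  0.   0.4] op -0.1 q [-0.63  0.24 -0.22  1.1  -0.02 -2.13]
pics/ai_s.png scale 4.8
pics/ai_t.png scale 2.8
```

View pics/ai_s.png

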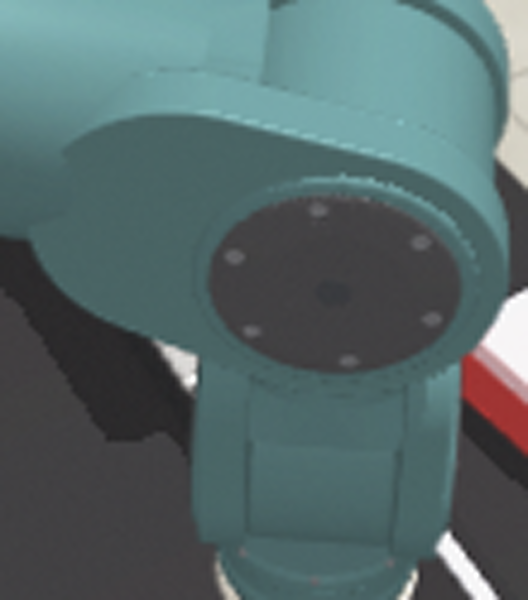

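View pics/ai_t.png

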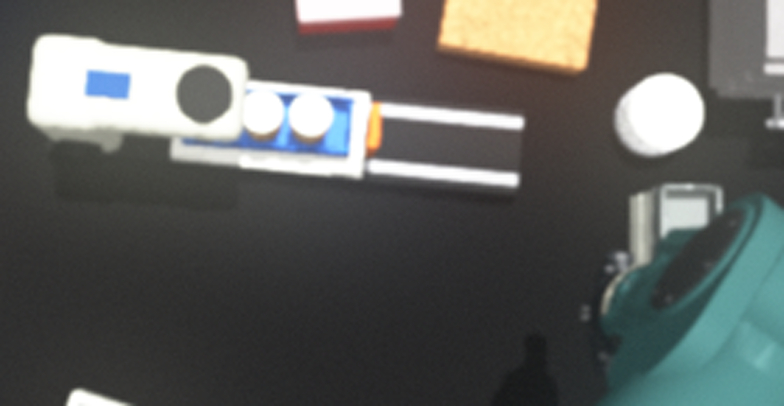

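View pics/ai_sf.png

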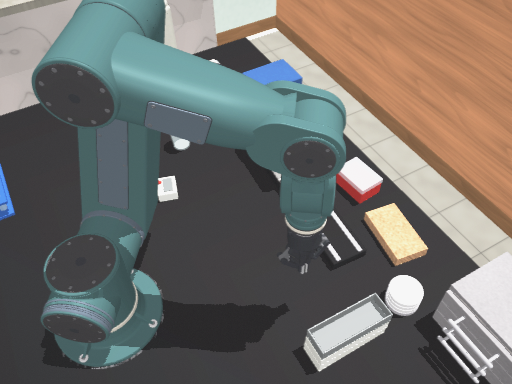

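Call:
step_arm(
  rows=[
    [-0.3,0.6,0.6,0,0,0,0],
    [-0.3,0.8,0.8,0,0,0,0],
    [-0.3,0.8,0.8,0,0,0,0],
    [-0.3,0.8,0.8,0,0,0,0],
    [0,0.8,0.8,0,0,0,0],
    [0,0.8,0.6,0,0,0,0],
    [0,0.4,0.3,0,0,0,0],
    [0,0,0,0,0,0,0],
    [0,0,0,0,0,0,0],
  ],
)

```text
time: 77.4
tool_pos: [297.0, -376.2, 221.2]
tcp_rot: [0.707, -0.029, -0.706, -0.013]
wrist_force: [0.9, -0.6, -0.0]
opening: 0.1
```

```bash
python3 - <<'E'
from fit import *
st()
s=snapshot('side');big(s,230,90,350,210,'pics/aj_s.png',5)
t=snapshot('top')
a=ray(t,px(150,95,2.8,[(371,93),(363,178)]),53); print(a.round(1), a.mean(0)-np.array([640.8,-148.6,53]))
big(t,360,140,430,240,'pics/aj_t.png',6)
E
```

```text
t 77.4 p [ 297.  -376.2  221.2] x [ 0.    -0.023 -1.   ] z [-0.998  0.059 -0.001] F [ 0.9 -0.6 -0. ] op 0.1 q [-1.07  0.18 -0.19  1.18 -0.01 -2.58]
pics/aj_s.png scale 5
[[702.8   2.9  53. ]
 [600.    9.8  53. ]] [ 10.57831552 154.95885647   0.        ]
pics/aj_t.png scale 6
```

View pics/aj_s.png

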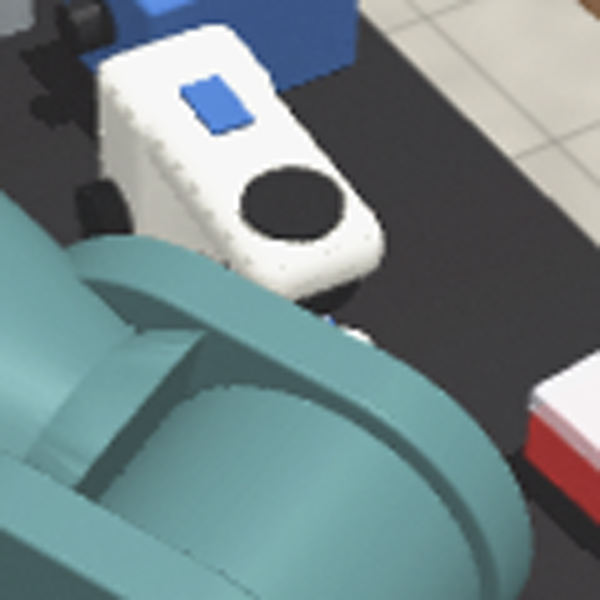

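View pics/aj_t.png

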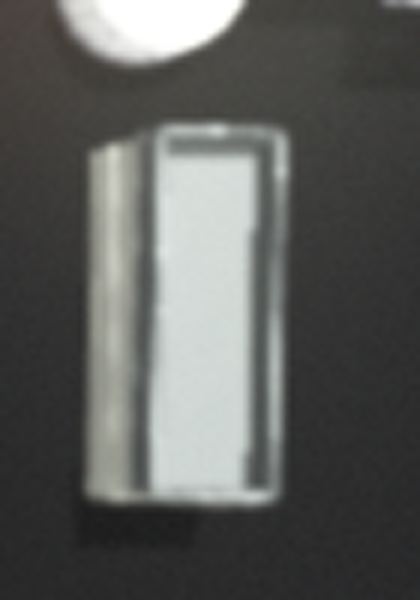

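Call:
step_arm(
  rows=[
    [0,-0.5,-0.5,0,0,0,0],
    [0,-0.8,-0.6,0,0,0,0],
    [0,-0.9,-0.6,0,0,0,0],
    [0,-0.9,-0.5,0,0,0,0],
    [0,-0.9,-0.5,0,0,0,0],
    [0,-0.9,-0.4,0,0,0,0],
    [0,-0.9,0,0,0,0,0],
    [0,-0.9,0,0,0,0,0],
    [0,-0.9,0,0,0,0,0],
    [0,-0.9,0,0,0,0,0],
  ],
)

```text
time: 78.33
tool_pos: [414.6, -107.9, 213.9]
tcp_rot: [0.707, -0.023, -0.706, -0.009]
wrist_force: [0.7, 0.2, 0.1]
opening: 0.3
```

Call:
step_arm(
  rows=[
    [0,-0.9,0,0,0,0,0],
    [0,-0.9,0,0,0,0,0],
    [0,-0.9,0,0,0,0,0],
    [0,-0.9,0,0,0,0,0],
    [0,-0.9,0.2,0,0,0,0],
    [0,-0.9,0.2,0,0,0,0],
    [0,-0.9,0.2,0,0,0,0],
    [0,-0.9,0.2,0,0,0,0],
    [0,-0.9,0.2,0,0,0,0],
    [0,-0.5,0,0,0,0,0],
  ],
)

```text
time: 79.17
tool_pos: [388.6, 178.5, 208.7]
tcp_rot: [0.708, -0.015, -0.706, -0.002]
wrist_force: [-0.3, -0.3, -0.1]
opening: 0.4
```

```bash
python3 - <<'E'
from fit import *
st()
s=snapshot('side');big(s,230,90,350,210,'pics/ak_s.png',5)
cv2.imwrite('pics/ak_sf.png',s["image"])
E
```

```text
t 79.17 p [388.6 178.5 208.7] x [ 0.002 -0.018 -1.   ] z [-1.     0.024 -0.002] F [-0.3 -0.3 -0.1] op 0.4 q [ 0.25  0.11 -0.31  1.15 -0.02 -1.3 ]
pics/ak_s.png scale 5
```

View pics/ak_sf.png

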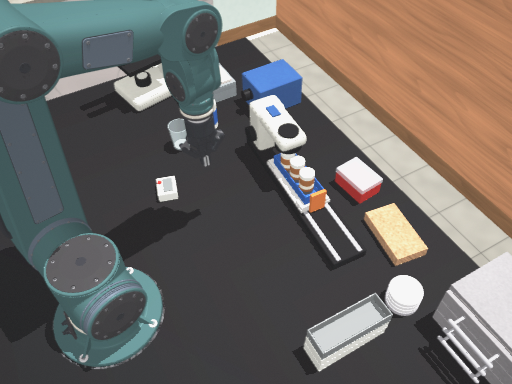

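View pics/ak_s.png

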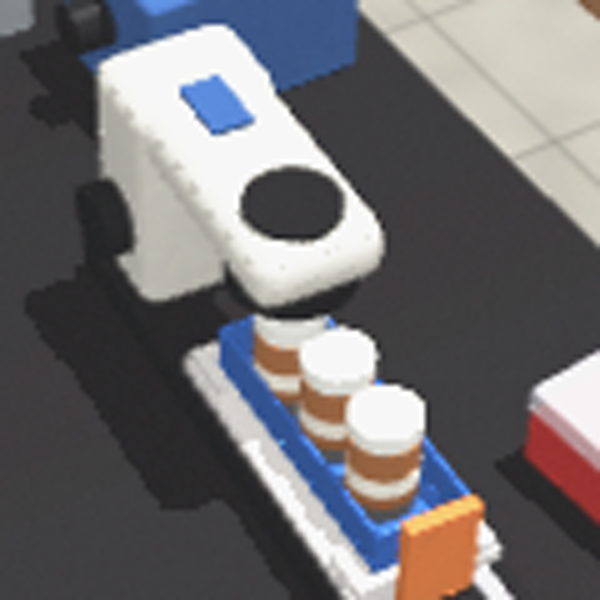

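Call:
step_arm(
  rows=[
    [0,0,0,0,0,0,0],
    [0,0,0,0,0,0,0],
    [0,0,0,0,0,0,0],
  ],
)

```text
time: 79.47
tool_pos: [387.4, 183.4, 208.3]
tcp_rot: [0.708, -0.011, -0.707, 0.001]
wrist_force: [0.3, 0.6, 0.5]
opening: -0.1
```

```bash
python3 - <<'E'
from h import *
st(); print(manip.finish_job())
E
```

```text
t 79.47 p [387.4 183.4 208.3] x [ 0.001 -0.017 -1.   ] z [-1.     0.015 -0.001] F [0.3 0.6 0.5] op -0.1 q [ 0.26  0.11 -0.31  1.15 -0.02 -1.29]
the job is handed in; nothing more can be done
None
```

I finished the whole job and handed it in at about 79 s; no verdict came back, so what follows is my own checks.

**What I did:** I set the grey and upper white trays aside and seated the blue tray in the carriage pocket. All three jars went into the blue tray, standing up. The white tray and then the grey one went back on the bottom tray. I pushed the carriage in with closed fingers at about 25–50 mm/s. The jam broke free at about 13 N, and I pushed on until it stopped.

**Last checks:**
- **Jars:** the last side picture shows all three upright in the blue tray. One stands partly hidden under the lamp.
- **Stack:** it looks square in both cameras.
- **Other items:** the bottom tray came out within 3 mm of its first measured place. The other bench items look unmoved in the pictures; I did not measure them.
- **Arm:** it is clear of everything, with no measurable force on the wrist.

**Less certain:**
- **End stop:** twice the carriage did not move under 26–28 N, so I take it to be at the stop. Travel came out at about 150 mm from the arm and 155 mm from the pictures. With the unknown start value of 0–20 mm, I could not directly confirm that it passed the required 156 mm.
- **Camera mismatch:** the two cameras differed by 4–9 mm along y, so I aligned the tray by measuring it against the pocket in the same pictures.
- **Shifted jar:** one jar in the tray moved about 7 mm between two looks, possibly from the announced knock. It stayed upright and inside the tray.

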